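# Gauge the craft sleeves, sort them, shut the case

### The job

Test the painted hexagonal sleeves one at a time on the steel gauge pin, in the order white, yellow, red, blue, green (skip a colour that is not there): slide each one down as far as it goes without forcing. Those that go right down to the gauge's base plate belong standing upright in the open wooden case, those that stop part-way up the pin belong in the black tray. When all are sorted, swing the upper half of the case over and shut it fully, rim flush on rim, and leave the paint jars and the tape roll as they are.

Things in the scene. Friction and masses are not known exactly. Their poses are not given: they have to be found in the camera images.
- white: white painted wooden hexagonal tube, 44 mm across outer flats (51 over corners), 30 mm tall, about 30 g, standing upright; hexagonal through bore 26 mm (fits the gauge) or 20 mm (tight) across flats. Origin: centre of its underside; z up its axis, x at the middle of an outer flat. It may be absent. Find its fit with the gauge.
- yellow_1: yellow painted wooden hexagonal tube, 44 mm across outer flats (51 over corners), 30 mm tall, about 30 g, standing upright; hexagonal through bore 26 mm (fits the gauge) or 20 mm (tight) across flats. Origin: centre of its underside; z up its axis, x at the middle of an outer flat. At most one of yellow_1 and yellow_2 is present; colour does not tell the fit.
- yellow_2: yellow painted wooden hexagonal tube, 44 mm across outer flats (51 over corners), 30 mm tall, about 30 g, standing upright; hexagonal through bore 26 mm (fits the gauge) or 20 mm (tight) across flats. Origin: centre of its underside; z up its axis, x at the middle of an outer flat. At most one of yellow_1 and yellow_2 is present; colour does not tell the fit.
- red_1: red painted wooden hexagonal tube, 44 mm across outer flats (51 over corners), 30 mm tall, about 30 g, standing upright; hexagonal through bore 26 mm (fits the gauge) or 20 mm (tight) across flats. Origin: centre of its underside; z up its axis, x at the middle of an outer flat. At most one of red_1 and red_2 is present; colour does not tell the fit.
- red_2: red painted wooden hexagonal tube, 44 mm across outer flats (51 over corners), 30 mm tall, about 30 g, standing upright; hexagonal through bore 26 mm (fits the gauge) or 20 mm (tight) across flats. Origin: centre of its underside; z up its axis, x at the middle of an outer flat. At most one of red_1 and red_2 is present; colour does not tell the fit.
- blue: blue painted wooden hexagonal tube, 44 mm across outer flats (51 over corners), 30 mm tall, about 30 g, standing upright; hexagonal through bore 26 mm (fits the gauge) or 20 mm (tight) across flats. Origin: centre of its underside; z up its axis, x at the middle of an outer flat. It may be absent. Find its fit with the gauge.
- green: green painted wooden hexagonal tube, 44 mm across outer flats (51 over corners), 30 mm tall, about 30 g, standing upright; hexagonal through bore 26 mm (fits the gauge) or 20 mm (tight) across flats. Origin: centre of its underside; z up its axis, x at the middle of an outer flat. It may be absent. Find its fit with the gauge.
- gauge: Fixed steel gauge: 70 x 70 x 10 mm base plate with an upright stepped pin at its centre. Heights above the desk: 10 to 40 mm thick part of 23 mm diameter, 40 to 45 cone, then a nose of 14 mm diameter up to 62 mm. A sleeve that fits comes to rest on the plate; a tight one stops on the cone, underside about 42 mm up. Origin: centre of the plate's underside, on the pin's axis, z up.
- gauge_seat (a point): The point on the pin's axis at the top of the gauge's base plate, 10 mm above the desk; a sleeve that fits rests with its origin here. z up.
- tray: The fixed black open tray for sleeves that are too tight, 130 (x) x 160 (y) x 25 mm outside, 4 mm walls and a 4 mm floor. Origin: centre of its underside, z up.
- case: The dark wooden clamshell case. This is its lower half, fixed to the desk: an open box 152 (x) x 192 (y) x 24 mm outside, 6 mm walls and floor, so 140 x 180 mm and 18 mm deep inside, no dividers. The upper half is hinged along its far (+x) edge. Origin: centre of the underside, z up.
- case_floor (a point): The centre of the inner floor of the case's lower half, 6 mm above the desk; axes as the case.
- case_hinge (a point): The middle of the hinge line of the case, 76 mm along the case's +x from its centre and 24 mm above the desk. The line runs along the case's y.
- upper (a joint): Angle of the case's upper half, rad: 0 shut, rim to rim with the lower half; about 1.8 open, leaning slightly back (+x). A shell 152 x 192 mm, 21 mm deep outside (15 inside), 250 g. Stiff hinge: stays where left, 2 to 4 N at the edge moves it over towards -x and down. Shut, its top is 45 mm above the desk; it shuts only over upright sleeves.
- upper_edge (a point): The middle of the free edge of the upper half, on its rim, 152 mm from the hinge line. Shut: at the front (-x) of the case, 24 mm above the desk.
- jar_orange: Bystander: orange paint jar, 46 mm in diameter, 55 mm tall. Origin: centre of its underside.
- jar_violet: Bystander: violet paint jar, 46 mm in diameter, 55 mm tall. Origin: centre of its underside.
- tape: Bystander: roll of brown tape lying flat, 84 mm in diameter, 25 mm tall. Origin: centre of its underside.
Not all that is in view belongs to the job. Several things look just like the gauge: the one meant starts farthest to the robot's left.

How it is judged:
By the outcome, as a careful person would: the job done as asked, in the order asked, and still so for the second after the job is handed in, with the robot touching nothing.
Of yellow_1, yellow_2 only 1 to 1 are there at a start; the rules pass over those that are not, and their reading is None.
Of red_1, red_2 only 1 to 1 are there at a start; the rules pass over those that are not, and their reading is None.
Of white, blue, green only 1 to 3 are there at a start; the rules pass over those that are not, and their reading is None.
At some moment in a run one of white, yellow_1, yellow_2, red_1, red_2, blue, green may be knocked a few centimetres aside while the robot is not near it.
Once in a run the grip may slacken for a moment while it holds something.
It also fails if it takes over 210 s, if anything falls off the work surface, if the arm or the gripper's body presses on something with over 40 N, if the wrist force passes 120 N, or if a joint passes its speed limit or range.

### The arm

A 7-joint arm with a two-finger parallel gripper is mounted at the origin on the work surface. World frame = base frame: x ahead of the robot, y to its left, z up, the work surface at z = 0. Lengths are in m, angles in rad, forces in N, time in s.
With the tool pointing down it reaches from about 0.425 to 0.8 m from the base axis. Payload 8.3 kg.
Tool frame: the origin (TCP) lies at the very end of the fingers, on their centre line; the grasp point (between the pads) lies 19 mm behind it; z points along the fingers, y is the direction in which the jaws open and shut (so a half turn about z gives the same grasp; the last joint's range is limited). The gripper opens to 85 mm and grips with 20 to 120 N. Pads are 22 mm wide; open, the fingers measure 114 mm over their backs; the gripper's body (76 mm by 85 mm) begins 54 mm behind the grasp point. The pads swing forward as they close: fully open they stand 13 mm farther back than shut.
Start: joints at [1.175, 0.383, 0.016, 1.37, -0.006, 1.388, -0.046], TCP at [0.204, -0.591, 0.231] pointing down, gripper open.
Joint ranges: [-2.95, 2.95], [-0.25, 2.06], [-1.52, 1.56], [0.18, 2.33], [-1.44, 4.58], [0.02, 2.06], [-3.01, 3.01]. Speed limits (rad/s): [2.39, 2.39, 3.01, 3.01, 3.14, 3.14, 3.14].

### API

Orientations are given as [roll, pitch, yaw] about the fixed x, y, z axes, in that order (R = Rz(yaw) Ry(pitch) Rx(roll)).
In Python, from rig import * gives the robot as it stands.
- The arm moves only by the tool send_rows, never from a script. Its argument "commands" is a list of rows, each a list of 7 numbers: the closure, from -1 (fully open) to 1 (shut), then the shift along the tool's x, y, z in cm, then the turn, a rotation vector about the tool's x, y, z in degrees. In form: [[grip, x, y, z, wx, wy, wz], ...]. A call has 1 to 8 rows; each row shifts and turns the commanded pose from where the row before left it, along the tool's axes as they then stand; what a row does not reach is not made up. A row lasts 1/12 s, in which the tool goes at most 41.7 mm and 7.16 degrees, less where a joint would pass 70% of its speed; a pose out of reach is approached as far as the arm can. A call with a gripper value outside its range is refused whole. The fingers move at their own pace and stop on an object; "newtons" is the grip in N (left out, the last holds). Time passes only in rows, so rows that do not move let the fingers close. It gives the time, the measured TCP pose, the force and the opening at its end, in the units of the state.
- get_state(): the state, without advancing time (a new reading comes with each control period).
- snapshot(name): name is "scene" or "top" or "wrist"; returns a dict with "image" (384x512x3 uint8, red, green, blue), "depth" (384x512 float32, m along the optical axis (not along the pixel's ray), 0 where there is no reading), "vfov" (degrees; the focal length in pixels is half the picture's height over the tangent of half this angle, whatever the lens; pixels are square), "cx", "cy" (the principal point, pixels), "rvec" (rotation vector, rad) and "tvec" (3), from world to camera coordinates, as OpenCV has them; the wrist camera has in their place "mount" (4x4, takes a point from camera to tool coordinates, whose origin is the TCP and whose axes are the flange's). Camera axes: x right, y down, z forward; pixel columns grow to the right and rows downward; lengths in m; the calibration is good to about 2 mm. A picture is of the moment at which its call begins: read the wrist's pose just before it.
- finish_job(): hands the job in, once; it reports no verdict.
The state is a dict: "time_s": time; "q": joint angles; "joint_vel": joint speeds; "tau": joint torques, N m; "tool_pos": TCP position; "ee_rot": TCP orientation; "wrist_force": force on the tool from outside, world axes, zero at the start; "wrist_torque": the same for the moment, N m; "grip_width": opening from 0.0 (shut) to 1.0 (fully open).
Only numpy, scipy, OpenCV 4.12 (cv2) and the standard library are available. Lean on these libraries where they do the work, as an engineer would, in place of code of your own. Each camera call takes 0.05 s, during which the arm holds its last target.

## Working session

There is one attempt and no reset: what is moved stays moved. The work goes in short steps, Python scripts to look and compute and a tool call to move; the robot and the scene stay as the last step left them, time stands still between calls to the robot, and variables do not carry over. Pictures are saved under pics/ and viewed, and the job is handed in when it is done.

Besides the shell and the picture viewer there is one more tool, called after ">>>" as name([rows], argument=value, ...), one row to a line, values as JSON. send_rows: Moves the arm, as the interface text tells. Its arguments: {"type":"object","properties":{"commands":{"type":"array","items":{"type":"array","items":{"type":"number"}}},"newtons":{"type":"number"}},"required":["commands"]}

```bash
ls; mkdir -p pics; python3 - <<'E'
from rig import *
import cv2
s=get_state(); print(s)
for n in ["scene","top","wrist"]:
    d=snapshot(n); cv2.imwrite(f"pics/{n}0.png",d["image"][:,:,::-1])
    print(n,{k:v for k,v in d.items() if k not in("image","depth")})
E
```

```text
pics
{'time_s': 0.0, 'q': array([ 1.17508022,  0.38426172,  0.01634773,  1.37117333, -0.00629937,
        1.38818493, -0.04644678]), 'joint_vel': array([-8.83180700e-04, -7.63337500e-05, -2.82825911e-04,  3.05992832e-04,
        4.52451987e-04, -5.95364447e-04,  1.21640151e-03]), 'tau': array([ 4.61456184e-04, -6.27607584e+01,  8.44759606e-01, -3.71839929e+01,
        1.67038862e-02,  1.40089760e-02, -2.88049580e-05]), 'tool_pos': array([ 0.20407356, -0.59020838,  0.23025528]), 'ee_rot': array([-3.13961443e+00,  2.76451830e-05,  3.32957428e-01]), 'wrist_force': array([0.26633108, 0.19226362, 0.08602193]), 'wrist_torque': array([-0.01398787,  0.00663488, -0.04061437]), 'grip_width': 1.0011869522001138}
scene {'vfov': 57.67682210767663, 'cx': 256.4203693751161, 'cy': 191.0766497357532, 'rvec': array([ 2.29628601,  0.67446873, -0.30015409]), 'tvec': array([-0.45640115, -0.20726897,  1.24265978])}
top {'vfov': 44.94364048249881, 'cx': 255.340314472673, 'cy': 195.99528064405177, 'rvec': array([ 2.17461484, -2.19723588,  0.05667312]), 'tvec': array([-0.03419902,  0.57489195,  1.26075368])}
wrist {'vfov': 65.0316073338643, 'cx': 254.99067913172067, 'cy': 189.9675990203414, 'mount': array([[ 1.11415903e-03, -9.62252282e-01, -2.72156763e-01,
         6.88773071e-02],
       [ 9.99999364e-01,  1.02379533e-03,  4.74024334e-04,
        -4.03770881e-04],
       [-1.77498174e-04, -2.72157118e-01,  9.62252811e-01,
        -1.41736142e-01],
       [ 0.00000000e+00,  0.00000000e+00,  0.00000000e+00,
         1.00000000e+00]])}
```

View pics/top0.png

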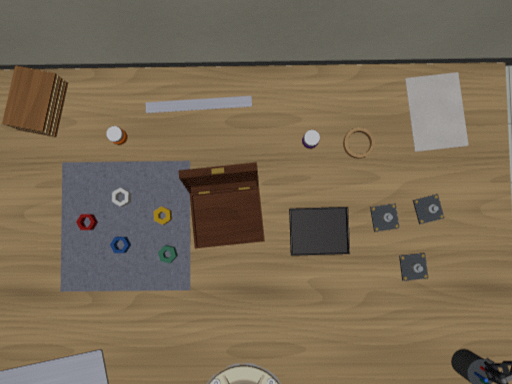

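View pics/scene0.png

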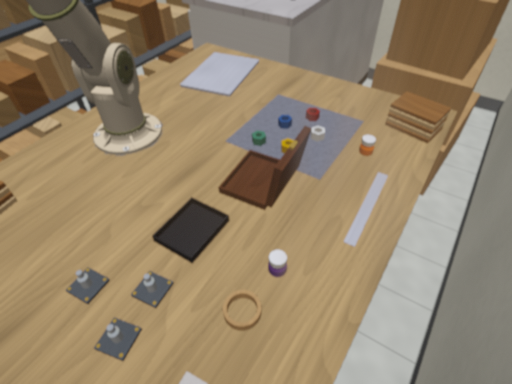

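View pics/wrist0.png

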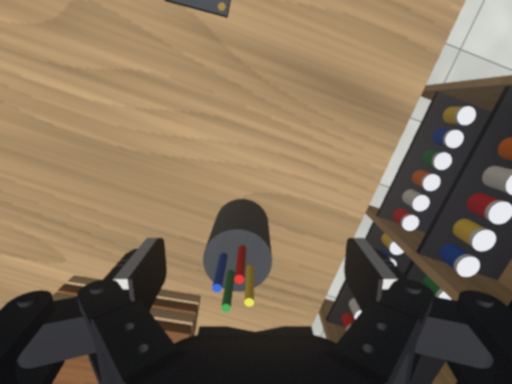

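```bash
cat > h.py <<'E'
from rig import *
import numpy as np, cv2
from scipy.spatial.transform import Rotation as R
np.set_printoptions(precision=4,suppress=True)
def cam(name):
    s=get_state(); d=snapshot(name)
    if name=="wrist":
        T=np.eye(4); T[:3,:3]=R.from_euler('xyz',s['ee_rot']).as_matrix(); T[:3,3]=s['tool_pos']
        M=T@d['mount']
    else:
        W=np.eye(4); W[:3,:3]=R.from_rotvec(d['rvec']).as_matrix(); W[:3,3]=d['tvec']; M=np.linalg.inv(W)
    d['M']=M; d['f']=192/np.tan(np.radians(d['vfov'])/2)
    return d
def ray(d,u,v):
    return np.stack([(u-d['cx'])/d['f'],(v-d['cy'])/d['f'],np.ones_like(u,dtype=float)],-1)
def px2w(d,u,v,z=None):
    u=np.asarray(u,float);v=np.asarray(v,float)
    r=ray(d,u,v)@d['M'][:3,:3].T; o=d['M'][:3,3]
    if z is None:
        k=d['depth'][v.astype(int),u.astype(int)][...,None]
    else: k=((z-o[2])/r[...,2])[...,None]
    return o+r*k
def cloud(d):
    v,u=np.mgrid[0:384,0:512]; P=px2w(d,u,v); P[d['depth']==0]=np.nan; return P
def w2px(d,p):
    p=np.atleast_2d(p); c=(p-d['M'][:3,3])@d['M'][:3,:3]
    return c[:,:2]/c[:,2:]*d['f']+[d['cx'],d['cy']]
def save(d,n,crop=None,k=1):
    im=d['image'][:,:,::-1]
    if crop: x0,y0,x1,y1=crop; im=im[y0:y1,x0:x1]
    if k!=1: im=cv2.resize(im,None,fx=k,fy=k,interpolation=cv2.INTER_CUBIC)
    cv2.imwrite(f"pics/{n}.png",im)
def st():
    s=get_state(); print("t%.2f"%s['time_s'],"p",s['tool_pos'],"rpy",np.degrees(s['ee_rot']),"F",s['wrist_force'],"w %.3f"%s['grip_width'],"q",s['q'])
E
python3 - <<'E'
from h import *
d=cam("top"); P=cloud(d); z=P[...,2]
print("f",d['f'],"cam",d['M'][:3,3])
for n,(u,v) in dict(white=(121,197),red=(87,222),yellow=(162,216),blue=(121,245),green=(168,254)).items():
    sub=P[v-14:v+15,u-14:u+15].reshape(-1,3); im=d['image'][v-14:v+15,u-14:u+15].reshape(-1,3)
    m=(sub[:,2]>0.022)
    mk=m.reshape(29,29).astype(np.uint8)
    c=cv2.findContours(mk,cv2.RETR_EXTERNAL,cv2.CHAIN_APPROX_NONE)[0]; c=max(c,key=len)
    cc=cv2.convexHull(c); (a,b),r=cv2.minEnclosingCircle(cc)
    print(n,px2w(d,a+u-14,b+v-14,0.03),"r",r/d['f']*1.2, "ztop",np.nanmedian(sub[m,2]), np.nanmean(sub[m],0))
for n,(u,v) in dict(g1=(385,217),g2=(429,208),g3=(414,266)).items():
    sub=P[v-16:v+17,u-16:u+17].reshape(-1,3)
    m=(sub[:,2]>0.007)&(sub[:,2]<.014); t=sub[:,2]>0.05
    print(n,np.nanmean(sub[m],0),"pin",np.nanmean(sub[t],0),t.sum())
for n,(u0,v0,u1,v1) in dict(tray=(285,200,355,262),case=(185,160,270,250),jo=(105,122,130,147),jv=(300,128,322,150),tape=(340,125,375,160)).items():
    sub=P[v0:v1,u0:u1].reshape(-1,3); m=sub[:,2]>0.008; print(n,np.nanmin(sub[m],0),np.nanmax(sub[m],0))
save(d,"topA",(50,150,280,300),3.4); save(d,"topB",(280,160,460,290),4)
E
```

```text
f 464.1745876816436 cam [ 0.4965 -0.0515  1.2931]
white [0.5777 0.3294 0.03  ] r 0.023380570894806833 ztop 0.02959535613567177 [0.5774 0.3297 0.0295]
red [0.5092 0.4245 0.03  ] r 0.02370938095616866 ztop 0.02933060707919688 [0.509  0.4246 0.0293]
yellow [0.5259 0.2146 0.03  ] r 0.02372955344332478 ztop 0.02950513900186602 [0.5257 0.2151 0.0294]
blue [0.447  0.3315 0.03  ] r 0.024389308664297914 ztop 0.02946131004089325 [0.4468 0.3316 0.0295]
green [0.4201 0.2021 0.03  ] r 0.023764735720484126 ztop 0.02995584197108958 [0.4206 0.2019 0.0299]
g1 [ 0.5142 -0.3947  0.0102] pin [ 0.5146 -0.3946  0.0614] 26
g2 [ 0.5354 -0.5157  0.0101] pin [ 0.5359 -0.5159  0.0599] 30
g3 [ 0.3793 -0.4695  0.0102] pin [ 0.3787 -0.4696  0.0604] 28
tray [ 0.4123 -0.2942  0.008 ] [ 0.5574 -0.1324  0.0321]
case [ 0.436  -0.0627  0.008 ] [0.6683 0.1421 0.1832]
jo [0.7248 0.3171 0.0085] [0.7668 0.3606 0.0622]
jv [ 0.7078 -0.2142  0.0101] [ 0.7497 -0.1712  0.0617]
tape [ 0.6791 -0.3703  0.0084] [ 0.7617 -0.2859  0.0315]
```

View pics/topA.png

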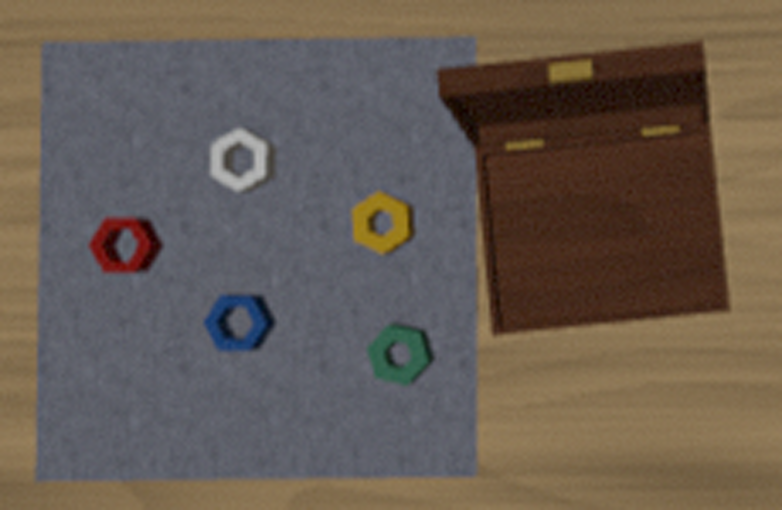

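View pics/topB.png

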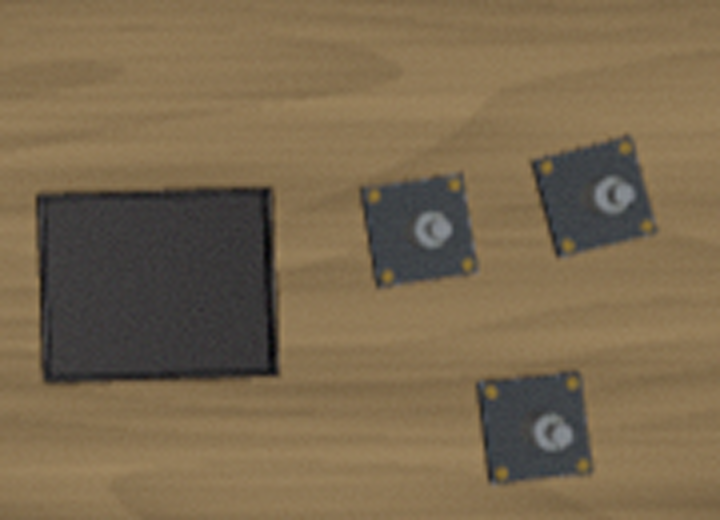

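```bash
cat >> h.py <<'E'
from scipy.optimize import minimize
HS=dict(white=((0,0,150),(180,60,255)),yellow=((18,120,70),(32,255,255)),red=((0,120,50),(8,255,255)),blue=((105,120,40),(125,255,255)),green=((65,70,40),(90,255,255)))
def hexfit(d,name,guess,ztop=0.030,rad=0.045,minz=None):
    """fit hex of top face: returns x,y,theta deg (flat normal mod 60)"""
    P=cloud(d)
    g=np.asarray(guess,float)
    m=(np.hypot(P[...,0]-g[0],P[...,1]-g[1])<rad)&(np.abs(P[...,2]-ztop)<0.006)
    hsv=cv2.cvtColor(d['image'],cv2.COLOR_RGB2HSV)
    if name=="red": m&=((hsv[...,0]<10)|(hsv[...,0]>170))&(hsv[...,1]>100)
    elif name: m&=cv2.inRange(hsv,*map(np.array,HS[name]))>0
    n,l,stt,_=cv2.connectedComponentsWithStats(m.astype(np.uint8))
    if n<2: return None
    k=1+np.argmax(stt[1:,4]); m=(l==k)
    v,u=np.nonzero(m)
    Q=px2w(d,u,v,ztop)[:,:2]
    px=(d['depth'][m].mean()/d['f'])
    def ins(p,Q=None):
        a=p[2]+np.radians([0,60,120]); n=np.stack([np.cos(a),np.sin(a)])
        return np.abs((Q-p[:2])@n)
    hull=cv2.convexHull(Q.astype(np.float32))[:,0]
    # area fit on grid: dilated region
    vv,uu=np.mgrid[v.min()-6:v.max()+7,u.min()-6:u.max()+7]
    A=px2w(d,uu.ravel(),vv.ravel(),ztop)[:,:2]
    ys=m[np.clip(vv,0,383),np.clip(uu,0,511)].astype(np.uint8)
    c=cv2.findContours(ys,cv2.RETR_EXTERNAL,cv2.CHAIN_APPROX_NONE)[0]; ff=np.zeros_like(ys); cv2.drawContours(ff,c,-1,1,-1)
    y=ff.ravel().astype(float)
    def cost(p):
        s=(0.022-ins(p,A).max(1))/(0.7*px)
        return np.mean((y-1/(1+np.exp(-4*s)))**2)
    c0=hull.mean(0); best=None
    c0=A[y>0].mean(0)
    for t in np.radians([0,15,30,45]):
        r=minimize(cost,[c0[0],c0[1],t],method='Nelder-Mead',options=dict(xatol=1e-5,fatol=1e-7,initial_simplex=[[c0[0],c0[1],t],[c0[0]+.003,c0[1],t],[c0[0],c0[1]+.003,t],[c0[0],c0[1],t+.2]]))
        if best is None or r.fun<best.fun: best=r
    # bore: area not coloured
    hole=(ff>0)&(ys==0); 
    return best.x[0],best.x[1],np.degrees(best.x[2])%60,best.fun,hole.sum()*px*px*1e6
E
python3 - <<'E'
from h import *
d=cam("top")
for n,g in dict(white=(.5775,.3295),yellow=(.5259,.2146),red=(.509,.4245),blue=(.447,.3315),green=(.420,.202)).items(): print(n,np.array(hexfit(d,n,g)))
P=cloud(d); m=(P[...,2]>.019)&(P[...,2]<.028)
uv=np.argwhere(m[200:260,285:355]); Q=P[200:260,285:355][m[200:260,285:355]][:,:2]
print("tray",cv2.minAreaRect(Q.astype(np.float32)))
s=P[180:252,180:272]; mm=(s[...,2]>.018)&(s[...,2]<.028); print("case rim",cv2.minAreaRect(s[mm][:,:2].astype(np.float32)),mm.sum())
mm=(s[...,2]>.002)&(s[...,2]<.028)&(s[...,1]<.14)&(s[...,1]>-.09); 
s=P[150:200,170:272]; mm=(s[...,2]>.06)&(s[...,2]<.3); print("lid",cv2.minAreaRect(s[mm][:,:2].astype(np.float32)),s[mm].max(0))
h=P[150:200,170:272][mm]; top=h[h[:,2]>.165]; print("lid top",top.mean(0),cv2.minAreaRect(top[:,:2].astype(np.float32)))
E
```

```text
white [  0.5765   0.3306  31.4309   0.0091 650.4254]
yellow [  0.5251   0.2154  34.8168   0.0059 341.5728]
red [  0.5091   0.4244  58.4014   0.0108 535.6034]
blue [  0.4459   0.3312  58.3168   0.0084 576.0317]
green [  0.4201   0.2015  47.4143   0.0101 382.2282]
tray ((0.47862887382507324, -0.21368947625160217), (0.13010141253471375, 0.1604202687740326), 1.0214980840682983)
case rim ((0.5271354913711548, 0.039752691984176636), (0.16867180168628693, 0.19236229360103607), 5.1722307205200195) 698
lid ((0.6217923760414124, 0.04862426593899727), (0.04076137766242027, 0.1916293352842331), 5.824351787567139) [0.6488 0.1441 0.1834]
lid top [0.6303 0.0494 0.1722] ((0.630739152431488, 0.04950176179409027), (0.022371239960193634, 0.19160127639770508), 5.55131196975708)
```

>>> send_rows([
  [-1, 0, 0, 0, 0, 0, 6],
  [-1, 0, 0, 0, 0, 0, 6],
  [-1, 0, 0, 0, 0, 0, 5.7],
  [-1, 3.1, -1.95, 0.7, 0, 0, 0],
  [-1, 3.1, -1.95, 0.7, 0, 0, 0],
  [-1, 3.1, -1.95, 0.7, 0, 0, 0],
  [-1, 3.1, -1.95, 0.7, 0, 0, 0],
  [-1, 3.1, -1.95, 0.7, 0, 0, 0],
], newtons=40)

```text
time_s: 0.92
tool_pos: [0.358, -0.4883, 0.196]
ee_rot: [-3.142, -0.0, 0.024]
wrist_force: [1.6, 0.2, 0.2]
grip_width: 0.998
```

>>> send_rows([
  [-1, 3.1, -1.95, 0.7, 0, 0, 0],
  [-1, 3.1, -1.95, 0.7, 0, 0, 0],
  [-1, 3.1, -1.95, 0.7, 0, 0, 0],
  [-1, 3.1, -1.95, 0.7, 0, 0, 0],
  [-1, 3.1, -1.95, 0.7, 0, 0, 0],
  [-1, 0, 0, 0, 0, 0, 0],
  [-1, 0, 0, 0, 0, 0, 0],
])

```text
time_s: 1.5
tool_pos: [0.5118, -0.385, 0.1602]
ee_rot: [-3.139, 0.0, 0.03]
wrist_force: [-0.2, -1.0, 0.4]
grip_width: 1.0
```

```bash
python3 - <<'E'
from h import *
st(); d=cam("wrist"); save(d,"w1"); P=cloud(d); z=P[...,2]
m=(z>.056)&(z<.07); print("nose",np.nanmean(P[m],0),m.sum(),z[m].max())
c=cv2.findContours(m.astype(np.uint8),cv2.RETR_EXTERNAL,cv2.CHAIN_APPROX_NONE)[0]; c=max(c,key=len);(a,b),r=cv2.minEnclosingCircle(c);print((a,b),r,px2w(d,a,b,.062))
m=(z>.008)&(z<.0125); print(cv2.minAreaRect(P[m][:,:2].astype(np.float32)),np.nanmedian(z[m]))
E
```

```text
t1.50 p [ 0.5118 -0.385   0.1602] rpy [-179.8664    0.0207    1.7091] F [-0.1793 -1.0112  0.3696] w 1.000 q [ 0.6611  0.4599 -0.0913  1.421   0.0407  1.2641 -0.974 ]
nose [ 0.4863 -0.4614  0.0604] 650 0.06311564522280802
(414.5, 165.5) 9.617792129516602 [ 0.5372 -0.5127  0.062 ]
((0.44648808240890503, -0.3472401201725006), (0.22735096514225006, 0.42737793922424316), 5.1662421226501465) 0.009241004418696602
```

View pics/w1.png

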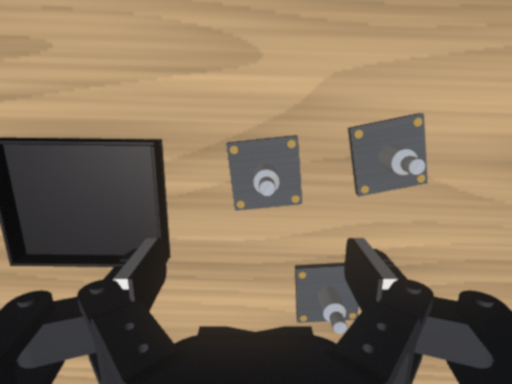

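```bash
python3 - <<'E'
from h import *
d=cam("wrist"); P=cloud(d); z=P[...,2]
loc=np.hypot(P[...,0]-.514,P[...,1]+.395)<.055
m=loc&(z>.056)&(z<.066); print("nose",np.nanmean(P[m],0),m.sum())
c=cv2.findContours(m.astype(np.uint8),cv2.RETR_EXTERNAL,cv2.CHAIN_APPROX_NONE)[0]; c=max(c,key=len);(a,b),r=cv2.minEnclosingCircle(c);print((a,b),r,px2w(d,a,b,.062))
hsv=cv2.cvtColor(d['image'],cv2.COLOR_RGB2HSV)
b=np.zeros((384,512),bool); b[120:225,215:315]=True
m=b&(z>.0065)&(z<.0135); k=max(cv2.findContours(m.astype(np.uint8),cv2.RETR_EXTERNAL,cv2.CHAIN_APPROX_NONE)[0],key=len)[:,0]
print(cv2.minAreaRect(px2w(d,k[:,0],k[:,1],.01)[:,:2].astype(np.float32)))
save(d,"w1c",(190,110,340,230),5)
E
```

```text
nose [ 0.5153 -0.3937  0.0607] 219
(263.0655212402344, 184.27931213378906) 8.337769508361816 [ 0.5157 -0.3936  0.062 ]
((0.5150471329689026, -0.3936727046966553), (0.06968916207551956, 0.06947011500597), 7.717254161834717)
```

View pics/w1c.png

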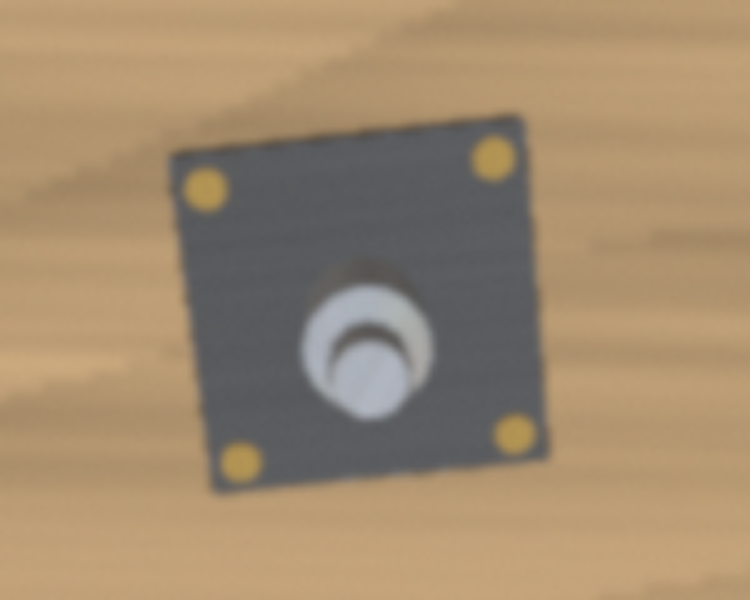

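>>> send_rows([
  [-1, 0.48, -3.9, -1, 0, 0, 0],
  [-1, 0.48, -3.9, -1, 0, 0, 0],
  [-1, 0.48, -3.9, -1, 0, 0, 0],
  [-1, 0.48, -3.9, -1, 0, 0, 0],
  [-1, 0.48, -3.9, -1, 0, 0, 0],
  [-1, 0.48, -4, 0, 0, 0, 0],
  [-1, 0.48, -4, 0, 0, 0, 0],
  [-1, 0.48, -4, 0, 0, 0, 0],
])

```text
time_s: 2.27
tool_pos: [0.5399, -0.073, 0.2123]
ee_rot: [3.14, -0.002, 0.02]
wrist_force: [0.9, 1.0, -0.4]
grip_width: 1.001
```

>>> send_rows([
  [-1, 0.48, -4, 0, 0, 0, 0],
  [-1, 0.48, -4, 0, 0, 0, 0],
  [-1, 0.48, -4, 0, 0, 0, 0],
  [-1, 0.48, -4, 0, 0, 0, 0],
  [-1, 0.48, -4, 0, 0, 0, 0],
  [-1, 0.48, -3.9, 1.2, 0, 0, 0],
  [-1, 0.48, -3.9, 1.2, 0, 0, 0],
  [-1, 0.48, -3.9, 1.2, 0, 0, 0],
])

```text
time_s: 2.93
tool_pos: [0.5722, 0.2447, 0.1757]
ee_rot: [3.141, -0.002, 0.02]
wrist_force: [0.9, -1.5, 0.7]
grip_width: 1.001
```

>>> send_rows([
  [-1, 0.48, -3.9, 2, 0, 0, 0],
  [-1, 0.48, -3.9, 2, 0, 0, 0],
  [-1, 0, 0, 1, 0, 0, 0],
  [-1, 0, 0, 0, 0, 0, 0],
])

```text
time_s: 3.27
tool_pos: [0.5768, 0.3196, 0.1241]
ee_rot: [3.14, 0.005, 0.026]
wrist_force: [-0.6, -0.9, -0.6]
grip_width: 1.001
```

```bash
cat >> h.py <<'E'
def to(x,y,z,ydir=None):
    """print tool-axis move to world target; ydir = desired jaw-axis world angle deg (mod 180)"""
    s=get_state(); Rm=R.from_euler('xyz',s['ee_rot']).as_matrix()
    yaw=np.degrees(s['ee_rot'][2]); 
    if ydir is not None:
        dl=(ydir-(yaw-90)+90)%180-90
        print("turn wz (tool) deg: %.1f"%(-dl))
        Rm2=R.from_euler('z',dl,degrees=True).as_matrix()@Rm
        print("  move after turn cm:",(Rm2.T@(np.array([x,y,z])-s['tool_pos']))*100)
    print("move without turn cm:",(Rm.T@(np.array([x,y,z])-s['tool_pos']))*100)
E
python3 - <<'E'
from h import *
st(); d=cam("wrist"); save(d,"w2")
r=hexfit(d,"white",(.5765,.3306)); print(np.array(r))
for o in (0,60,120): print(o); to(r[0],r[1],0.06,r[2]+o)
E
```

```text
t3.27 p [0.5768 0.3196 0.1241] rpy [179.895   0.27    1.494] F [-0.6412 -0.8754 -0.6183] w 1.001 q [-0.2789  0.5612 -0.4066  1.3893  0.2231  1.2415 -2.2475]
[  0.5792   0.3326  29.2827   0.0047 543.7341]
0
turn wz (tool) deg: 62.0
  move after turn cm: [-1.2362 -0.8243  6.5944]
move without turn cm: [ 0.1437 -1.4995  6.5898]
60
turn wz (tool) deg: 2.0
  move after turn cm: [ 0.0907 -1.5031  6.5899]
move without turn cm: [ 0.1437 -1.4995  6.5898]
120
turn wz (tool) deg: -58.0
  move after turn cm: [ 1.342  -0.6934  6.5888]
move without turn cm: [ 0.1437 -1.4995  6.5898]
```

View pics/w2.png

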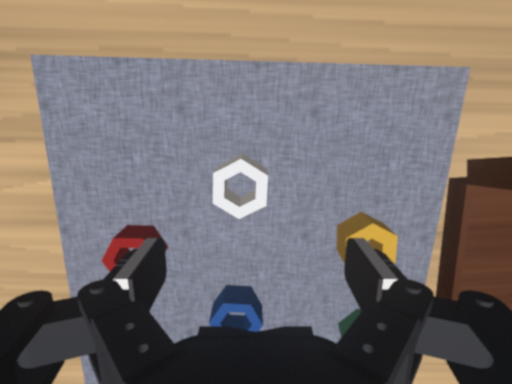

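>>> send_rows([
  [-1, 0.1, -1.5, 2, 0, 0, 2],
  [-1, 0, 0, 2, 0, 0, 0],
  [-1, 0, 0, 2, 0, 0, 0],
  [-1, 0, 0, 2, 0, 0, 0],
  [-1, 0, 0, 2, 0, 0, 0],
  [-1, 0, 0, 1, 0, 0, 0],
  [-1, 0, 0, 0.5, 0, 0, 0],
  [-1, 0, 0, 0, 0, 0, 0],
])

```text
time_s: 3.98
tool_pos: [0.5798, 0.3325, 0.0126]
ee_rot: [3.141, -0.0, -0.013]
wrist_force: [-0.8, 0.7, -0.6]
grip_width: 0.999
```

```bash
python3 - <<'E'
from h import *
st(); d=cam("wrist"); save(d,"w3"); to(.5792,.3326,.006,29.28+60)
E
```

```text
t3.98 p [0.5798 0.3325 0.0126] rpy [179.946   -0.0012  -0.7593] F [-0.8359  0.7479 -0.5736] w 0.999 q [-0.3153  0.6829 -0.3739  1.4612  0.27    1.0489 -2.3321]
turn wz (tool) deg: -0.0
  move after turn cm: [-0.0887  0.0715  0.7559]
move without turn cm: [-0.0887  0.0715  0.7559]
```

View pics/w3.png

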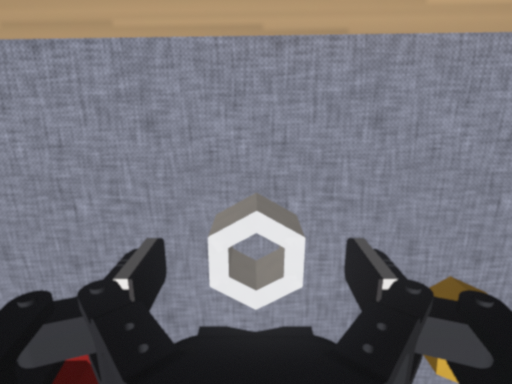

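>>> send_rows([
  [-1, -0.1, 0, 0.6, 0, 0, 0],
  [-1, 0, 0, 0, 0, 0, 0],
  [1, 0, 0, 0, 0, 0, 0],
  [1, 0, 0, 0, 0, 0, 0],
  [1, 0, 0, 0, 0, 0, 0],
  [1, 0, 0, 0, 0, 0, 0],
  [1, 0, 0, 0, 0, 0, 0],
  [1, 0, 0, 0, 0, 0, 0],
])

```text
time_s: 4.7
tool_pos: [0.5784, 0.3346, 0.0071]
ee_rot: [-3.141, -0.001, -0.011]
wrist_force: [-0.5, 0.6, 3.3]
grip_width: 0.507
```

```bash
python3 - <<'E'
from h import *
st(); d=cam("wrist"); save(d,"w4"); print(np.array(hexfit(d,"white",(.579,.3326))))
to(.5792,.3326,.006,29.28+60)
E
```

```text
t4.70 p [0.5784 0.3346 0.0071] rpy [-179.9643   -0.0482   -0.6269] F [-0.4555  0.5643  3.2964] w 0.507 q [-0.3184  0.688  -0.3737  1.4665  0.2726  1.0374 -2.3352]
[  0.5794   0.3349  29.141    0.0062 506.651 ]
turn wz (tool) deg: 0.1
  move after turn cm: [0.0805 0.1986 0.1138]
move without turn cm: [0.0801 0.1987 0.1138]
```

View pics/w4.png

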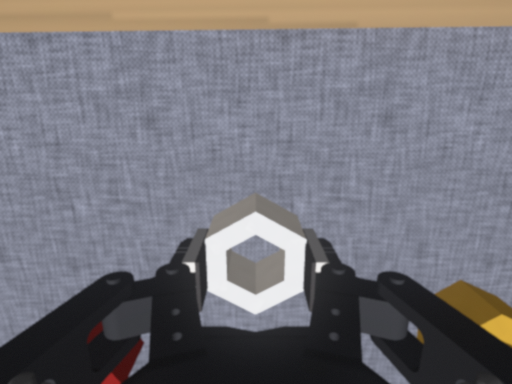

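>>> send_rows([
  [1, 0, 0, -3, 0, 0, 0],
  [1, 0, 0, -4, 0, 0, 0],
  [1, 0, 0, -4, 0, 0, 0],
  [1, 0, 0, -4, 0, 0, 0],
  [1, -0.3, 3.83, -1.3, 0, 0, 0],
  [1, -0.3, 3.83, -1.3, 0, 0, 0],
  [1, -0.3, 3.83, -1.3, 0, 0, 0],
  [1, -0.3, 3.83, -1.3, 0, 0, 0],
])

```text
time_s: 5.42
tool_pos: [0.5637, 0.1796, 0.2088]
ee_rot: [3.141, 0.0, -0.01]
wrist_force: [0.7, -0.9, -0.8]
grip_width: 0.508
```

>>> send_rows([
  [1, -0.3, 3.83, 0, 0, 0, 0],
  [1, -0.3, 3.83, 0, 0, 0, 0],
  [1, -0.3, 3.83, 0, 0, 0, 0],
  [1, -0.3, 3.83, 0, 0, 0, 0],
  [1, -0.3, 3.83, 0, 0, 0, 0],
  [1, -0.3, 3.83, 0, 0, 0, 0],
  [1, -0.3, 3.83, 0, 0, 0, 0],
  [1, -0.3, 3.83, 0, 0, 0, 0],
])

```text
time_s: 6.08
tool_pos: [0.5363, -0.1267, 0.2084]
ee_rot: [-3.142, 0.0, -0.011]
wrist_force: [0.6, 0.6, -0.4]
grip_width: 0.51
```

>>> send_rows([
  [1, -0.3, 3.83, 1.2, 0, 0, 0],
  [1, -0.3, 3.83, 1.2, 0, 0, 0],
  [1, -0.3, 3.83, 1.2, 0, 0, 0],
  [1, -0.3, 3.83, 1.2, 0, 0, 0],
  [1, -0.3, 3.83, 1.2, 0, 0, 0],
  [1, -0.3, 3.83, 1.2, 0, 0, 0],
  [1, -0.3, 3.83, 1.2, 0, 0, 0],
  [1, 0, 0, 0, 0, 0, 0],
])

```text
time_s: 6.75
tool_pos: [0.5069, -0.4019, 0.1203]
ee_rot: [3.139, 0.007, -0.022]
wrist_force: [-3.5, -0.4, 0.4]
grip_width: 0.506
```

```bash
python3 - <<'E'
from h import *
st(); to(.514,-.394,.09)
d=cam("wrist"); save(d,"w5")
E
```

```text
t6.75 p [ 0.5069 -0.4019  0.1203] rpy [179.8769   0.3968  -1.2475] F [-3.5311 -0.4349  0.3654] w 0.506 q [ 0.6778  0.5049 -0.0847  1.446   0.05    1.1972 -1.0074]
move without turn cm: [ 0.7169 -0.8096  3.025 ]
```

View pics/w5.png

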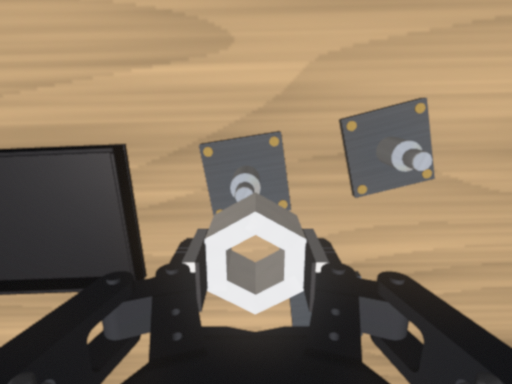

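>>> send_rows([
  [1, 0.7, -0.8, 2, 0, 0, 0],
  [1, 0, 0, 0.5, 0, 0, 0],
  [1, 0, 0, 0, 0, 0, 0],
  [1, 0, 0, 0, 0, 0, 0],
])

```text
time_s: 7.13
tool_pos: [0.5202, -0.3839, 0.0995]
ee_rot: [-3.141, 0.001, -0.009]
wrist_force: [-0.4, -1.1, 0.4]
grip_width: 0.504
```

```bash
python3 - <<'E'
from h import *
st(); to(.514,-.394,.07)
d=cam("wrist"); save(d,"w6",(150,130,360,330),3)
E
```

```text
t7.13 p [ 0.5202 -0.3839  0.0995] rpy [-179.9575    0.0477   -0.537 ] F [-0.3758 -1.064   0.3625] w 0.504 q [ 0.655   0.5204 -0.0964  1.4719  0.0522  1.153  -1.0301]
move without turn cm: [-0.6052  1.0176  2.9458]
```

View pics/w6.png

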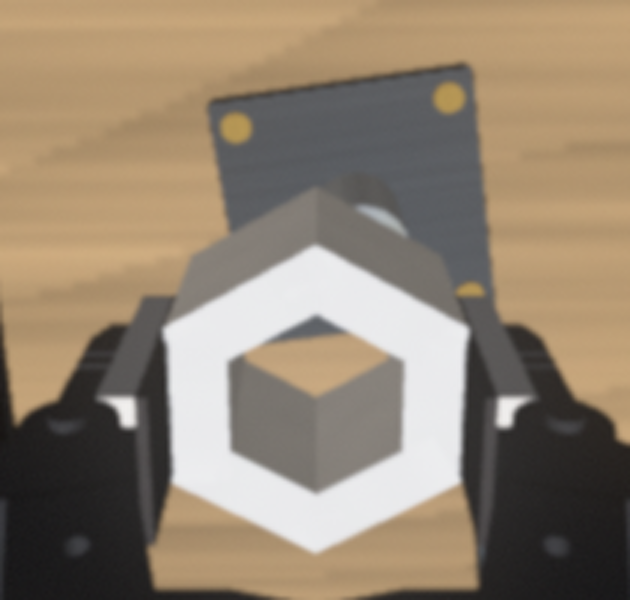

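>>> send_rows([
  [1, -0.6, 1.0, 1.5, 0, 0, 0],
  [1, 0, 0, 0.4, 0, 0, 0],
  [1, 0, 0, 0, 0, 0, 0],
  [1, 0, 0, 0, 0, 0, 0],
  [1, 0, 0, 0, 0, 0, 0],
])

```text
time_s: 7.6
tool_pos: [0.5148, -0.3944, 0.0815]
ee_rot: [3.141, -0.001, -0.011]
wrist_force: [-0.2, 0.3, 0.1]
grip_width: 0.506
```

```bash
python3 - <<'E'
from h import *
st(); to(.514,-.394,.07)
d=cam("wrist"); save(d,"w7",(150,130,360,330),3)
print(np.array(hexfit(d,"white",get_state()['tool_pos'][:2]+[.001,0],ztop=get_state()['tool_pos'][2]+.023)))
E
```

```text
t7.60 p [ 0.5148 -0.3944  0.0815] rpy [179.9871  -0.0652  -0.6031] F [-0.2122  0.3306  0.1143] w 0.506 q [ 0.6708  0.5395 -0.0929  1.4852  0.0525  1.1182 -1.0132]
move without turn cm: [-0.0778 -0.0442  1.1451]
[  0.5157  -0.394   29.5423   0.0081 508.7707]
```

View pics/w7.png

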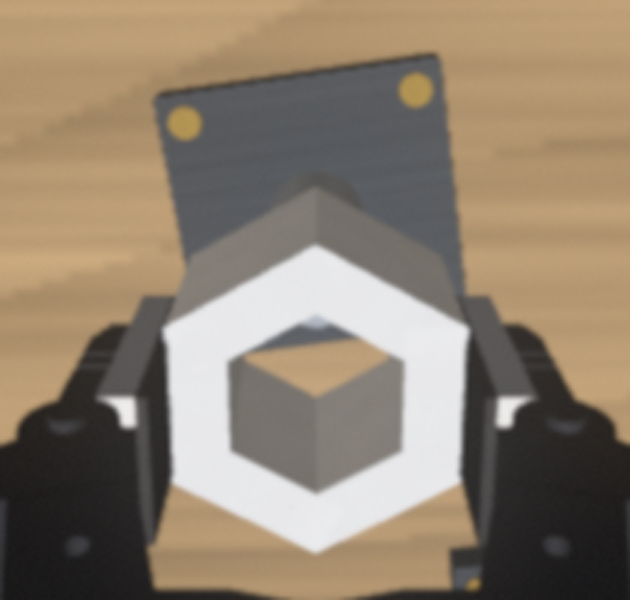

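>>> send_rows([
  [1, 0, 0, 1, 0, 0, 0],
  [1, 0, 0, 1, 0, 0, 0],
  [1, 0, 0, 0.7, 0, 0, 0],
  [1, 0, 0, 0.5, 0, 0, 0],
  [1, 0, 0, 0, 0, 0, 0],
])

```text
time_s: 8.07
tool_pos: [0.513, -0.394, 0.0463]
ee_rot: [-3.14, 0.003, -0.011]
wrist_force: [0.1, -0.1, 0.1]
grip_width: 0.51
```

```bash
python3 - <<'E'
from h import *
st(); to(.514,-.394,.017)
d=cam("wrist"); save(d,"w8",(150,130,360,330),3)
E
```

```text
t8.07 p [ 0.513  -0.394   0.0463] rpy [-179.8838    0.1573   -0.6215] F [ 0.1011 -0.0776  0.1261] w 0.510 q [ 0.6706  0.5755 -0.0913  1.5143  0.0568  1.0578 -1.0158]
move without turn cm: [0.1053 0.0092 2.9262]
```

View pics/w8.png

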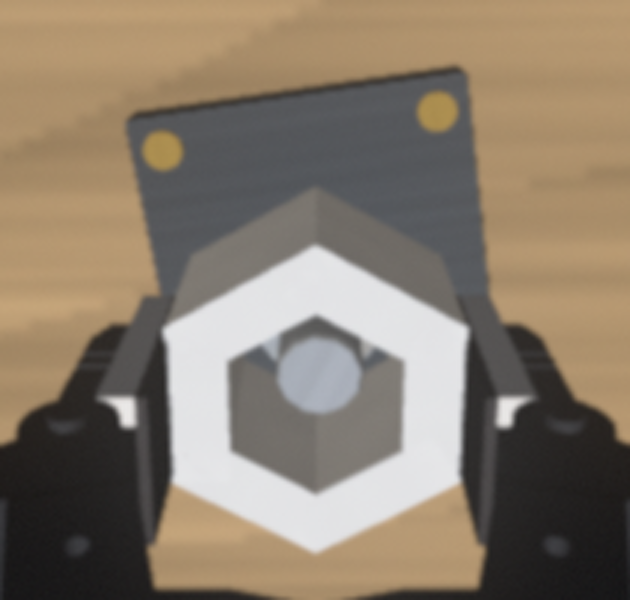

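>>> send_rows([
  [1, 0.15, 0, 0.4, 0, 0, 0],
  [1, 0, 0, 0.4, 0, 0, 0],
  [1, 0, 0, 0.3, 0, 0, 0],
  [1, 0, 0, 0, 0, 0, 0],
])

```text
time_s: 8.45
tool_pos: [0.5154, -0.3945, 0.0367]
ee_rot: [-3.141, 0.0, -0.011]
wrist_force: [-0.1, -0.1, -0.6]
grip_width: 0.508
```

```bash
python3 - <<'E'
from h import *
st(); to(.514,-.394,.017)
d=cam("wrist"); save(d,"w9",(150,130,360,330),3)
E
```

```text
t8.45 p [ 0.5154 -0.3945  0.0367] rpy [-179.9695    0.0254   -0.6236] F [-0.1382 -0.0958 -0.6451] w 0.508 q [ 0.6689  0.5884 -0.0909  1.5171  0.0583  1.0394 -1.0181]
move without turn cm: [-0.1419 -0.0515  1.9729]
```

View pics/w9.png

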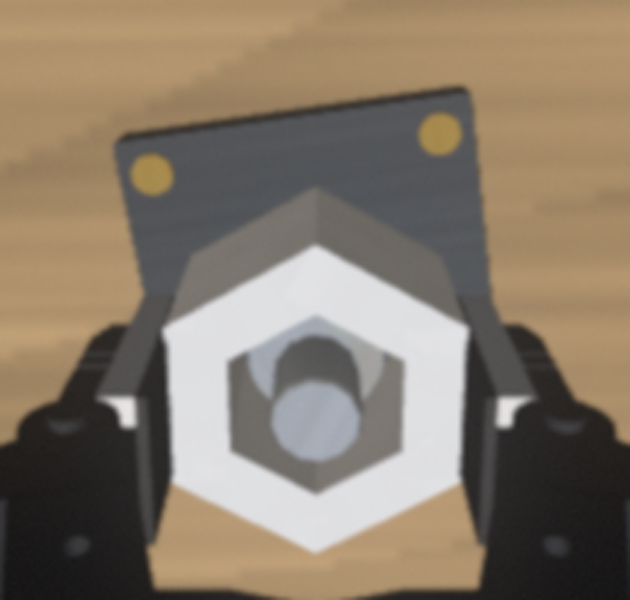

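>>> send_rows([
  [1, 0, 0, 0.5, 0, 0, 0],
  [1, 0, 0, 0.5, 0, 0, 0],
  [1, 0, 0, 0.4, 0, 0, 0],
  [1, 0, 0, 0.3, 0, 0, 0],
  [1, 0, 0, 0.1, 0, 0, 0],
  [1, 0, 0, 0.1, 0, 0, 0],
  [1, 0, 0, 0, 0, 0, 0],
])

```text
time_s: 9.08
tool_pos: [0.5156, -0.3948, 0.0183]
ee_rot: [-3.141, -0.0, -0.011]
wrist_force: [0.1, 0.0, -0.7]
grip_width: 0.508
```

```bash
python3 - <<'E'
from h import *
st()
d=cam("wrist"); save(d,"w10",(150,130,360,330),3)
E
```

```text
t9.08 p [ 0.5156 -0.3948  0.0183] rpy [-179.9917   -0.0023   -0.6265] F [ 0.1382  0.0113 -0.6536] w 0.508 q [ 0.6683  0.6097 -0.09    1.5288  0.0608  1.0059 -1.0199]
```

View pics/w10.png

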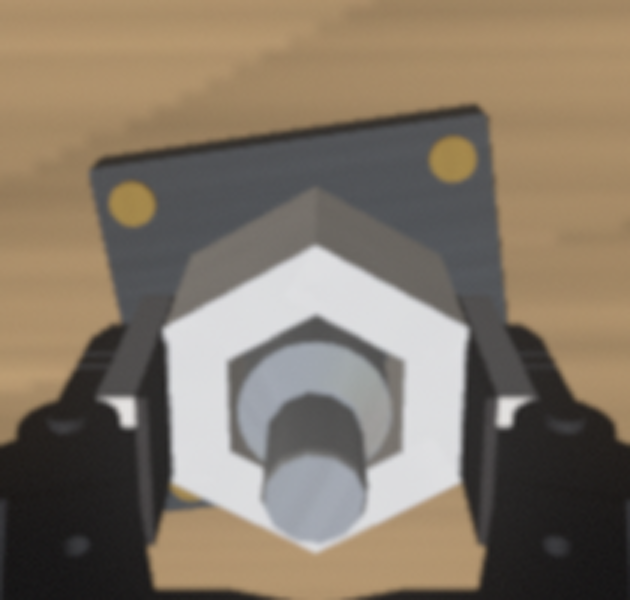

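>>> send_rows([
  [1, 0, 0, 0.1, 0, 0, 0],
  [1, 0, 0, 0.1, 0, 0, 0],
  [1, 0, 0, 0, 0, 0, 0],
  [1, 0, 0, 0, 0, 0, 0],
])

```text
time_s: 9.47
tool_pos: [0.5157, -0.3949, 0.0171]
ee_rot: [3.141, -0.0, -0.011]
wrist_force: [-2.0, 1.5, 6.2]
grip_width: 0.503
```

>>> send_rows([
  [1, 0, 0, -1, 0, 0, 0],
  [1, 0, 0, -2, 0, 0, 0],
  [1, 0, 0, -3.5, 0, 0, 0],
  [1, 0, 0, -3.5, 0, 0, 0],
  [1, 0, 0, -2, 0, 0, -6.8],
  [1, 0, 0, -2, 0, 0, -6.8],
  [1, 0, 0, -2, 0, 0, -6.8],
  [1, 0, 0, -1.5, 0, 0, -6.8],
])

```text
time_s: 10.13
tool_pos: [0.5161, -0.3951, 0.1944]
ee_rot: [3.139, -0.001, 0.47]
wrist_force: [-0.4, -0.1, -0.6]
grip_width: 0.505
```

>>> send_rows([
  [1, 0, 0, -1, 0, 0, -6.9],
  [1, 0, 0, -1, 0, 0, -6.9],
  [1, 0, 0, 0, 0, 0, -6.9],
  [1, 0, 0, 0, 0, 0, -6.9],
  [1, 0, 0, 0, 0, 0, -6.9],
  [1, 0, 0, 0, 0, 0, -6.9],
  [1, 0, 0, 0, 0, 0, -6.9],
  [1, 0, 0, 0, 0, 0, -6.9],
])

```text
time_s: 10.8
tool_pos: [0.5156, -0.3949, 0.2122]
ee_rot: [3.141, 0.0, 1.433]
wrist_force: [-0.8, 0.7, -0.6]
grip_width: 0.507
```

>>> send_rows([
  [1, 0, 0, 0, 0, 0, -6.9],
  [1, 0, 0, 0, 0, 0, -6.9],
  [1, 0, 0, 0, 0, 0, 0],
  [1, 0, 0, 0, 0, 0, 0],
])

```text
time_s: 11.13
tool_pos: [0.5156, -0.3949, 0.2119]
ee_rot: [3.141, 0.0, 1.664]
wrist_force: [-0.7, 0.4, -0.7]
grip_width: 0.51
```

```bash
python3 - <<'E'
from h import *
st(); to(.5085,.0943,.2,5.4)
d=cam("wrist"); save(d,"w11")
E
```

```text
t11.13 p [ 0.5156 -0.3949  0.2119] rpy [179.9692   0.0105  95.3443] F [-0.7499  0.3901 -0.6612] w 0.510 q [ 0.8689  0.4758 -0.3899  1.3102  0.1778  1.3889  0.5796]
turn wz (tool) deg: -0.1
  move after turn cm: [48.7727  3.8995  1.1847]
move without turn cm: [48.7765  3.8522  1.1846]
```

View pics/w11.png

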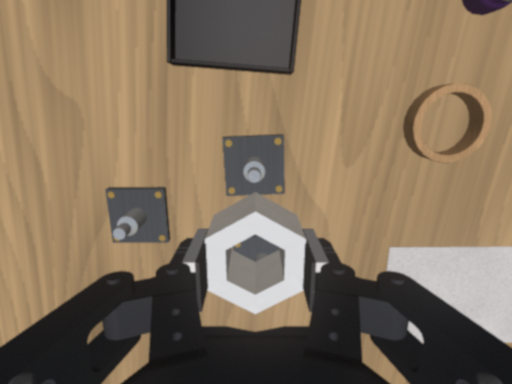

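>>> send_rows([
  [1, 4.06, 0.32, 0, 0, 0, 0],
  [1, 4.06, 0.32, 0, 0, 0, 0],
  [1, 4.06, 0.32, 0, 0, 0, 0],
  [1, 4.06, 0.32, 0, 0, 0, 0],
  [1, 4.06, 0.32, 0, 0, 0, 0],
  [1, 4.06, 0.32, 0, 0, 0, 0],
  [1, 4.06, 0.32, 0, 0, 0, 0],
  [1, 4.06, 0.32, 0, 0, 0, 0],
])

```text
time_s: 11.85
tool_pos: [0.5092, -0.0672, 0.212]
ee_rot: [3.141, 0.001, 1.664]
wrist_force: [0.9, 0.2, -0.7]
grip_width: 0.507
```

>>> send_rows([
  [1, 4.06, 0.33, 0.5, 0, 0, 0],
  [1, 4.06, 0.33, 0.5, 0, 0, 0],
  [1, 4.06, 0.33, 0.5, 0, 0, 0],
  [1, 4.06, 0.33, 0.5, 0, 0, 0],
  [1, 0, 0, 2, 0, 0, 0],
  [1, 0, 0, 2, 0, 0, 0],
  [1, 0, 0, 2, 0, 0, 0],
  [1, 0, 0, 0, 0, 0, 0],
])

```text
time_s: 12.52
tool_pos: [0.5046, 0.0934, 0.1282]
ee_rot: [-3.136, 0.0, 1.665]
wrist_force: [-1.3, -0.5, -0.2]
grip_width: 0.504
```

```bash
python3 - <<'E'
from h import *
st(); to(.5085,.0943,.06,5.4)
d=cam("wrist"); save(d,"w12"); d=cam("top"); save(d,"t12",(50,150,280,300),3.4)
P=cloud(d); s=P[180:252,180:272]; mm=(s[...,2]>.018)&(s[...,2]<.028); print("case rim",cv2.minAreaRect(s[mm][:,:2].astype(np.float32)),mm.sum())
d=cam("scene"); save(d,"s12")
E
```

```text
t12.52 p [0.5046 0.0934 0.1282] rpy [-179.6838    0.0152   95.4062] F [-1.3062 -0.5084 -0.2037] w 0.504 q [ 0.3232  0.2951 -0.6668  1.7873  0.1988  1.133  -0.3141]
turn wz (tool) deg: 0.0
  move after turn cm: [0.0527 0.4309 6.8154]
move without turn cm: [0.0526 0.4309 6.8154]
case rim ((0.5280996561050415, 0.033266715705394745), (0.16929373145103455, 0.17890220880508423), 5.401356220245361) 522
```

View pics/w12.png

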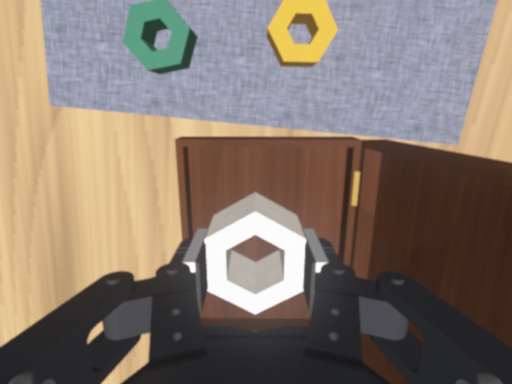

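View pics/t12.png

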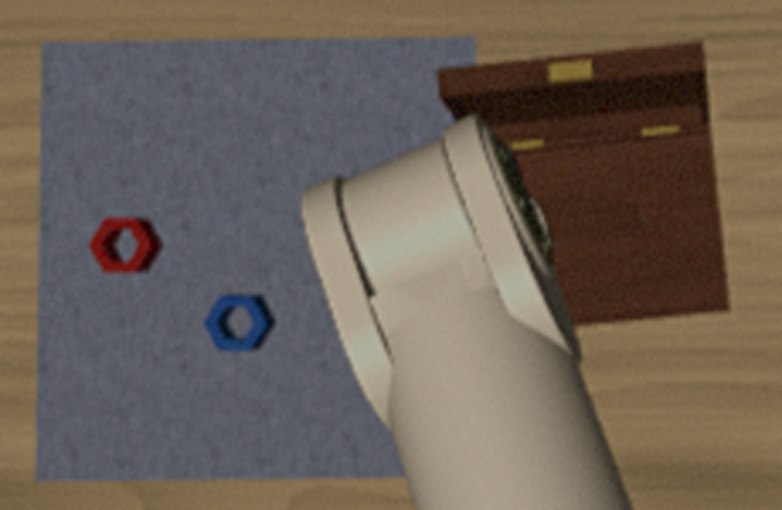

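View pics/s12.png

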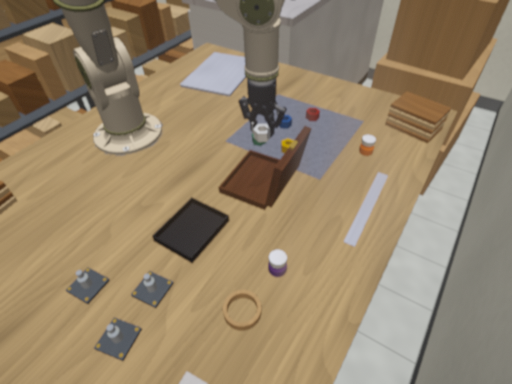

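```bash
python3 - <<'E'
from h import *
d=cam("wrist"); st()
for u,v in ((178,138),(187,149),(360,138),(347,149)):
    p=px2w(d,u,v,.024); q=p[:2]-[.5188,.039]; a=np.radians(5.4); print((u,v),p,"case",q[0]*np.cos(a)+q[1]*np.sin(a),-q[0]*np.sin(a)+q[1]*np.cos(a))
to(.5085,.0943,.06,5.4)
E
```

```text
t12.72 p [0.5077 0.094  0.133 ] rpy [179.8881  -0.0093  95.4771] F [-0.0484  0.6631  0.2654] w 0.508 q [ 0.325   0.2909 -0.6687  1.7805  0.1976  1.1359 -0.3111]
(178, 138) [0.4401 0.1307 0.024 ] case -0.06970961729602501 0.0986493483684472
(187, 149) [0.4478 0.1223 0.024 ] case -0.0628329583642518 0.08960071964227512
(360, 138) [0.5893 0.1451 0.024 ] case 0.08018304521025958 0.09899691777072456
(347, 149) [0.5803 0.1351 0.024 ] case 0.0702483181785982 0.08990796578345356
turn wz (tool) deg: 0.1
  move after turn cm: [0.0239 0.0658 7.2995]
move without turn cm: [0.0238 0.0658 7.2995]
```

>>> send_rows([
  [1, 0, 0, 3, 0, 0, 0],
  [1, 0, 0, 3, 0, 0, 0],
  [1, 0, 0, 2, 0, 0, 0],
  [1, 0, 0, 1.5, 0, 0, 0],
  [1, 0, 0, 1, 0, 0, 0],
  [1, 0, 0, 0.6, 0, 0, 0],
  [1, 0, 0, 0.2, 0, 0, 0],
  [1, 0, 0, 0, 0, 0, 0],
])

```text
time_s: 13.38
tool_pos: [0.5075, 0.094, 0.0192]
ee_rot: [3.141, -0.0, 1.668]
wrist_force: [0.2, -0.5, -0.0]
grip_width: 0.505
```

>>> send_rows([
  [1, 0, 0, 0.2, 0, 0, 0],
  [1, 0, 0, 0.2, 0, 0, 0],
  [1, 0, 0, 0, 0, 0, 0],
  [1, 0, 0, 0, 0, 0, 0],
])

```text
time_s: 13.72
tool_pos: [0.5071, 0.0939, 0.0148]
ee_rot: [3.141, 0.0, 1.668]
wrist_force: [-0.6, -0.1, -0.4]
grip_width: 0.505
```

>>> send_rows([
  [1, 0, 0, 0.1, 0, 0, 0],
  [1, 0, 0, 0.1, 0, 0, 0],
  [1, 0, 0, 0, 0, 0, 0],
])

```text
time_s: 13.97
tool_pos: [0.5071, 0.094, 0.0131]
ee_rot: [3.141, 0.0, 1.668]
wrist_force: [-2.8, -0.7, 5.9]
grip_width: 0.506
```

>>> send_rows([
  [-0.4, 0, 0, 0, 0, 0, 0],
  [-0.4, 0, 0, 0, 0, 0, 0],
  [-0.4, 0, 0, 0, 0, 0, 0],
])

```text
time_s: 14.22
tool_pos: [0.5069, 0.0939, 0.0125]
ee_rot: [-3.142, -0.0, 1.668]
wrist_force: [0.5, 0.6, -0.0]
grip_width: 0.7
```

>>> send_rows([
  [-0.4, 0, 0, -1, 0, 0, 0],
  [-0.4, 0, 0, -2, 0, 0, 0],
  [-0.4, 0, 0, -3, 0, 0, 0],
  [-1, 0, 0, -4, 0, 0, 0],
  [-1, 0, 0, 0, 0, 0, 0],
  [-1, 0, 0, 0, 0, 0, 0],
])

```text
time_s: 14.72
tool_pos: [0.5088, 0.0944, 0.1156]
ee_rot: [3.136, 0.0, 1.668]
wrist_force: [0.6, -0.5, -0.9]
grip_width: 0.999
```

```bash
python3 - <<'E'
from h import *
d=cam("wrist"); st(); save(d,"w13"); print(np.array(hexfit(d,"white",(.508,.094),ztop=.036)))
for n,g in dict(yellow=(.5259,.2146)).items(): print(n,np.array(hexfit(d,n,g)))
E
```

```text
t14.77 p [0.5075 0.0939 0.1138] rpy [179.86     0.0194  95.563 ] F [-0.2755  0.208  -0.9521] w 0.999 q [ 0.3206  0.3127 -0.6671  1.8033  0.2166  1.0968 -0.325 ]
[  0.5064   0.0956   5.4306   0.0077 513.5691]
yellow [  0.5258   0.2178  34.3321   0.0104 359.5868]
```

View pics/w13.png

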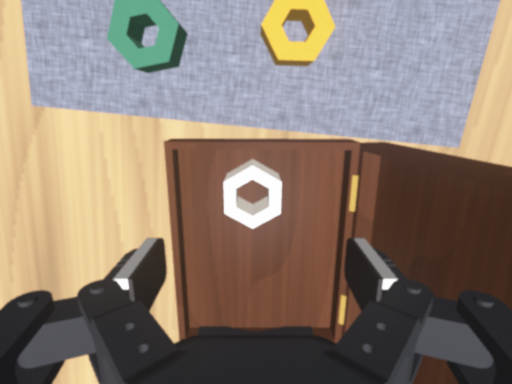

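```bash
python3 - <<'E'
from h import *
to(.5258,.2178,.12,34.3)
E
```

```text
turn wz (tool) deg: -28.7
  move after turn cm: [ 9.202   8.4926 -0.6051]
move without turn cm: [12.151   3.0225 -0.6195]
```

>>> send_rows([
  [-1, 4, 1, 0, 0, 0, 0],
  [-1, 4, 1, 0, 0, 0, 0],
  [-1, 4, 1, 0, 0, 0, 0],
  [-1, 0, 0, 0, 0, 0, -7.1],
  [-1, 0, 0, 0, 0, 0, -7.1],
  [-1, 0, 0, 0, 0, 0, -7.1],
  [-1, 0, 0, 0, 0, 0, -7.1],
  [-1, 0, 0, 0, 0, 0, 0],
])

```text
time_s: 15.43
tool_pos: [0.5241, 0.216, 0.111]
ee_rot: [-3.139, -0.001, 2.17]
wrist_force: [0.2, -0.3, -0.2]
grip_width: 1.0
```

```bash
python3 - <<'E'
from h import *
d=cam("wrist"); st(); save(d,"w14"); r=hexfit(d,"yellow",(.5258,.2178)); print(np.array(r)); to(r[0],r[1],.006,r[2])
E
```

```text
t15.48 p [0.5243 0.2159 0.1112] rpy [-179.867    -0.0706  123.8658] F [ 0.262  -0.5223 -0.175 ] w 1.001 q [ 0.1572  0.4638 -0.7811  1.6646  0.3491  1.1614 -0.1219]
[  0.5258   0.2192  35.0114   0.0107 299.0233]
turn wz (tool) deg: -1.1
  move after turn cm: [ 0.1765  0.3407 10.5154]
move without turn cm: [ 0.1828  0.3369 10.5154]
```

View pics/w14.png

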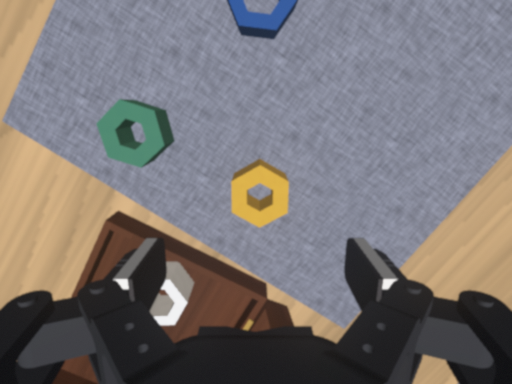

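>>> send_rows([
  [-1, 0.17, 0.34, 2, 0, 0, -1],
  [-1, 0, 0, 3, 0, 0, 0],
  [-1, 0, 0, 2.5, 0, 0, 0],
  [-1, 0, 0, 1.5, 0, 0, 0],
  [-1, 0, 0, 1, 0, 0, 0],
  [-1, 0, 0, 0.4, 0, 0, 0],
  [-1, 0, 0, 0, 0, 0, 0],
])

```text
time_s: 16.07
tool_pos: [0.5265, 0.2193, 0.0078]
ee_rot: [-3.14, -0.001, 2.179]
wrist_force: [0.5, 0.0, 0.1]
grip_width: 1.002
```

```bash
python3 - <<'E'
from h import *
d=cam("wrist"); st(); save(d,"w15"); r=hexfit(d,"yellow",(.5258,.2178)); print(np.array(r)); to(r[0],r[1],.006,r[2])
E
```

```text
t16.12 p [0.527  0.2197 0.0088] rpy [179.9924  -0.0111 124.8905] F [ 0.3074  0.375  -0.5824] w 1.002 q [ 0.0985  0.5937 -0.7173  1.7407  0.458   0.9814 -0.1858]
[  0.5255   0.2198  35.3911   0.0226 252.3325]
turn wz (tool) deg: -0.5
  move after turn cm: [ 0.0953 -0.1198  0.2804]
move without turn cm: [ 0.0942 -0.1206  0.2804]
```

View pics/w15.png

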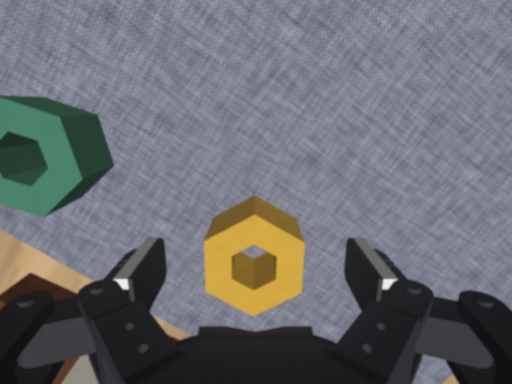

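>>> send_rows([
  [-1, 0, 0, 0.15, 0, 0, 0],
  [1, 0, 0, 0, 0, 0, 0],
  [1, 0, 0, 0, 0, 0, 0],
  [1, 0, 0, 0, 0, 0, 0],
  [1, 0, 0, 0, 0, 0, 0],
  [1, 0, 0, 0, 0, 0, 0],
  [1, 0, 0, 0, 0, 0, 0],
])

```text
time_s: 16.7
tool_pos: [0.5275, 0.2198, 0.0077]
ee_rot: [3.14, 0.0, 2.181]
wrist_force: [-0.8, -0.4, 5.8]
grip_width: 0.504
```

>>> send_rows([
  [1, 0, 0, -2, 0, 0, 0],
  [1, 0, 0, -3, 0, 0, 0],
  [1, 0, 0, -4, 0, 0, 0],
  [1, 0, 0, -4, 0, 0, 0],
  [1, 0, 0, -4, 0, 0, 0],
  [1, 0, 0, -3, 0, 0, 0],
  [1, 0, 0, 0, 0, 0, 0],
])

```text
time_s: 17.28
tool_pos: [0.5293, 0.2215, 0.2141]
ee_rot: [3.132, 0.002, 2.181]
wrist_force: [0.0, 0.9, 0.1]
grip_width: 0.51
```

```bash
python3 - <<'E'
from h import *
d=cam("wrist"); st(); save(d,"w16"); s=get_state(); r=hexfit(d,"yellow",s['tool_pos'][:2],ztop=s['tool_pos'][2]+.023); print(np.array(r)); to(.5147,-.394,.2)
E
```

```text
t17.33 p [0.5285 0.2207 0.2107] rpy [179.6346   0.1057 124.9727] F [-0.4595 -0.1381 -1.3822] w 0.507 q [ 0.1783  0.385  -0.8209  1.5294  0.2877  1.3454 -0.0584]
[  0.5282   0.2228  35.0093   0.049  221.5503]
move without turn cm: [-49.5818 -36.3702   0.9335]
```

View pics/w16.png

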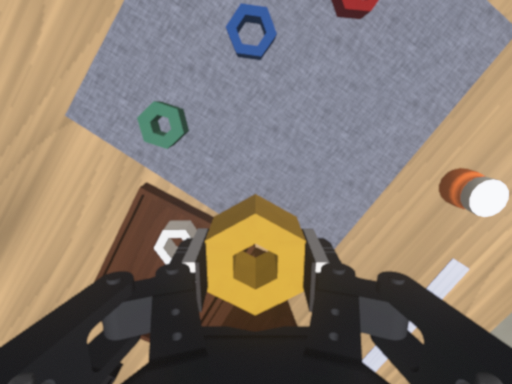

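>>> send_rows([
  [1, -3.1, -2.27, 0, 0, 0, 0],
  [1, -3.1, -2.27, 0, 0, 0, 0],
  [1, -3.1, -2.27, 0, 0, 0, 0],
  [1, -3.1, -2.27, 0, 0, 0, 0],
  [1, -3.1, -2.27, 0, 0, 0, 0],
  [1, -3.1, -2.27, 0, 0, 0, 0],
  [1, -3.1, -2.27, 0, 0, 0, 0],
  [1, -3.1, -2.27, 0, 0, 0, 0],
])

```text
time_s: 18.0
tool_pos: [0.5191, -0.0898, 0.2057]
ee_rot: [-3.14, -0.001, 2.181]
wrist_force: [1.4, -0.1, -0.0]
grip_width: 0.513
```

>>> send_rows([
  [1, -3.1, -2.27, 1, 0, 0, 0],
  [1, -3.1, -2.27, 1, 0, 0, 0],
  [1, -3.1, -2.27, 1, 0, 0, 0],
  [1, -3.1, -2.27, 1, 0, 0, 0],
  [1, -3.1, -2.27, 1, 0, 0, 0],
  [1, -3.1, -2.27, 1, 0, 0, 0],
  [1, -3.1, -2.27, 1, 0, 0, 0],
  [1, -3.1, -2.27, 1, 0, 0, 0],
])

```text
time_s: 18.67
tool_pos: [0.5124, -0.3966, 0.1246]
ee_rot: [-3.14, -0.002, 2.181]
wrist_force: [1.1, -0.1, 0.2]
grip_width: 0.503
```

>>> send_rows([
  [1, 0, 0, 2, 0, 0, 0],
  [1, 0, 0, 0.5, 0, 0, 0],
  [1, 0, 0, 0, 0, 0, 0],
  [1, 0, 0, 0, 0, 0, 0],
  [1, 0, 0, 0, 0, 0, 0],
])

```text
time_s: 19.08
tool_pos: [0.5147, -0.3936, 0.1029]
ee_rot: [3.141, 0.001, 2.184]
wrist_force: [-0.1, 0.3, 0.5]
grip_width: 0.505
```

```bash
python3 - <<'E'
from h import *
d=cam("wrist"); st(); save(d,"w17"); s=get_state(); r=hexfit(d,"yellow",s['tool_pos'][:2],ztop=s['tool_pos'][2]+.023); print(np.array(r)); to(.515,-.394,.08)
P=cloud(d); z=P[...,2]; loc=np.hypot(P[...,0]-.515,P[...,1]+.394)<.055
E
```

```text
t19.13 p [ 0.5148 -0.394   0.1033] rpy [179.9491   0.0823 125.0947] F [ 0.2869 -0.4926 -1.4391] w 0.508 q [ 0.9671  0.5736 -0.5257  1.4498  0.2968  1.196   1.0151]
[  0.5137  -0.3921  35.1503   0.0084 266.4488]
move without turn cm: [-0.0132  0.0141  2.331 ]
```

View pics/w17.png

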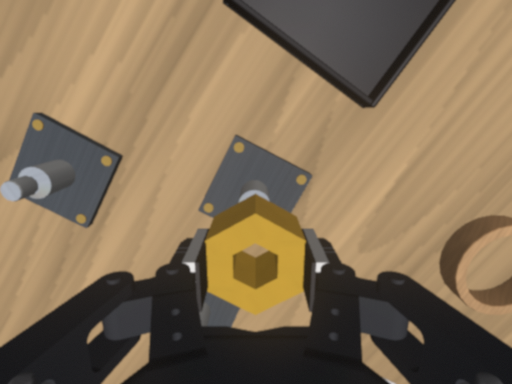

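>>> send_rows([
  [1, -0.12, 0, 1, 0, 0, 0],
  [1, 0, 0, 1, 0, 0, 0],
  [1, 0, 0, 1, 0, 0, 0],
  [1, 0, 0, 0.8, 0, 0, 0],
  [1, 0, 0, 0.4, 0, 0, 0],
  [1, 0, 0, 0, 0, 0, 0],
])

```text
time_s: 19.63
tool_pos: [0.5134, -0.3955, 0.0581]
ee_rot: [-3.141, -0.003, 2.181]
wrist_force: [0.5, 0.5, -0.5]
grip_width: 0.508
```

```bash
python3 - <<'E'
from h import *
d=cam("wrist"); st(); save(d,"w18",(150,130,360,330),3)
E
```

```text
t19.68 p [ 0.5139 -0.3958  0.0591] rpy [-179.9815   -0.0891  124.9708] F [ 0.2454 -0.4446  0.5414] w 0.507 q [ 0.9608  0.6191 -0.5107  1.4854  0.3198  1.1224  0.9999]
```

View pics/w18.png

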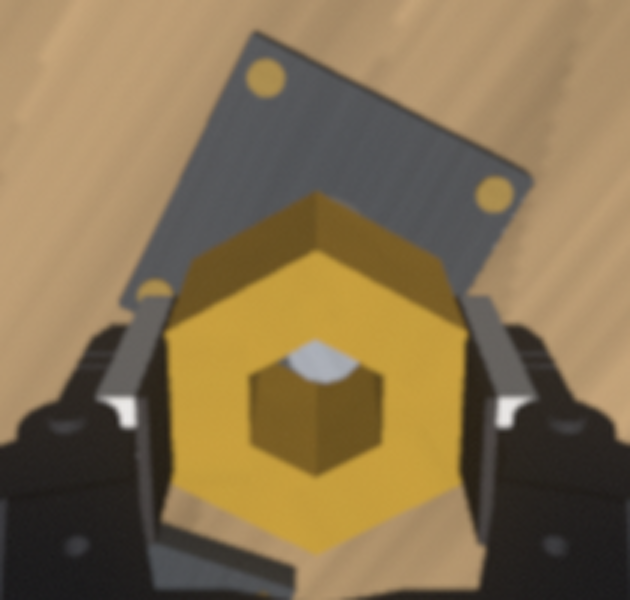

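>>> send_rows([
  [1, 0, 0, 0.4, 0, 0, 0],
  [1, 0, 0, 0.3, 0, 0, 0],
  [1, 0, 0, 0.1, 0, 0, 0],
  [1, 0, 0, 0, 0, 0, 0],
])

```text
time_s: 20.02
tool_pos: [0.5142, -0.396, 0.0518]
ee_rot: [-3.142, -0.0, 2.181]
wrist_force: [-0.1, 0.5, -0.5]
grip_width: 0.503
```

>>> send_rows([
  [1, 0, 0, 0.1, 0, 0, 0],
  [1, 0, 0, 0.1, 0, 0, 0],
  [1, 0, 0, 0, 0, 0, 0],
])

```text
time_s: 20.27
tool_pos: [0.5147, -0.396, 0.0506]
ee_rot: [3.141, 0.001, 2.181]
wrist_force: [-1.3, 1.8, 3.5]
grip_width: 0.508
```

>>> send_rows([
  [1, 0, 0, 0.1, 0, 0, 0],
  [1, 0, 0, 0, 0, 0, 0],
  [1, 0, 0, 0, 0, 0, 0],
])

```text
time_s: 20.52
tool_pos: [0.5148, -0.3961, 0.0503]
ee_rot: [3.141, 0.001, 2.181]
wrist_force: [-1.5, 1.8, 8.5]
grip_width: 0.506
```

```bash
python3 - <<'E'
from h import *
d=cam("wrist"); st(); save(d,"w19",(150,130,360,330),3)
E
```

```text
t20.57 p [ 0.5148 -0.396   0.0503] rpy [179.9764   0.0637 124.9822] F [-2.5354  1.8841  8.8269] w 0.509 q [ 0.9585  0.6281 -0.5079  1.4925  0.3257  1.1045  0.9956]
```

View pics/w19.png

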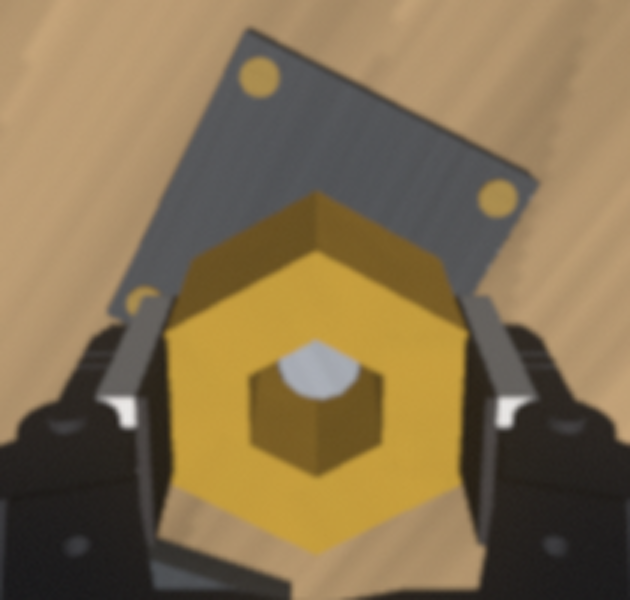

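>>> send_rows([
  [1, 0, 0, -1, 0, 0, 0],
  [1, 0, 0, -2, 0, 0, 0],
  [1, 0, 0, -2, 0, 0, 0],
  [1, 0, 0, 0, 0, 0, 0],
  [1, 0, 0, 0, 0, 0, 0],
])

```text
time_s: 20.98
tool_pos: [0.5152, -0.3967, 0.1008]
ee_rot: [3.141, 0.003, 2.181]
wrist_force: [0.3, -0.2, -1.3]
grip_width: 0.51
```

```bash
python3 - <<'E'
from h import *
st(); to(.479,-.245,.0125)
E
```

```text
t20.98 p [ 0.5152 -0.3967  0.1008] rpy [179.9466   0.1786 124.9629] F [ 0.3447 -0.2309 -1.2684] w 0.510 q [ 0.9675  0.5784 -0.5235  1.4479  0.2991  1.1916  1.0148]
move without turn cm: [14.5339  5.7168  8.794 ]
```

>>> send_rows([
  [1, 3.6, 1.43, 0, 0, 0, 0],
  [1, 3.6, 1.43, 0, 0, 0, 0],
  [1, 3.6, 1.43, 0, 0, 0, 0],
  [1, 3.6, 1.43, 0, 0, 0, 0],
  [1, 0, 0, 1.5, 0, 0, 0],
  [1, 0, 0, 2, 0, 0, 0],
  [1, 0, 0, 2, 0, 0, 0],
  [1, 0, 0, 1, 0, 0, 0],
])

```text
time_s: 21.65
tool_pos: [0.4768, -0.2445, 0.0313]
ee_rot: [-3.14, -0.003, 2.181]
wrist_force: [-0.1, 0.5, -0.5]
grip_width: 0.506
```

>>> send_rows([
  [1, 0, 0, 1, 0, 0, 0],
  [1, 0, 0, 0.7, 0, 0, 0],
  [1, 0, 0, 0.3, 0, 0, 0],
  [1, 0, 0, 0.1, 0, 0, 0],
  [1, 0, 0, 0, 0, 0, 0],
  [1, 0, 0, 0, 0, 0, 0],
])

```text
time_s: 22.15
tool_pos: [0.4792, -0.2455, 0.0137]
ee_rot: [3.141, 0.001, 2.181]
wrist_force: [-0.7, -0.9, 0.4]
grip_width: 0.508
```

>>> send_rows([
  [1, 0, 0, 0.1, 0, 0, 0],
  [1, 0, 0, 0.1, 0, 0, 0],
  [1, 0, 0, 0, 0, 0, 0],
])

```text
time_s: 22.4
tool_pos: [0.4792, -0.2455, 0.0118]
ee_rot: [3.141, 0.001, 2.181]
wrist_force: [-1.1, 0.2, 5.7]
grip_width: 0.506
```

>>> send_rows([
  [-0.4, 0, 0, 0, 0, 0, 0],
  [-0.4, 0, 0, 0, 0, 0, 0],
  [-0.4, 0, 0, 0, 0, 0, 0],
])

```text
time_s: 22.65
tool_pos: [0.4786, -0.2453, 0.011]
ee_rot: [3.142, -0.0, 2.181]
wrist_force: [-0.3, -0.3, -0.1]
grip_width: 0.701
```

>>> send_rows([
  [-0.4, 0, 0, -1, 0, 0, 0],
  [-0.4, 0, 0, -3, 0, 0, 0],
  [-0.4, 0, 0, -4, 0, 0, 0],
  [-1, 0, 0, -4, 0, 0, 0],
  [-1, 0, 0, -4, 0, 0, 0],
  [-1, 0, 0, -4, 0, 0, 0],
  [-1, 0, 0, 0, 0, 0, 0],
])

```text
time_s: 23.23
tool_pos: [0.4824, -0.2461, 0.2204]
ee_rot: [3.136, 0.012, 2.182]
wrist_force: [1.5, 0.0, 0.3]
grip_width: 1.0
```

```bash
python3 - <<'E'
from h import *
d=cam("wrist"); st(); save(d,"w20")
d=cam("top"); save(d,"t20",(50,150,280,300),3.4)
for n,g in dict(red=(.509,.4245),blue=(.447,.3315),green=(.420,.202)).items(): r=hexfit(d,n,g); print(n,np.array(r) if r else None)
E
```

```text
t23.28 p [ 0.4812 -0.2458  0.2166] rpy [179.7821   0.484  124.9883] F [0.4838 0.0944 0.2829] w 1.002 q [ 0.9414  0.2586 -0.6317  1.6139  0.1589  1.3113  0.8968]
red [  0.5093   0.4243  59.0324   0.0101 565.1251]
blue [  0.4458   0.331   57.9558   0.0059 583.2675]
green [  0.4198   0.2018  47.5743   0.0075 352.6832]
```

View pics/w20.png

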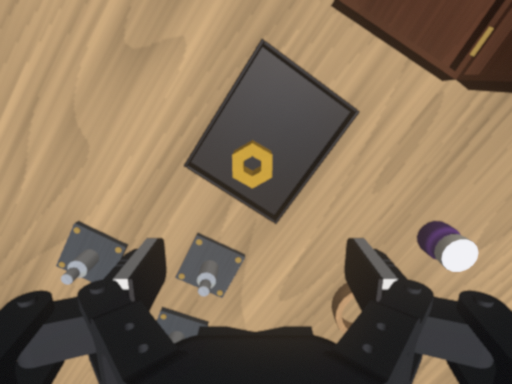

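View pics/t20.png

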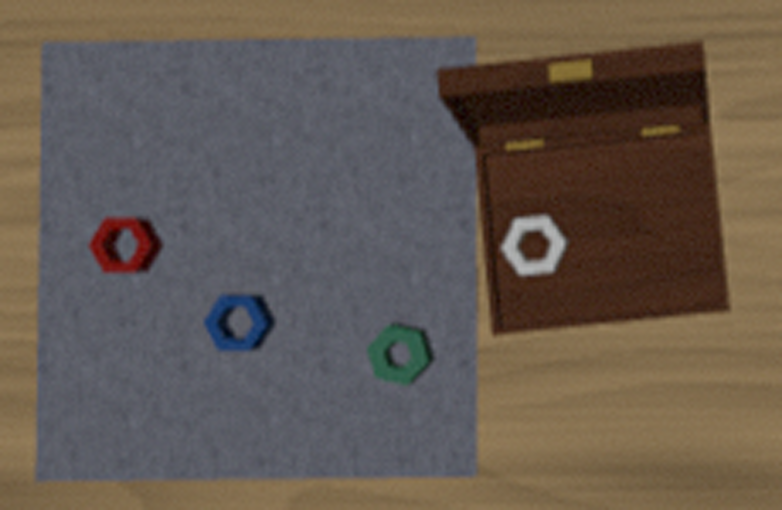

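>>> send_rows([
  [-1, 3.13, 2.4, 0, 0, 0, 0],
  [-1, 3.13, 2.4, 0, 0, 0, 0],
  [-1, 3.13, 2.4, 0, 0, 0, 0],
  [-1, 3.13, 2.4, 0, 0, 0, 0],
  [-1, 3.13, 2.4, 0, 0, 0, 0],
  [-1, 3.13, 2.4, 0, 0, 0, 0],
  [-1, 3.13, 2.4, 0, 0, 0, 0],
  [-1, 3.13, 2.4, 0, 0, 0, 0],
])

```text
time_s: 24.0
tool_pos: [0.4912, 0.0715, 0.2098]
ee_rot: [-3.14, -0.001, 2.181]
wrist_force: [1.3, -0.1, 0.2]
grip_width: 0.998
```

>>> send_rows([
  [-1, 3.13, 2.4, 0, 0, 0, 0],
  [-1, 3.13, 2.4, 0, 0, 0, 0],
  [-1, 3.13, 2.4, 0, 0, 0, 0],
  [-1, 3.13, 2.4, 0, 0, 0, 0],
  [-1, 3.13, 2.4, 0, 0, 0, 0],
  [-1, 3.13, 2.4, 0, 0, 0, 0],
  [-1, 3.13, 2.4, 0, 0, 0, 0],
  [-1, 3.13, 2.4, 0, 0, 0, 0],
])

```text
time_s: 24.67
tool_pos: [0.5055, 0.3864, 0.209]
ee_rot: [-3.139, 0.0, 2.181]
wrist_force: [1.3, -0.4, 0.6]
grip_width: 1.0
```

>>> send_rows([
  [-1, 3.13, 2.4, 0, 0, 0, 0],
  [-1, 0, 0, 2, 0, 0, -6],
  [-1, 0, 0, 3, 0, 0, -6],
  [-1, 0, 0, 3, 0, 0, -6],
  [-1, 0, 0, 2, 0, 0, -6],
  [-1, 0, 0, 0, 0, 0, 0],
  [-1, 0, 0, 0, 0, 0, 0],
])

```text
time_s: 25.25
tool_pos: [0.5069, 0.4236, 0.109]
ee_rot: [-3.138, -0.002, 2.597]
wrist_force: [1.5, -0.2, 0.4]
grip_width: 1.003
```

```bash
python3 - <<'E'
from h import *
d=cam("wrist"); st(); save(d,"w21"); r=hexfit(d,"red",(.510,.426)); print(np.array(r)); to(r[0],r[1],.006,r[2])
E
```

```text
t25.30 p [0.5077 0.4246 0.1111] rpy [-179.9617   -0.0638  148.7759] F [-0.2333  0.1441  1.1956] w 0.998 q [-0.1787  0.7103 -0.8966  1.3849  0.5545  1.3084 -0.0717]
[  0.5098   0.4282   0.3337   0.0094 514.8792]
turn wz (tool) deg: 58.4
  move after turn cm: [ 0.3495  0.2231 10.5078]
move without turn cm: [-0.0068  0.4279 10.5072]
```

View pics/w21.png

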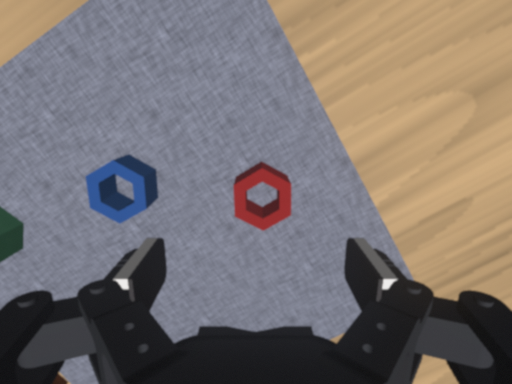

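>>> send_rows([
  [-1, -0.05, 0.43, 2, 0, 0, -1.5],
  [-1, 0, 0, 3, 0, 0, 0],
  [-1, 0, 0, 2.5, 0, 0, 0],
  [-1, 0, 0, 1.5, 0, 0, 0],
  [-1, 0, 0, 1, 0, 0, 0],
  [-1, 0, 0, 0.5, 0, 0, 0],
  [-1, 0, 0, 0, 0, 0, 0],
  [-1, 0, 0, 0, 0, 0, 0],
])

```text
time_s: 25.97
tool_pos: [0.5112, 0.4288, 0.0076]
ee_rot: [3.14, 0.0, 2.626]
wrist_force: [0.5, -0.1, 0.8]
grip_width: 1.001
```

```bash
python3 - <<'E'
from h import *
d=cam("wrist"); st(); save(d,"w22"); r=hexfit(d,"red",(.510,.428)); print(np.array(r)); to(r[0],r[1],.006,r[2]+60)
E
```

```text
t26.02 p [0.5113 0.4289 0.0078] rpy [179.8641   0.0341 150.4408] F [0.0627 0.3341 0.4101] w 0.998 q [-0.2077  0.821  -0.8393  1.4554  0.6398  1.1492 -0.0962]
[  0.5093   0.4285   1.4275   0.0221 441.9807]
turn wz (tool) deg: -1.0
  move after turn cm: [ 0.1546 -0.1353  0.1803]
move without turn cm: [ 0.1522 -0.1379  0.1802]
```

View pics/w22.png

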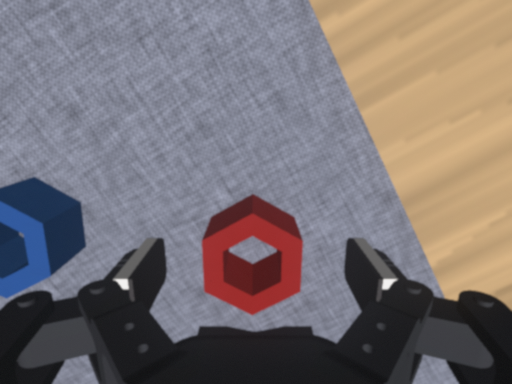

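Well aligned; grip and lift.

>>> send_rows([
  [-1, 0.05, -0.1, 0.05, 0, 0, -0.5],
  [1, 0, 0, 0, 0, 0, 0],
  [1, 0, 0, 0, 0, 0, 0],
  [1, 0, 0, 0, 0, 0, 0],
  [1, 0, 0, 0, 0, 0, 0],
  [1, 0, 0, 0, 0, 0, 0],
  [1, 0, 0, 0, 0, 0, 0],
])

```text
time_s: 26.6
tool_pos: [0.5099, 0.4276, 0.006]
ee_rot: [3.141, 0.0, 2.635]
wrist_force: [-1.3, -0.1, 3.2]
grip_width: 0.505
```

>>> send_rows([
  [1, 0, 0, -2, 0, 0, 0],
  [1, 0, 0, -3, 0, 0, 0],
  [1, 0, 0, -4, 0, 0, 0],
  [1, 0, 0, -4, 0, 0, 0],
  [1, 0, 0, -4, 0, 0, 0],
  [1, 0, 0, -3, 0, 0, 0],
  [1, 0, 0, 0, 0, 0, 0],
  [1, 0, 0, 0, 0, 0, 0],
])

```text
time_s: 27.27
tool_pos: [0.5101, 0.4283, 0.2077]
ee_rot: [3.138, 0.001, 2.635]
wrist_force: [0.3, 0.3, -0.9]
grip_width: 0.508
```

```bash
python3 - <<'E'
from h import *
d=cam("wrist"); st(); save(d,"w23"); s=get_state(); r=hexfit(d,"red",s['tool_pos'][:2],ztop=s['tool_pos'][2]+.023); print(np.array(r)); 
Rm=R.from_euler('xyz',s['ee_rot']).as_matrix(); print((Rm.T@np.r_[r[0]-s['tool_pos'][0],r[1]-s['tool_pos'][1],0])*1000)
to(.5150,-.394,.2)
E
```

```text
t27.32 p [0.5098 0.4274 0.2055] rpy [179.98     0.0279 150.9715] F [-0.2098  0.0722 -1.5186] w 0.506 q [-0.1854  0.6511 -0.9347  1.2522  0.5122  1.4776  0.0042]
[  0.5094   0.429    1.0585   0.0564 395.4011]
[ 1.128   1.2167 -0.0001]
move without turn cm: [-40.3164 -71.5684   0.5441]
```

View pics/w23.png

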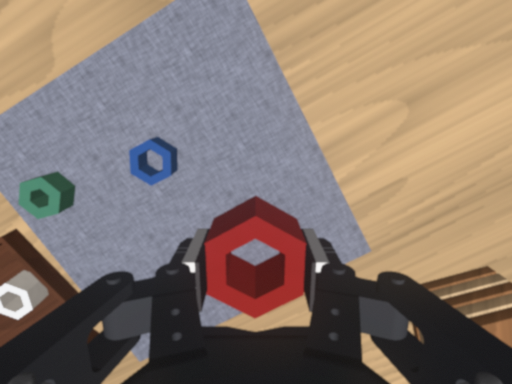

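>>> send_rows([
  [1, -1.92, -3.41, 0, 0, 0, 0],
  [1, -1.92, -3.41, 0, 0, 0, 0],
  [1, -1.92, -3.41, 0, 0, 0, 0],
  [1, -1.92, -3.41, 0, 0, 0, 0],
  [1, -1.92, -3.41, 0, 0, 0, 0],
  [1, -1.92, -3.41, 0, 0, 0, 0],
  [1, -1.92, -3.41, 0, 0, 0, 0],
  [1, -1.92, -3.41, 0, 0, 0, 0],
])

```text
time_s: 27.98
tool_pos: [0.5104, 0.1117, 0.2035]
ee_rot: [-3.14, -0.003, 2.634]
wrist_force: [0.3, -0.2, -0.1]
grip_width: 0.504
```

>>> send_rows([
  [1, -1.92, -3.41, 0, 0, 0, 0],
  [1, -1.92, -3.41, 0, 0, 0, 0],
  [1, -1.92, -3.41, 0, 0, 0, 0],
  [1, -1.92, -3.41, 0, 0, 0, 0],
  [1, -1.92, -3.41, 0, 0, 0, 0],
  [1, -1.92, -3.41, 0, 0, 0, 0],
  [1, -1.92, -3.41, 0, 0, 0, 0],
  [1, -1.92, -3.41, 0, 0, 0, 0],
])

```text
time_s: 28.65
tool_pos: [0.512, -0.2009, 0.2035]
ee_rot: [-3.141, -0.003, 2.634]
wrist_force: [0.8, 0.9, -0.1]
grip_width: 0.504
```

>>> send_rows([
  [1, -1.92, -3.41, 1, 0, 0, 0],
  [1, -1.92, -3.41, 1.5, 0, 0, 0],
  [1, -1.92, -3.41, 1.5, 0, 0, 0],
  [1, -1.92, -3.41, 1.5, 0, 0, 0],
  [1, -1.92, -3.41, 1.5, 0, 0, 0],
  [1, 0, 0, 2, 0, 0, 0],
  [1, 0, 0, 1, 0, 0, 0],
  [1, 0, 0, 0, 0, 0, 0],
])

```text
time_s: 29.32
tool_pos: [0.5124, -0.3918, 0.1009]
ee_rot: [3.139, -0.008, 2.635]
wrist_force: [0.2, 0.8, -1.1]
grip_width: 0.511
```

>>> send_rows([
  [1, 0, 0, 0, 0, 0, 0],
  [1, 0, 0, 0, 0, 0, 0],
])

```text
time_s: 29.48
tool_pos: [0.5158, -0.3918, 0.1068]
ee_rot: [3.141, 0.001, 2.638]
wrist_force: [-0.5, -0.1, -0.6]
grip_width: 0.504
```

```bash
python3 - <<'E'
from h import *
d=cam("wrist"); st(); save(d,"w24"); s=get_state(); r=hexfit(d,"red",s['tool_pos'][:2],ztop=s['tool_pos'][2]+.024); print(np.array(r)); 
Rm=R.from_euler('xyz',s['ee_rot']).as_matrix(); print((Rm.T@np.r_[r[0]-s['tool_pos'][0],r[1]-s['tool_pos'][1],0])*1000)
to(.5152,-.3944,.08)
E
```

```text
t29.53 p [ 0.5159 -0.3921  0.1073] rpy [179.9884   0.0934 151.1081] F [ 0.4423 -1.4378 -0.5192] w 0.505 q [ 1.1207  0.6394 -0.7794  1.4383  0.4578  1.2491  1.363 ]
[  0.5149  -0.391    1.377    0.0145 444.7783]
[ 1.4245  0.5132 -0.0022]
move without turn cm: [-0.0408 -0.2328  2.7251]
```

View pics/w24.png

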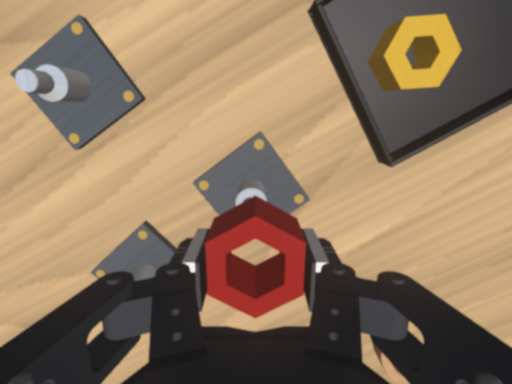

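>>> send_rows([
  [1, 0, -0.2, 1, 0, 0, 0],
  [1, 0, 0, 1, 0, 0, 0],
  [1, 0, 0, 1, 0, 0, 0],
  [1, 0, 0, 1, 0, 0, 0],
  [1, 0, 0, 0.8, 0, 0, 0],
  [1, 0, 0, 0, 0, 0, 0],
  [1, 0, 0, 0, 0, 0, 0],
])

```text
time_s: 30.12
tool_pos: [0.5134, -0.3949, 0.057]
ee_rot: [3.141, -0.002, 2.635]
wrist_force: [0.1, 0.2, 0.1]
grip_width: 0.508
```

```bash
python3 - <<'E'
from h import *
d=cam("wrist"); st(); save(d,"w25",(150,130,360,330),3); to(.5152,-.394,.016)
E
```

```text
t30.17 p [ 0.5139 -0.3951  0.0577] rpy [179.9772  -0.0138 150.978 ] F [-1.1924  0.1791 -0.0515] w 0.506 q [ 1.1134  0.6881 -0.7543  1.4813  0.4919  1.1683  1.3428]
move without turn cm: [-0.0613  0.1552  4.1745]
```

View pics/w25.png

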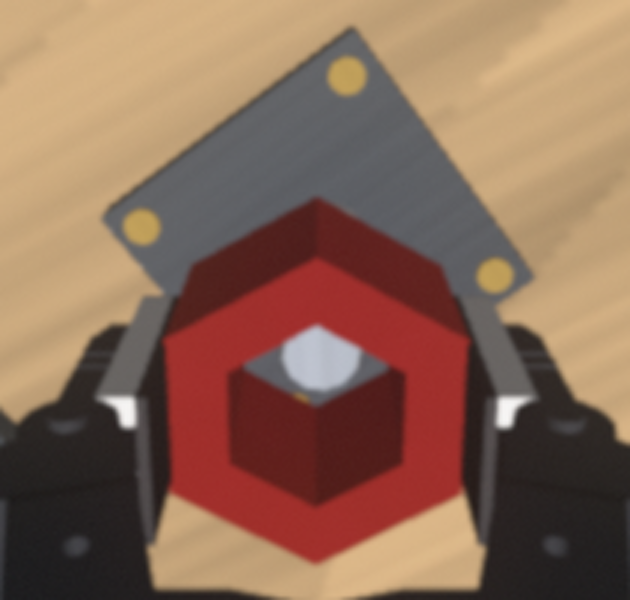

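>>> send_rows([
  [1, -0.05, 0.1, 0.5, 0, 0, 0],
  [1, 0, 0, 0.5, 0, 0, 0],
  [1, 0, 0, 0.3, 0, 0, 0],
  [1, 0, 0, 0.2, 0, 0, 0],
  [1, 0, 0, 0, 0, 0, 0],
])

```text
time_s: 30.58
tool_pos: [0.5144, -0.3945, 0.0422]
ee_rot: [3.142, -0.001, 2.635]
wrist_force: [0.4, -0.3, -0.2]
grip_width: 0.504
```

```bash
python3 - <<'E'
from h import *
d=cam("wrist"); st(); save(d,"w26",(150,130,360,330),3); to(.5152,-.394,.016)
E
```

```text
t30.63 p [ 0.5145 -0.3946  0.0425] rpy [179.9925  -0.0271 150.9679] F [-0.482  -0.1034 -0.0442] w 0.508 q [ 1.1072  0.7044 -0.7457  1.4922  0.5036  1.1439  1.3335]
move without turn cm: [-0.031   0.0801  2.6536]
```

View pics/w26.png

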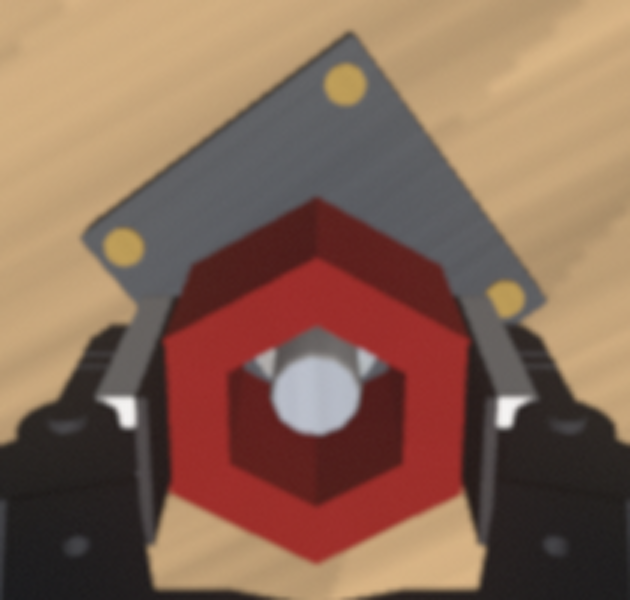

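>>> send_rows([
  [1, 0, 0, 0.4, 0, 0, 0],
  [1, 0, 0, 0.4, 0, 0, 0],
  [1, 0, 0, 0.4, 0, 0, 0],
  [1, 0, 0, 0, 0, 0, 0],
])

```text
time_s: 30.97
tool_pos: [0.5142, -0.3943, 0.0297]
ee_rot: [3.141, -0.001, 2.635]
wrist_force: [0.3, -0.2, -0.7]
grip_width: 0.504
```

>>> send_rows([
  [1, 0, 0, 0.4, 0, 0, 0],
  [1, 0, 0, 0.4, 0, 0, 0],
  [1, 0, 0, 0.4, 0, 0, 0],
  [1, 0, 0, 0, 0, 0, 0],
])

```text
time_s: 31.3
tool_pos: [0.5143, -0.3943, 0.0177]
ee_rot: [3.141, -0.001, 2.635]
wrist_force: [-0.4, 0.4, -0.5]
grip_width: 0.503
```

>>> send_rows([
  [1, 0, 0, 0.1, 0, 0, 0],
  [1, 0, 0, 0.1, 0, 0, 0],
  [1, 0, 0, 0, 0, 0, 0],
])

```text
time_s: 31.55
tool_pos: [0.5147, -0.3946, 0.0168]
ee_rot: [3.141, -0.0, 2.635]
wrist_force: [-0.9, -0.2, 0.6]
grip_width: 0.505
```

>>> send_rows([
  [1, 0, 0, 0.1, 0, 0, 0],
  [1, 0, 0, 0, 0, 0, 0],
  [1, 0, 0, 0, 0, 0, 0],
])

```text
time_s: 31.8
tool_pos: [0.5149, -0.3947, 0.016]
ee_rot: [3.142, 0.0, 2.635]
wrist_force: [0.6, 0.0, 0.4]
grip_width: 0.504
```

```bash
python3 - <<'E'
from h import *
d=cam("wrist"); st(); save(d,"w27",(150,130,360,330),3)
E
```

```text
t31.85 p [ 0.5149 -0.3947  0.016 ] rpy [179.9986   0.0217 150.9653] F [-0.1055 -0.0859 -0.2117] w 0.509 q [ 1.0984  0.7336 -0.7302  1.5099  0.5246  1.1006  1.3194]
```

View pics/w27.png

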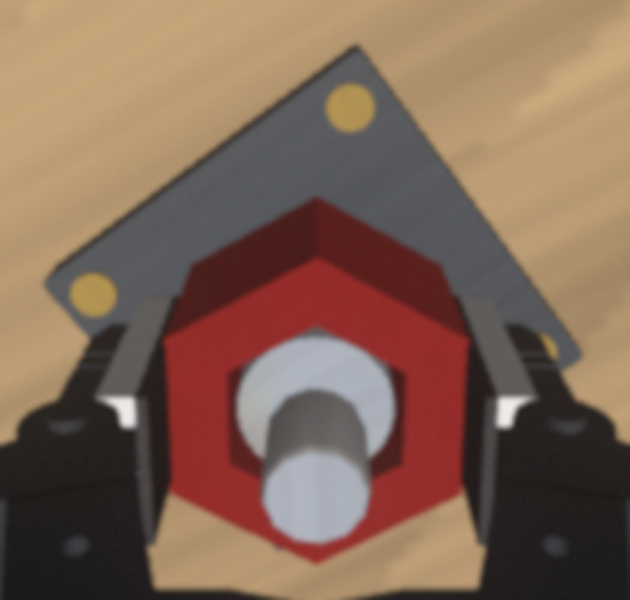

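>>> send_rows([
  [1, 0, 0, 0.1, 0, 0, 0],
  [1, 0, 0, 0.1, 0, 0, 0],
  [1, 0, 0, 0, 0, 0, 0],
  [1, 0, 0, 0, 0, 0, 0],
])

```text
time_s: 32.18
tool_pos: [0.5149, -0.3947, 0.0159]
ee_rot: [-3.141, 0.001, 2.635]
wrist_force: [-7.2, 3.8, 16.2]
grip_width: 0.507
```

>>> send_rows([
  [1, 0, 0, -1, 0, 0, 0],
  [1, 0, 0, -2, 0, 0, 0],
  [1, 0, 0, -3.5, 0, 0, 0],
  [1, 0, 0, -3.5, 0, 0, 0],
  [1, 0, 0, -2, 0, 0, 6.95],
  [1, 0, 0, -2, 0, 0, 6.95],
  [1, 0, 0, -2, 0, 0, 6.95],
  [1, 0, 0, -2, 0, 0, 6.95],
])

```text
time_s: 32.85
tool_pos: [0.5148, -0.3944, 0.1953]
ee_rot: [3.141, 0.0, 2.144]
wrist_force: [0.8, -0.9, -1.3]
grip_width: 0.508
```

>>> send_rows([
  [1, 0, 0, -1.5, 0, 0, 6.95],
  [1, 0, 0, 0, 0, 0, 6.95],
  [1, 0, 0, 0, 0, 0, 6.95],
  [1, 0, 0, 0, 0, 0, 6.95],
  [1, 0, 0, 0, 0, 0, 0],
  [1, 0, 0, 0, 0, 0, 0],
])

```text
time_s: 33.35
tool_pos: [0.5148, -0.3944, 0.2091]
ee_rot: [3.142, 0.0, 1.669]
wrist_force: [-0.2, -0.9, -0.2]
grip_width: 0.507
```

```bash
python3 - <<'E'
from h import *
st(); to(.5128,.0391,.2,5.4)
E
```

```text
t33.35 p [ 0.5148 -0.3944  0.2091] rpy [179.998    0.0117  95.6076] F [-0.1738 -0.8798 -0.2347] w 0.507 q [ 1.0163  0.5173 -0.6211  1.3092  0.2962  1.4063  0.5078]
turn wz (tool) deg: 0.2
  move after turn cm: [43.177   3.8789  0.8984]
move without turn cm: [43.1627  4.0353  0.8984]
```

>>> send_rows([
  [1, 3.92, 0.36, 0, 0, 0, 0],
  [1, 3.92, 0.36, 0, 0, 0, 0],
  [1, 3.92, 0.36, 0, 0, 0, 0],
  [1, 3.92, 0.36, 0, 0, 0, 0],
  [1, 3.92, 0.36, 0, 0, 0, 0],
  [1, 3.92, 0.36, 0, 0, 0, 0],
  [1, 3.92, 0.36, 0, 0, 0, 0],
  [1, 3.92, 0.36, 0, 0, 0, 0],
])

```text
time_s: 34.02
tool_pos: [0.5137, -0.0778, 0.2091]
ee_rot: [3.141, 0.001, 1.669]
wrist_force: [1.1, -0.1, 0.6]
grip_width: 0.506
```

>>> send_rows([
  [1, 3.92, 0.36, 0, 0, 0, 0],
  [1, 3.92, 0.36, 0, 0, 0, 0],
  [1, 3.95, 0.36, 0, 0, 0, 0],
  [1, 0, 0, 3, 0, 0, 0],
  [1, 0, 0, 4, 0, 0, 0],
  [1, 0, 0, 3, 0, 0, 0],
  [1, 0, 0, 0, 0, 0, 0],
  [1, 0, 0, 0, 0, 0, 0],
])

```text
time_s: 34.68
tool_pos: [0.5128, 0.0388, 0.1084]
ee_rot: [-3.139, -0.001, 1.668]
wrist_force: [0.2, -0.6, 0.1]
grip_width: 0.507
```

```bash
python3 - <<'E'
from h import *
d=cam("wrist"); st(); save(d,"w28"); to(.5128,.0391,.0125,5.4); print(np.array(hexfit(d,"white",(.5064,.0956),ztop=.036)))
E
```

```text
t34.73 p [0.5142 0.0391 0.1101] rpy [179.9719  -0.0389  95.5083] F [ 0.2971 -0.0146 -0.003 ] w 0.509 q [ 0.5497  0.3571 -0.8226  1.802   0.2897  1.1077 -0.2764]
turn wz (tool) deg: 0.1
  move after turn cm: [ 0.0113 -0.1471  9.7567]
move without turn cm: [ 0.0115 -0.1471  9.7567]
[  0.5065   0.0948   5.7174   0.0036 571.6112]
```

View pics/w28.png

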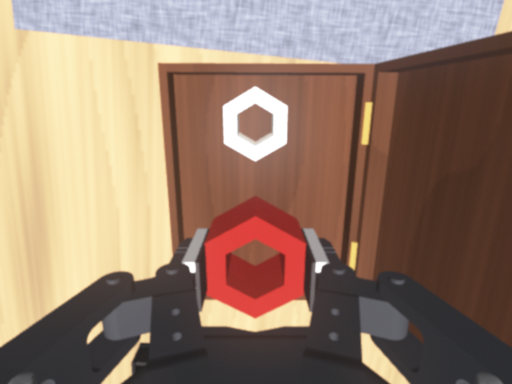

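>>> send_rows([
  [1, -0.1, 0, 2, 0, 0, 0],
  [1, 0, 0, 2, 0, 0, 0],
  [1, 0, 0, 2, 0, 0, 0],
  [1, 0, 0, 1.5, 0, 0, 0],
  [1, 0, 0, 1, 0, 0, 0],
  [1, 0, 0, 0.6, 0, 0, 0],
  [1, 0, 0, 0.3, 0, 0, 0],
  [1, 0, 0, 0, 0, 0, 0],
])

```text
time_s: 35.4
tool_pos: [0.5146, 0.0377, 0.0156]
ee_rot: [3.14, 0.0, 1.665]
wrist_force: [-0.8, 0.6, 0.1]
grip_width: 0.501
```

>>> send_rows([
  [1, 0, 0, 0.15, 0, 0, 0],
  [1, 0, 0, 0.1, 0, 0, 0],
  [1, 0, 0, 0, 0, 0, 0],
  [1, 0, 0, 0, 0, 0, 0],
])

```text
time_s: 35.73
tool_pos: [0.5141, 0.0377, 0.0128]
ee_rot: [3.141, 0.0, 1.665]
wrist_force: [-0.7, 0.5, -0.3]
grip_width: 0.507
```

>>> send_rows([
  [1, 0, 0, 0.1, 0, 0, 0],
  [1, 0, 0, 0, 0, 0, 0],
  [1, 0, 0, 0, 0, 0, 0],
])

```text
time_s: 35.98
tool_pos: [0.5142, 0.0377, 0.0119]
ee_rot: [3.141, 0.0, 1.665]
wrist_force: [-0.8, -0.4, 6.4]
grip_width: 0.508
```

>>> send_rows([
  [-0.4, 0, 0, 0, 0, 0, 0],
  [-0.4, 0, 0, 0, 0, 0, 0],
  [-0.4, 0, 0, 0, 0, 0, 0],
])

```text
time_s: 36.23
tool_pos: [0.5138, 0.0377, 0.0113]
ee_rot: [-3.141, -0.0, 1.665]
wrist_force: [0.1, 0.9, 0.6]
grip_width: 0.702
```

>>> send_rows([
  [-0.4, 0, 0, -1, 0, 0, 0],
  [-0.4, 0, 0, -3, 0, 0, 0],
  [-0.4, 0, 0, -4, 0, 0, 0],
  [-1, 0, 0, -4, 0, 0, 0],
  [-1, 0, 0, -4, 0, 0, 0],
  [-1, 0, 0, 0, 0, 0, 0],
  [-1, 0, 0, 0, 0, 0, 0],
])

```text
time_s: 36.82
tool_pos: [0.5154, 0.0381, 0.1746]
ee_rot: [3.136, 0.001, 1.665]
wrist_force: [-0.2, -0.6, -1.0]
grip_width: 1.0
```

```bash
python3 - <<'E'
from h import *
d=cam("wrist"); st(); save(d,"w29"); print(np.array(hexfit(d,"white",(.5064,.0956),ztop=.036)),np.array(hexfit(d,"red",(.513,.039),ztop=.036)))
d=cam("top"); save(d,"t29",(50,150,280,300),3.4)
for n,g in dict(blue=(.447,.3315),green=(.420,.202)).items(): r=hexfit(d,n,g); print(n,np.array(r) if r else None)
to(.448,.333,.11,58)
E
```

```text
t36.87 p [0.5142 0.0377 0.1726] rpy [179.8823   0.0459  95.368 ] F [ 0.8209 -0.7089 -0.1196] w 1.007 q [ 0.5867  0.2876 -0.852   1.7269  0.2298  1.2288 -0.2287]
[  0.5063   0.0949   5.727    0.0028 583.4253] [  0.5135   0.0379   4.4462   0.0057 530.0834]
blue [  0.4458   0.3313  58.8171   0.0063 575.6423]
green [  0.4199   0.2015  46.0746   0.0097 352.8759]
turn wz (tool) deg: -52.6
  move after turn cm: [21.2125 21.5935  6.1092]
move without turn cm: [30.0349 -3.7524  6.1153]
```

View pics/w29.png

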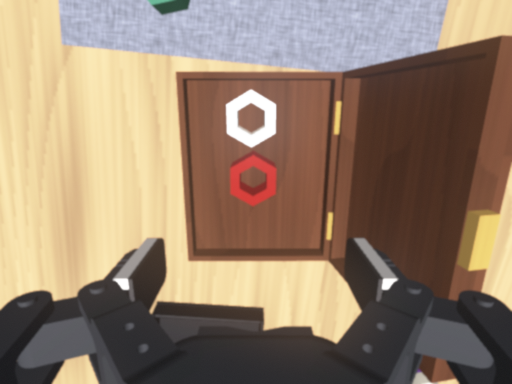

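View pics/t29.png

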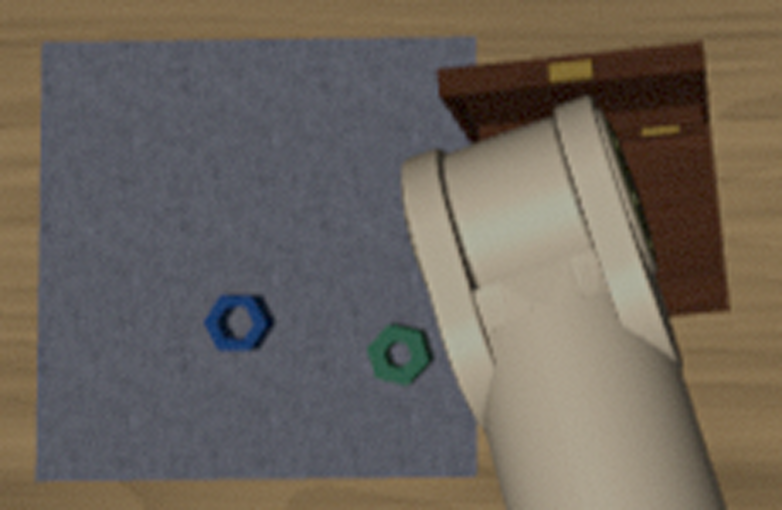

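>>> send_rows([
  [-1, 3.75, -0.47, 0, 0, 0, 0],
  [-1, 3.75, -0.47, 0, 0, 0, 0],
  [-1, 3.75, -0.47, 0, 0, 0, 0],
  [-1, 3.75, -0.47, 0, 0, 0, 0],
  [-1, 3.75, -0.47, 0, 0, 0, 0],
  [-1, 3.75, -0.47, 1, 0, 0, 0],
  [-1, 3.75, -0.47, 1, 0, 0, 0],
  [-1, 3.75, -0.47, 1, 0, 0, 0],
])

```text
time_s: 37.58
tool_pos: [0.447, 0.3338, 0.1394]
ee_rot: [-3.139, 0.001, 1.664]
wrist_force: [0.9, -0.1, -0.1]
grip_width: 0.999
```

>>> send_rows([
  [-1, 0, 0, 2, 0, 0, 6.6],
  [-1, 0, 0, 1, 0, 0, 0],
  [-1, 0, 0, 0, 0, 0, 0],
  [-1, 0, 0, 0, 0, 0, 0],
])

```text
time_s: 37.92
tool_pos: [0.4482, 0.3312, 0.1102]
ee_rot: [-3.139, 0.002, 1.551]
wrist_force: [-0.2, 0.2, 0.2]
grip_width: 0.998
```

```bash
python3 - <<'E'
from h import *
d=cam("wrist"); st(); save(d,"w30"); r=hexfit(d,"blue",(.448,.333)); print(np.array(r)); to(r[0],r[1],.006,r[2]+120)
E
```

```text
t37.97 p [0.4489 0.3315 0.1112] rpy [-179.9603    0.0566   88.806 ] F [ 0.7637  0.7802 -0.0082] w 1.002 q [-0.0171  0.4734 -0.8729  1.6875  0.3899  1.1664 -1.0138]
[  0.4478   0.3357  57.9012   0.0108 518.4615]
turn wz (tool) deg: 0.9
  move after turn cm: [ 0.4266 -0.1218 10.522 ]
move without turn cm: [ 0.4286 -0.1152 10.522 ]
```

View pics/w30.png

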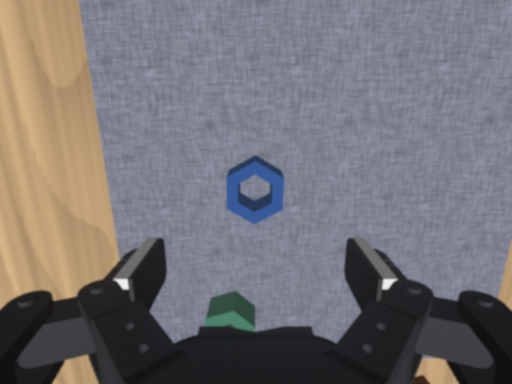

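>>> send_rows([
  [-1, 0.33, -0.12, 2, 0, 0, 0.9],
  [-1, 0, 0, 3, 0, 0, 0],
  [-1, 0, 0, 2.5, 0, 0, 0],
  [-1, 0, 0, 1.5, 0, 0, 0],
  [-1, 0, 0, 1, 0, 0, 0],
  [-1, 0, 0, 0.5, 0, 0, 0],
  [-1, 0, 0, 0, 0, 0, 0],
  [-1, 0, 0, 0, 0, 0, 0],
])

```text
time_s: 38.63
tool_pos: [0.448, 0.3364, 0.0075]
ee_rot: [3.14, -0.001, 1.533]
wrist_force: [0.8, 0.1, 0.4]
grip_width: 0.998
```

```bash
python3 - <<'E'
from h import *
d=cam("wrist"); st(); save(d,"w31"); r=hexfit(d,"blue",(.448,.335)); print(np.array(r)); to(r[0],r[1],.006,r[2]+120)
E
```

```text
t38.68 p [0.4481 0.3367 0.0078] rpy [179.9033  -0.0744  87.861 ] F [ 0.5015 -0.4538  0.9789] w 0.997 q [-0.0911  0.6013 -0.792   1.7701  0.5054  0.9833 -1.1211]
[  0.4478   0.3366  59.0827   0.0231 439.68  ]
turn wz (tool) deg: -1.2
  move after turn cm: [-0.0111 -0.0352  0.1766]
move without turn cm: [-0.0118 -0.0349  0.1766]
```

View pics/w31.png

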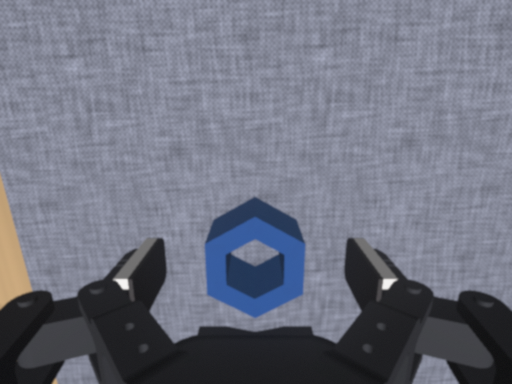

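>>> send_rows([
  [-1, -0.05, 0, 0.05, 0, 0, -0.6],
  [1, 0, 0, 0, 0, 0, 0],
  [1, 0, 0, 0, 0, 0, 0],
  [1, 0, 0, 0, 0, 0, 0],
  [1, 0, 0, 0, 0, 0, 0],
  [1, 0, 0, 0, 0, 0, 0],
  [1, 0, 0, 0, 0, 0, 0],
])

```text
time_s: 39.27
tool_pos: [0.4474, 0.336, 0.0063]
ee_rot: [3.141, -0.0, 1.544]
wrist_force: [0.1, -0.9, 5.3]
grip_width: 0.506
```

>>> send_rows([
  [1, 0, 0, -2, 0, 0, 0],
  [1, 0, 0, -3, 0, 0, 0],
  [1, 0, 0, -4, 0, 0, 0],
  [1, 0, 0, -4, 0, 0, 0],
  [1, 0, 0, -4, 0, 0, 0],
  [1, 0, 0, -3, 0, 0, 0],
  [1, 0, 0, 0, 0, 0, 0],
  [1, 0, 0, 0, 0, 0, 0],
])

```text
time_s: 39.93
tool_pos: [0.4479, 0.3364, 0.2076]
ee_rot: [3.138, -0.002, 1.544]
wrist_force: [-0.6, 0.5, -2.2]
grip_width: 0.506
```

```bash
cat >>h.py <<'E'
def held(name):
    d=cam("wrist"); s=get_state(); r=hexfit(d,name,s['tool_pos'][:2],ztop=s['tool_pos'][2]+.0235)
    Rm=R.from_euler('xyz',s['ee_rot']).as_matrix(); print("held",np.array(r),"rel tool mm",(Rm.T@np.r_[r[0]-s['tool_pos'][0],r[1]-s['tool_pos'][1],0])*1000)
    return d
E
python3 - <<'E'
from h import *
st(); d=held("blue"); save(d,"w32")
to(.515,-.394,.2)
E
```

```text
t39.93 p [0.4479 0.3364 0.2076] rpy [179.8178  -0.1041  88.463 ] F [-0.578   0.5406 -2.1719] w 0.506 q [ 0.0092  0.3881 -0.9175  1.5624  0.3149  1.3434 -0.9698]
held [  0.4477   0.3371  58.1117   0.0386 410.9351] rel tool mm [1.5522 0.3552 0.0001]
move without turn cm: [-72.7482   8.7298   0.5907]
```

View pics/w32.png

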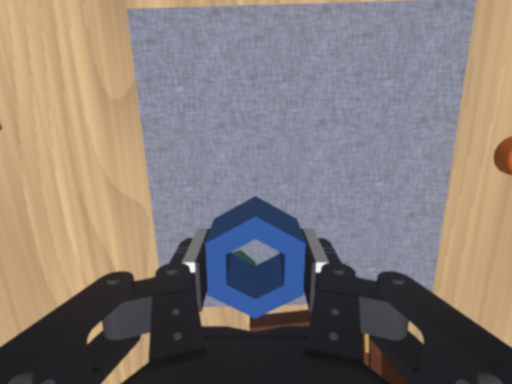

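>>> send_rows([
  [1, -3.83, 0.46, 0, 0, 0, 0],
  [1, -3.83, 0.46, 0, 0, 0, 0],
  [1, -3.83, 0.46, 0, 0, 0, 0],
  [1, -3.83, 0.46, 0, 0, 0, 0],
  [1, -3.83, 0.46, 0, 0, 0, 0],
  [1, -3.83, 0.46, 0, 0, 0, 0],
  [1, -3.83, 0.46, 0, 0, 0, 0],
  [1, -3.83, 0.46, 0, 0, 0, 0],
])

```text
time_s: 40.65
tool_pos: [0.4745, 0.0261, 0.2042]
ee_rot: [-3.139, 0.0, 1.544]
wrist_force: [0.8, 0.1, -1.3]
grip_width: 0.508
```

>>> send_rows([
  [1, -3.83, 0.46, 0, 0, 0, 0],
  [1, -3.83, 0.46, 0, 0, 0, 0],
  [1, -3.83, 0.46, 0, 0, 0, 0],
  [1, -3.83, 0.46, 0, 0, 0, 0],
  [1, -3.83, 0.46, 0, 0, 0, 0],
  [1, -3.83, 0.46, 0.5, 0, 0, 0],
  [1, -3.83, 0.46, 1, 0, 0, 0],
  [1, -3.83, 0.46, 1, 0, 0, 0],
])

```text
time_s: 41.32
tool_pos: [0.5033, -0.2806, 0.1786]
ee_rot: [-3.139, -0.001, 1.544]
wrist_force: [0.9, 0.3, -0.2]
grip_width: 0.506
```

>>> send_rows([
  [1, -3.83, 0.46, 1, 0, 0, 0],
  [1, -3.83, 0.46, 1, 0, 0, 0],
  [1, -3.8, 0.46, 1, 0, 0, 0],
  [1, 0, 0, 2.5, 0, 0, 0],
  [1, 0, 0, 2, 0, 0, 0],
  [1, 0, 0, 0, 0, 0, 0],
  [1, 0, 0, 0, 0, 0, 0],
  [1, 0, 0, 0, 0, 0, 0],
])

```text
time_s: 41.98
tool_pos: [0.5154, -0.393, 0.1061]
ee_rot: [-3.141, -0.001, 1.545]
wrist_force: [-0.5, 0.2, -0.1]
grip_width: 0.511
```

```bash
python3 - <<'E'
from h import *
st(); d=held("blue"); save(d,"w33")
to(.515,-.3945,.08)
E
```

```text
t41.98 p [ 0.5154 -0.393   0.1061] rpy [-179.9862   -0.034    88.5335] F [-0.4648  0.2396 -0.106 ] w 0.511 q [ 0.9652  0.5727 -0.5265  1.4446  0.2956  1.204   0.3763]
held [  0.5155  -0.3922  58.5979   0.0128 455.7957] rel tool mm [ 1.1205 -0.4679 -0.0011]
move without turn cm: [-0.1169 -0.0921  2.6972]
```

View pics/w33.png

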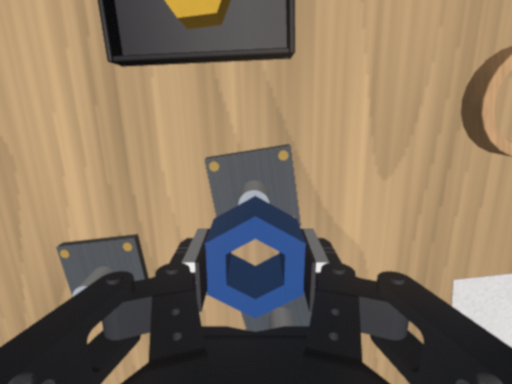

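>>> send_rows([
  [1, -0.15, -0.05, 1, 0, 0, 0],
  [1, 0, 0, 1, 0, 0, 0],
  [1, 0, 0, 1, 0, 0, 0],
  [1, 0, 0, 1, 0, 0, 0],
  [1, 0, 0, 0.8, 0, 0, 0],
  [1, 0, 0, 0, 0, 0, 0],
  [1, 0, 0, 0, 0, 0, 0],
])

```text
time_s: 42.62
tool_pos: [0.5142, -0.3949, 0.0569]
ee_rot: [-3.14, -0.001, 1.544]
wrist_force: [-0.4, -0.7, -0.5]
grip_width: 0.511
```

```bash
python3 - <<'E'
from h import *
d=cam("wrist"); st(); save(d,"w34",(150,130,360,330),3); to(.515,-.3945,.016)
E
```

```text
t42.67 p [ 0.5147 -0.3952  0.0577] rpy [-179.9956   -0.0232   88.4718] F [-0.0808 -0.233  -0.7594] w 0.506 q [ 0.9597  0.6202 -0.511   1.487   0.3212  1.1186  0.3606]
move without turn cm: [0.0658 0.0316 4.1739]
```

View pics/w34.png

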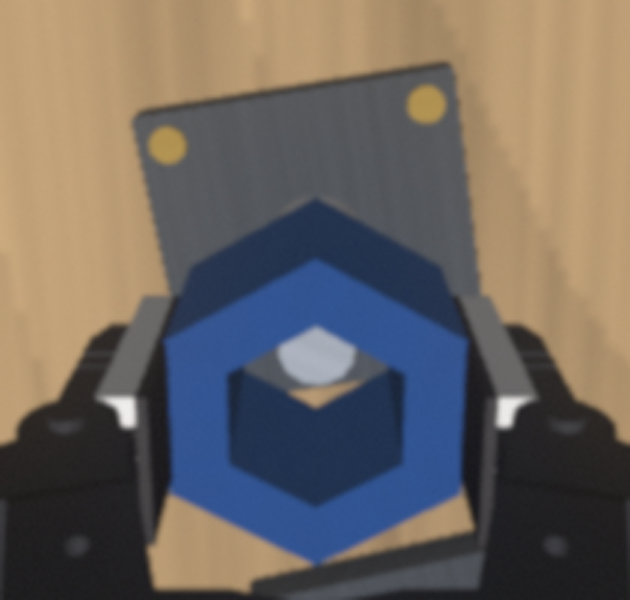

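>>> send_rows([
  [1, 0.07, 0, 0.5, 0, 0, 0],
  [1, 0, 0, 0.5, 0, 0, 0],
  [1, 0, 0, 0.3, 0, 0, 0],
  [1, 0, 0, 0.2, 0, 0, 0],
  [1, 0, 0, 0, 0, 0, 0],
])

```text
time_s: 43.08
tool_pos: [0.5143, -0.3944, 0.0422]
ee_rot: [-3.141, -0.001, 1.544]
wrist_force: [-1.0, -0.9, -0.1]
grip_width: 0.504
```

```bash
python3 - <<'E'
from h import *
d=cam("wrist"); st(); save(d,"w35",(150,130,360,330),3); to(.515,-.3945,.016)
E
```

```text
t43.13 p [ 0.5145 -0.3944  0.0425] rpy [-179.9775   -0.0231   88.4698] F [ 0.1367 -0.7515 -0.5907] w 0.507 q [ 0.956   0.6354 -0.5058  1.5002  0.3297  1.092   0.3535]
move without turn cm: [-0.0065  0.0541  2.6524]
```

View pics/w35.png

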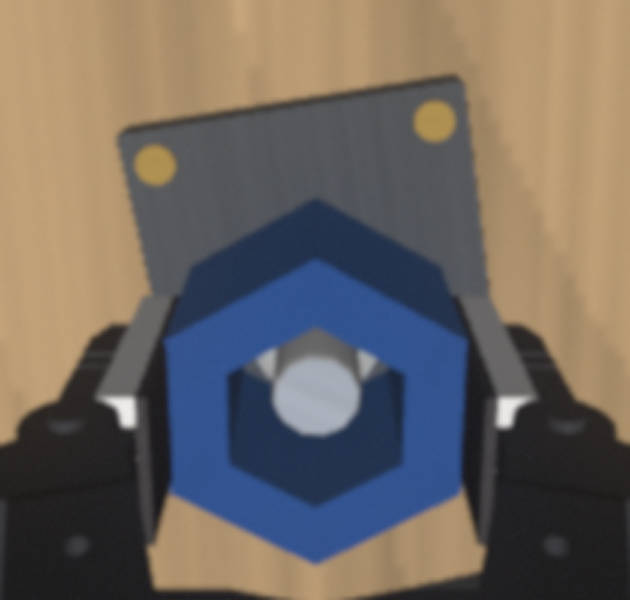

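Identical picture to red's at this height. Continue down.

>>> send_rows([
  [1, 0, 0, 0.4, 0, 0, 0],
  [1, 0, 0, 0.4, 0, 0, 0],
  [1, 0, 0, 0.4, 0, 0, 0],
  [1, 0, 0, 0, 0, 0, 0],
])

```text
time_s: 43.47
tool_pos: [0.5141, -0.3943, 0.0296]
ee_rot: [-3.14, -0.001, 1.544]
wrist_force: [-0.2, 0.2, -1.0]
grip_width: 0.504
```

>>> send_rows([
  [1, 0, 0, 0.4, 0, 0, 0],
  [1, 0, 0, 0.4, 0, 0, 0],
  [1, 0, 0, 0.4, 0, 0, 0],
  [1, 0, 0, 0, 0, 0, 0],
])

```text
time_s: 43.8
tool_pos: [0.5141, -0.3944, 0.0177]
ee_rot: [-3.14, -0.001, 1.544]
wrist_force: [-0.6, 0.2, -0.2]
grip_width: 0.511
```

>>> send_rows([
  [1, 0, 0, 0.1, 0, 0, 0],
  [1, 0, 0, 0.1, 0, 0, 0],
  [1, 0, 0, 0.1, 0, 0, 0],
  [1, 0, 0, 0, 0, 0, 0],
])

```text
time_s: 44.13
tool_pos: [0.5148, -0.3946, 0.0164]
ee_rot: [3.141, 0.0, 1.544]
wrist_force: [-1.7, 1.0, 3.4]
grip_width: 0.503
```

```bash
python3 - <<'E'
from h import *
d=cam("wrist"); st(); save(d,"w36",(150,130,360,330),3)
E
```

```text
t44.18 p [ 0.5148 -0.3946  0.0164] rpy [179.9795   0.0188  88.4708] F [-1.3638  1.4843  3.124 ] w 0.509 q [ 0.9495  0.6647 -0.4955  1.5176  0.3457  1.0467  0.3424]
```

View pics/w36.png

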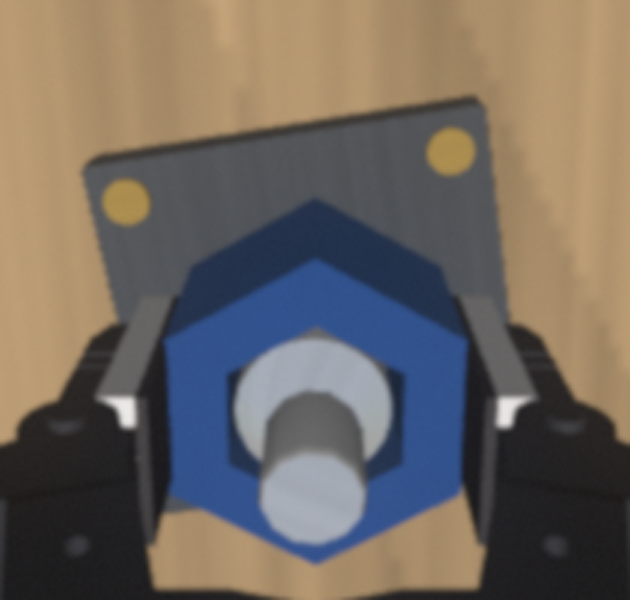

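>>> send_rows([
  [1, 0, 0, -1, 0, 0, 0],
  [1, 0, 0, -2, 0, 0, 0],
  [1, 0, 0, -3.5, 0, 0, 0],
  [1, 0, 0, -4, 0, 0, 0],
  [1, 0, 0, -4, 0, 0, -6.9],
  [1, 0, 0, -2.5, 0, 0, 0],
  [1, 0, 0, 0, 0, 0, 0],
  [1, 0, 0, 0, 0, 0, 0],
])

```text
time_s: 44.85
tool_pos: [0.5157, -0.3951, 0.1886]
ee_rot: [3.138, 0.003, 1.664]
wrist_force: [0.2, 0.2, -2.5]
grip_width: 0.507
```

```bash
python3 - <<'E'
from h import *
st(); to(.519,-.019,.11,5.4)
E
```

```text
t44.85 p [ 0.5157 -0.3951  0.1886] rpy [179.7985   0.183   95.3425] F [ 0.2035  0.2007 -2.4842] w 0.507 q [ 0.9868  0.5161 -0.5673  1.3432  0.2757  1.3554  0.5149]
turn wz (tool) deg: -0.1
  move after turn cm: [37.4368  3.8419  7.7588]
move without turn cm: [37.4407  3.8043  7.7586]
```

>>> send_rows([
  [1, 3.74, 0.38, 0, 0, 0, 0],
  [1, 3.74, 0.38, 0, 0, 0, 0],
  [1, 3.74, 0.38, 0, 0, 0, 0],
  [1, 3.74, 0.38, 0, 0, 0, 0],
  [1, 3.74, 0.38, 0, 0, 0, 0],
  [1, 3.74, 0.38, 0, 0, 0, 0],
  [1, 3.74, 0.38, 0, 0, 0, 0],
  [1, 3.74, 0.38, 0, 0, 0, 0],
])

```text
time_s: 45.52
tool_pos: [0.5156, -0.0922, 0.1845]
ee_rot: [-3.139, -0.001, 1.664]
wrist_force: [0.7, -0.3, 0.0]
grip_width: 0.511
```

>>> send_rows([
  [1, 3.74, 0.38, 0.5, 0, 0, 0],
  [1, 3.74, 0.38, 1, 0, 0, 0],
  [1, 0, 0, 3, 0, 0, 0],
  [1, 0, 0, 3, 0, 0, 0],
  [1, 0, 0, 0.5, 0, 0, 0],
  [1, 0, 0, 0, 0, 0, 0],
  [1, 0, 0, 0, 0, 0, 0],
  [1, 0, 0, 0, 0, 0, 0],
])

```text
time_s: 46.18
tool_pos: [0.5184, -0.019, 0.1073]
ee_rot: [3.14, 0.0, 1.663]
wrist_force: [0.3, -0.0, -0.8]
grip_width: 0.505
```

```bash
python3 - <<'E'
from h import *
st(); d=held("blue"); save(d,"w37"); to(.519,-.019,.0124,5.4); print(np.array(hexfit(d,"red",(.5135,.038),ztop=.036)))
E
```

```text
t46.18 p [ 0.5184 -0.019   0.1073] rpy [179.8985   0.0051  95.3071] F [ 0.32   -0.0353 -0.7662] w 0.505 q [ 0.5973  0.3449 -0.7423  1.8008  0.2603  1.0942 -0.1434]
held [  0.5182  -0.0182   4.4504   0.0194 446.6853] rel tool mm [ 0.8694 -0.2602 -0.0009]
turn wz (tool) deg: -0.1
  move after turn cm: [0.0052 0.0251 9.5029]
move without turn cm: [0.0052 0.0251 9.5029]
[  0.5136   0.0372   5.171    0.0038 573.1982]
```

View pics/w37.png

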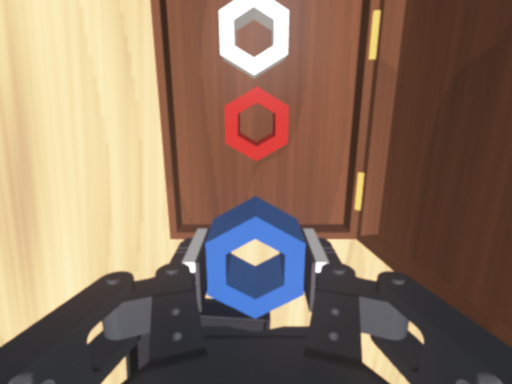

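```bash
python3 - <<'E'
from h import *
d=cam("wrist"); a=np.radians(5.4)
for u,v in ((195,226),(195,236),(340,226),(340,237),(171,100),(160,100)):
    p=px2w(d,u,v,.024); q=p[:2]-[.5228,.040]; print((u,v),p,"case",q[0]*np.cos(a)+q[1]*np.sin(a),-q[0]*np.sin(a)+q[1]*np.cos(a))
E
```

```text
(195, 226) [ 0.4729 -0.0479  0.024 ] case -0.05792877642102302 -0.08285948273765716
(195, 236) [ 0.4733 -0.0567  0.024 ] case -0.05840639814573735 -0.09158848173378746
(340, 226) [ 0.589  -0.0371  0.024 ] case 0.05866942058014318 -0.0830030138969024
(340, 237) [ 0.5907 -0.0466  0.024 ] case 0.059403502628813595 -0.09262430708955588
(171, 100) [0.452  0.0476 0.024 ] case -0.06979717956534152 0.01418910127303008
(160, 100) [0.4441 0.0468 0.024 ] case -0.07766900975872808 0.014193116796460799
```

>>> send_rows([
  [1, 0, 0, 2, 0, 0, 0],
  [1, 0, 0, 2, 0, 0, 0],
  [1, 0, 0, 1.5, 0, 0, 0],
  [1, 0, 0, 1.5, 0, 0, 0],
  [1, 0, 0, 1, 0, 0, 0],
  [1, 0, 0, 0.6, 0, 0, 0],
  [1, 0, 0, 0.3, 0, 0, 0],
  [1, 0, 0, 0, 0, 0, 0],
])

```text
time_s: 46.95
tool_pos: [0.5176, -0.0187, 0.017]
ee_rot: [3.141, -0.0, 1.664]
wrist_force: [0.3, 0.1, -0.0]
grip_width: 0.506
```

>>> send_rows([
  [1, 0, 0, 0.2, 0, 0, 0],
  [1, 0, 0, 0.2, 0, 0, 0],
  [1, 0, 0, 0.1, 0, 0, 0],
  [1, 0, 0, 0, 0, 0, 0],
])

```text
time_s: 47.28
tool_pos: [0.5178, -0.0187, 0.0123]
ee_rot: [3.141, 0.0, 1.665]
wrist_force: [-0.6, -0.3, 1.0]
grip_width: 0.513
```

>>> send_rows([
  [1, 0, 0, 0.05, 0, 0, 0],
  [1, 0, 0, 0, 0, 0, 0],
  [-0.4, 0, 0, 0, 0, 0, 0],
  [-0.4, 0, 0, 0, 0, 0, 0],
  [-0.4, 0, 0, 0, 0, 0, 0],
  [-0.4, 0, 0, -1, 0, 0, 0],
  [-0.4, 0, 0, -3, 0, 0, 0],
  [-0.4, 0, 0, -4, 0, 0, 0],
])

```text
time_s: 47.95
tool_pos: [0.5151, -0.0185, 0.0902]
ee_rot: [-3.136, -0.002, 1.665]
wrist_force: [1.1, -0.4, 1.1]
grip_width: 0.7
```

>>> send_rows([
  [-1, 0, 0, -4, 0, 0, 0],
  [-1, 0, 0, -4, 0, 0, 0],
  [-1, 0, 0, -3, 0, 0, 0],
  [-1, 0, 0, 0, 0, 0, 0],
  [-1, 0, 0, 0, 0, 0, 0],
])

```text
time_s: 48.37
tool_pos: [0.5186, -0.0184, 0.2041]
ee_rot: [3.137, 0.001, 1.665]
wrist_force: [-1.1, -0.5, -1.1]
grip_width: 1.003
```

```bash
python3 - <<'E'
from h import *
st(); d=cam("wrist"); save(d,"w38"); 
for n,g in dict(white=(.506,.095),red=(.5135,.038),blue=(.518,-.018)).items():
    r=hexfit(d,n,g,ztop=.036); print(n,np.array(r) if r else None)
d=cam("top"); save(d,"t38",(50,150,280,300),3.4); r=hexfit(d,"green",(.43,.22),rad=.08); print(r)
E
```

```text
t48.37 p [ 0.5186 -0.0184  0.2041] rpy [179.7441   0.0773  95.3808] F [-1.0916 -0.5132 -1.0968] w 1.003 q [ 0.6378  0.2467 -0.7758  1.6782  0.1807  1.2855 -0.0793]
white [  0.5061   0.0946   5.7008   0.003  611.5005]
red [  0.5134   0.0372   5.1031   0.0024 591.1984]
blue [  0.5172  -0.0187   5.4583   0.0132 559.4126]
(np.float64(0.4200077522888604), np.float64(0.2015823908897369), np.float64(46.60900005871581), np.float64(0.006969367526817761), np.float64(338.09744213250116))
```

View pics/w38.png

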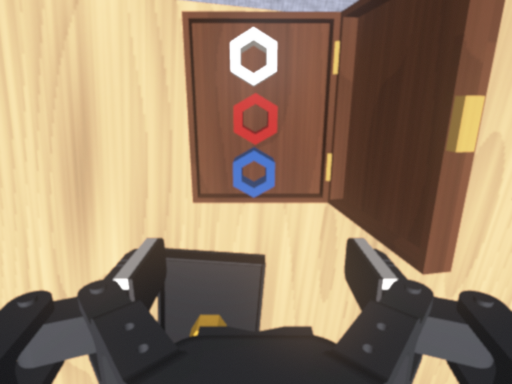

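View pics/t38.png

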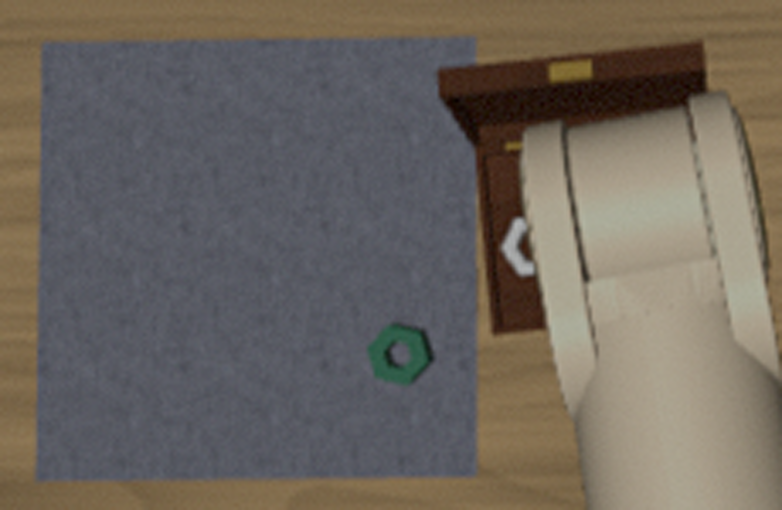

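```bash
python3 - <<'E'
from h import *
to(.421,.2035,.11,166.6)
E
```

```text
turn wz (tool) deg: 18.8
  move after turn cm: [ 19.3935 -14.48     9.1162]
move without turn cm: [23.0234 -7.4693  9.1111]
```

>>> send_rows([
  [-1, 3.4, -1.05, 0, 0, 0, 0],
  [-1, 3.4, -1.05, 0, 0, 0, 0],
  [-1, 3.3, -1.07, 0, 0, 0, 0],
  [-1, 3.3, -1.07, 0, 0, 0, 0],
  [-1, 3.3, -1.07, 0, 0, 0, 0],
  [-1, 3.3, -1.07, 0, 0, 0, 0],
  [-1, 3, -1.07, 0, 0, 0, 0],
  [-1, 0, 0, 2, 0, 0, 6.3],
])

```text
time_s: 49.13
tool_pos: [0.4191, 0.2108, 0.1834]
ee_rot: [3.139, -0.004, 1.566]
wrist_force: [0.3, 0.5, 1.0]
grip_width: 0.996
```

>>> send_rows([
  [-1, 0, 0, 3, 0, 0, 6.3],
  [-1, 0, 0, 3, 0, 0, 6.2],
  [-1, 0, 0, 1, 0, 0, 0],
  [-1, 0, 0, 0, 0, 0, 0],
  [-1, 0, 0, 0, 0, 0, 0],
])

```text
time_s: 49.55
tool_pos: [0.4212, 0.2035, 0.1113]
ee_rot: [-3.14, 0.0, 1.341]
wrist_force: [-0.2, -0.5, 0.8]
grip_width: 1.002
```

```bash
python3 - <<'E'
from h import *
d=cam("wrist"); st(); save(d,"w39"); r=hexfit(d,"green",(.421,.2035)); print(np.array(r)); to(r[0],r[1],.006,r[2]+120)
E
```

```text
t49.60 p [0.4221 0.2038 0.1123] rpy [-179.9976   -0.044    76.7622] F [-0.3775  1.4731 -0.1033] w 1.001 q [ 0.2727  0.2522 -0.8857  1.9136  0.2208  1.0761 -0.9343]
[  0.421    0.2056  46.0995   0.0094 301.5632]
turn wz (tool) deg: 0.7
  move after turn cm: [ 0.1383 -0.1443 10.6274]
move without turn cm: [ 0.14   -0.1426 10.6274]
```

View pics/w39.png

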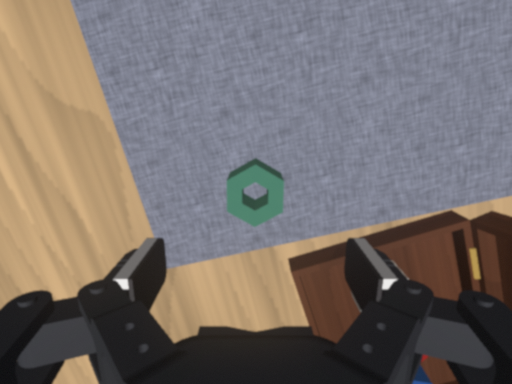

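>>> send_rows([
  [-1, 0.05, -0.14, 2, 0, 0, 0.7],
  [-1, 0, 0, 3, 0, 0, 0],
  [-1, 0, 0, 2.5, 0, 0, 0],
  [-1, 0, 0, 1.5, 0, 0, 0],
  [-1, 0, 0, 1, 0, 0, 0],
  [-1, 0, 0, 0.6, 0, 0, 0],
  [-1, 0, 0, 0, 0, 0, 0],
  [-1, 0, 0, 0, 0, 0, 0],
])

```text
time_s: 50.27
tool_pos: [0.4214, 0.2047, 0.0065]
ee_rot: [3.14, -0.001, 1.325]
wrist_force: [-0.4, 0.5, 0.2]
grip_width: 0.999
```

```bash
python3 - <<'E'
from h import *
d=cam("wrist"); st(); save(d,"w40"); r=hexfit(d,"green",(.421,.205)); print(np.array(r)); to(r[0],r[1],.006,r[2]+120)
E
```

```text
t50.32 p [0.4215 0.2047 0.0066] rpy [179.9069  -0.0685  75.8859] F [ 0.5222 -0.7695  0.2736] w 1.004 q [ 0.167   0.4203 -0.7987  2.0099  0.394   0.867  -1.0947]
[  0.4213   0.2062  47.1487   0.0224 249.7511]
turn wz (tool) deg: -1.3
  move after turn cm: [ 0.147  -0.0505  0.0614]
move without turn cm: [ 0.1458 -0.0537  0.0614]
```

View pics/w40.png

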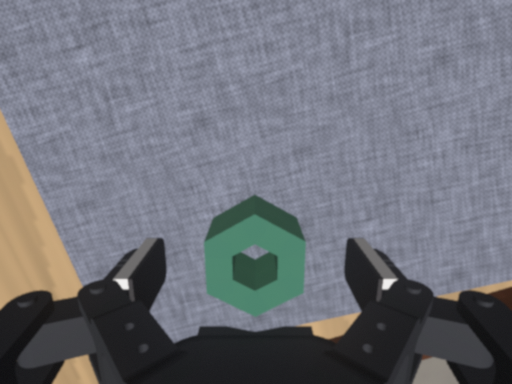

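>>> send_rows([
  [-1, 0.03, 0, 0, 0, 0, -0.6],
  [1, 0, 0, 0, 0, 0, 0],
  [1, 0, 0, 0, 0, 0, 0],
  [1, 0, 0, 0, 0, 0, 0],
  [1, 0, 0, 0, 0, 0, 0],
  [1, 0, 0, 0, 0, 0, 0],
  [1, 0, 0, 0, 0, 0, 0],
])

```text
time_s: 50.9
tool_pos: [0.4208, 0.2046, 0.0058]
ee_rot: [3.141, -0.0, 1.335]
wrist_force: [-1.3, -2.4, 6.1]
grip_width: 0.505
```

>>> send_rows([
  [1, 0, 0, -2, 0, 0, 0],
  [1, 0, 0, -3, 0, 0, 0],
  [1, 0, 0, -4, 0, 0, 0],
  [1, 0, 0, -4, 0, 0, 0],
  [1, 0, 0, -4, 0, 0, 0],
  [1, 0, 0, -3, 0, 0, 0],
  [1, 0, 0, 0, 0, 0, 0],
  [1, 0, 0, 0, 0, 0, 0],
])

```text
time_s: 51.57
tool_pos: [0.4215, 0.2048, 0.207]
ee_rot: [3.138, -0.001, 1.334]
wrist_force: [0.1, -0.3, -1.1]
grip_width: 0.507
```

```bash
python3 - <<'E'
from h import *
st(); d=held("green"); save(d,"w41")
to(.5148,-.394,.2)
E
```

```text
t51.57 p [0.4215 0.2048 0.207 ] rpy [179.7908  -0.0736  76.4468] F [ 0.0969 -0.3327 -1.1246] w 0.507 q [ 0.3403  0.1354 -0.9244  1.7888  0.1149  1.2694 -0.8502]
held [  0.4217   0.2067  46.061    0.0408 230.2175] rel tool mm [ 2.5928  0.4326 -0.0001]
move without turn cm: [-55.9526  23.1714   0.5691]
```

View pics/w41.png

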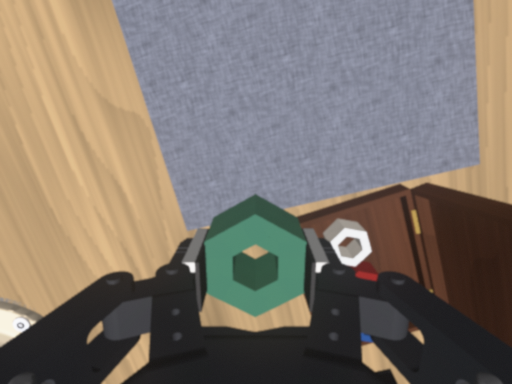

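>>> send_rows([
  [1, -3.5, 1.45, 0, 0, 0, 0],
  [1, -3.5, 1.45, 0, 0, 0, 0],
  [1, -3.5, 1.45, 0, 0, 0, 0],
  [1, -3.5, 1.45, 0, 0, 0, 0],
  [1, -3.5, 1.45, 0, 0, 0, 0],
  [1, -3.5, 1.45, 0, 0, 0, 0],
  [1, -3.5, 1.45, 0, 0, 0, 0],
  [1, -3.5, 1.45, 0, 0, 0, 0],
])

```text
time_s: 52.28
tool_pos: [0.4666, -0.0967, 0.2034]
ee_rot: [-3.138, 0.0, 1.335]
wrist_force: [2.1, 0.4, 0.9]
grip_width: 0.506
```

>>> send_rows([
  [1, -3.5, 1.45, 0, 0, 0, 0],
  [1, -3.5, 1.45, 0, 0, 0, 0],
  [1, -3.5, 1.45, 1, 0, 0, 0],
  [1, -3.5, 1.45, 1, 0, 0, 0],
  [1, -3.5, 1.45, 1, 0, 0, 0],
  [1, -3.5, 1.45, 1, 0, 0, 0],
  [1, -3.5, 1.45, 1, 0, 0, 0],
  [1, -3.45, 1.42, 1, 0, 0, 0],
])

```text
time_s: 52.95
tool_pos: [0.5139, -0.3948, 0.1419]
ee_rot: [-3.137, -0.001, 1.335]
wrist_force: [1.3, 0.5, -0.6]
grip_width: 0.507
```

>>> send_rows([
  [1, 0, 0, 2, 0, 0, 0],
  [1, 0, 0, 2, 0, 0, 0],
  [1, 0, 0, 0, 0, 0, 0],
  [1, 0, 0, 0, 0, 0, 0],
  [1, 0, 0, 0, 0, 0, 0],
])

```text
time_s: 53.37
tool_pos: [0.5152, -0.3928, 0.1053]
ee_rot: [-3.141, -0.001, 1.336]
wrist_force: [1.2, 0.3, 0.2]
grip_width: 0.504
```

```bash
python3 - <<'E'
from h import *
st(); d=held("green"); save(d,"w42")
to(.5148,-.3949,.08)
E
```

```text
t53.37 p [ 0.5152 -0.3928  0.1053] rpy [-179.9609   -0.04     76.5395] F [1.2126 0.2914 0.2446] w 0.504 q [ 0.9191  0.559  -0.4564  1.4484  0.2536  1.1937  0.1944]
held [  0.5155  -0.391   46.5856   0.013  260.1532] rel tool mm [ 2.1479 -0.6042 -0.0008]
move without turn cm: [-0.1854 -0.0423  2.6291]
```

View pics/w42.png

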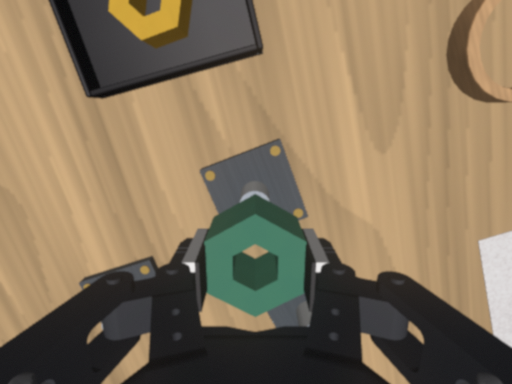

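>>> send_rows([
  [1, -0.22, -0.04, 1, 0, 0, 0],
  [1, 0, 0, 1, 0, 0, 0],
  [1, 0, 0, 1, 0, 0, 0],
  [1, 0, 0, 1, 0, 0, 0],
  [1, 0, 0, 0.6, 0, 0, 0],
  [1, 0, 0, 0, 0, 0, 0],
  [1, 0, 0, 0, 0, 0, 0],
])

```text
time_s: 54.0
tool_pos: [0.5138, -0.3955, 0.0587]
ee_rot: [-3.141, -0.001, 1.335]
wrist_force: [-0.3, 0.1, 0.2]
grip_width: 0.509
```

```bash
python3 - <<'E'
from h import *
d=cam("wrist"); st(); save(d,"w43",(150,130,360,330),3)
E
```

```text
t54.05 p [ 0.5142 -0.3957  0.0594] rpy [179.9937  -0.0114  76.4805] F [ 0.7789 -0.5714  0.016 ] w 0.504 q [ 0.916   0.6042 -0.4436  1.4885  0.2753  1.1109  0.1825]
```

View pics/w43.png

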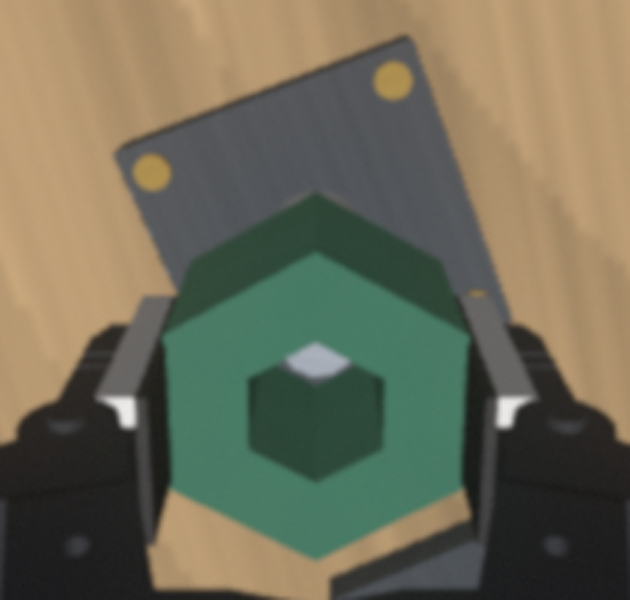

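>>> send_rows([
  [1, 0.05, 0, 0.4, 0, 0, 0],
  [1, 0, 0, 0.4, 0, 0, 0],
  [1, 0, 0, 0, 0, 0, 0],
  [1, 0, 0, 0, 0, 0, 0],
])

```text
time_s: 54.38
tool_pos: [0.514, -0.3951, 0.0511]
ee_rot: [-3.141, -0.0, 1.335]
wrist_force: [-0.3, 1.0, -1.3]
grip_width: 0.511
```

>>> send_rows([
  [1, 0, 0, 0.1, 0, 0, 0],
  [1, 0, 0, 0.1, 0, 0, 0],
  [1, 0, 0, 0, 0, 0, 0],
])

```text
time_s: 54.63
tool_pos: [0.5141, -0.3952, 0.0492]
ee_rot: [-3.141, -0.0, 1.335]
wrist_force: [-0.3, -0.8, 0.4]
grip_width: 0.507
```

>>> send_rows([
  [1, 0, 0, 0.1, 0, 0, 0],
  [1, 0, 0, 0.05, 0, 0, 0],
  [1, 0, 0, 0, 0, 0, 0],
  [1, 0, 0, 0, 0, 0, 0],
])

```text
time_s: 54.97
tool_pos: [0.5143, -0.3952, 0.048]
ee_rot: [3.141, -0.0, 1.335]
wrist_force: [-1.1, 1.2, -0.2]
grip_width: 0.507
```

```bash
python3 - <<'E'
from h import *
d=cam("wrist"); st(); save(d,"w44",(150,130,360,330),3)
E
```

```text
t55.02 p [ 0.5143 -0.3952  0.048 ] rpy [179.9898  -0.0059  76.4763] F [0.3593 0.8598 0.5108] w 0.512 q [ 0.9134  0.6157 -0.4403  1.4983  0.2811  1.0904  0.1776]
```

View pics/w44.png

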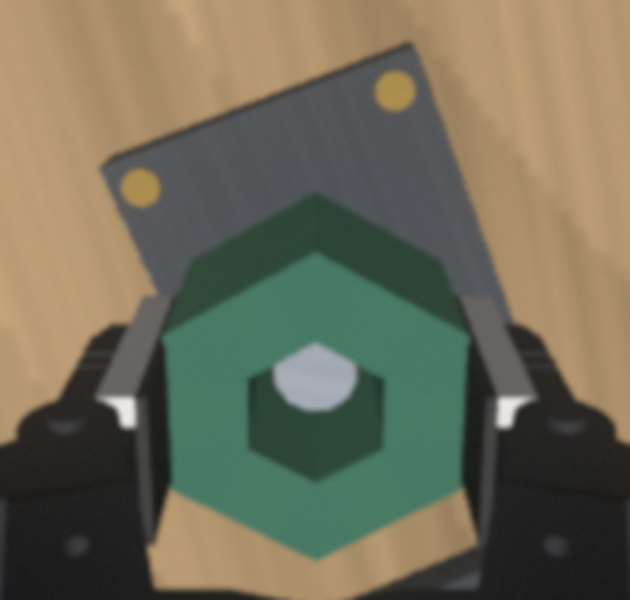

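Bottom is ≈42 mm up (TCP − 5.8 mm); expected to touch about now. Nudge further.

>>> send_rows([
  [1, 0, 0, 0.1, 0, 0, 0],
  [1, 0, 0, 0.05, 0, 0, 0],
  [1, 0, 0, 0, 0, 0, 0],
  [1, 0, 0, 0, 0, 0, 0],
])

```text
time_s: 55.35
tool_pos: [0.5146, -0.3952, 0.0473]
ee_rot: [3.141, 0.0, 1.335]
wrist_force: [-2.2, 2.2, 7.3]
grip_width: 0.506
```

>>> send_rows([
  [1, 0, 0, -1, 0, 0, 0],
  [1, 0, 0, -2, 0, 0, 0],
  [1, 0, 0, -2.5, 0, 0, 0],
  [1, 0, 0, 0, 0, 0, 0],
  [1, 0, 0, 0, 0, 0, 0],
])

```text
time_s: 55.77
tool_pos: [0.5153, -0.396, 0.1036]
ee_rot: [3.138, 0.002, 1.334]
wrist_force: [-0.2, -0.3, -0.7]
grip_width: 0.509
```

```bash
python3 - <<'E'
from h import *
st(); to(.479,-.179,.0100)
E
```

```text
t55.77 p [ 0.5153 -0.396   0.1036] rpy [179.7945   0.0903  76.4595] F [-0.1664 -0.3262 -0.7275] w 0.509 q [ 0.9218  0.5609 -0.455   1.4493  0.2555  1.1861  0.196 ]
move without turn cm: [20.265  -8.6403  9.3005]
```

>>> send_rows([
  [1, 3.38, -1.43, 0, 0, 0, 0],
  [1, 3.38, -1.43, 0, 0, 0, 0],
  [1, 3.38, -1.43, 0, 0, 0, 0],
  [1, 3.38, -1.43, 0, 0, 0, 0],
  [1, 3.38, -1.43, 0, 0, 0, 0],
  [1, 3.38, -1.43, 0, 0, 0, 0],
  [1, 0, 0, 2, 0, 0, 0],
  [1, 0, 0, 2, 0, 0, 0],
])

```text
time_s: 56.43
tool_pos: [0.4787, -0.1755, 0.0616]
ee_rot: [3.14, 0.0, 1.339]
wrist_force: [0.3, -1.1, -0.8]
grip_width: 0.505
```

>>> send_rows([
  [1, 0, 0, 1.5, 0, 0, 0],
  [1, 0, 0, 1.5, 0, 0, 0],
  [1, 0, 0, 1, 0, 0, 0],
  [1, 0, 0, 0.5, 0, 0, 0],
  [1, 0, 0, 0.2, 0, 0, 0],
  [1, 0, 0, 0, 0, 0, 0],
  [1, 0, 0, 0, 0, 0, 0],
])

```text
time_s: 57.02
tool_pos: [0.4786, -0.1781, 0.0149]
ee_rot: [3.141, 0.0, 1.335]
wrist_force: [-0.0, 0.6, -0.2]
grip_width: 0.508
```

>>> send_rows([
  [1, 0, 0, 0.2, 0, 0, 0],
  [1, 0, 0, 0.2, 0, 0, 0],
  [1, 0, 0, 0.1, 0, 0, 0],
  [1, 0, 0, 0, 0, 0, 0],
  [1, 0, 0, 0, 0, 0, 0],
])

```text
time_s: 57.43
tool_pos: [0.4784, -0.1782, 0.0098]
ee_rot: [3.141, 0.0, 1.335]
wrist_force: [-1.1, -0.6, 3.7]
grip_width: 0.508
```

>>> send_rows([
  [-0.4, 0, 0, 0, 0, 0, 0],
  [-0.4, 0, 0, 0, 0, 0, 0],
  [-0.4, 0, 0, 0, 0, 0, 0],
  [-0.4, 0, 0, -1, 0, 0, 0],
  [-0.4, 0, 0, -3, 0, 0, 0],
  [-0.4, 0, 0, -4, 0, 0, 0],
  [-0.4, 0, 0, -4, 0, 0, 0],
  [-0.4, 0, 0, -4, 0, 0, 0],
])

```text
time_s: 58.1
tool_pos: [0.4778, -0.1774, 0.1717]
ee_rot: [-3.141, -0.001, 1.335]
wrist_force: [1.7, -0.9, -0.1]
grip_width: 0.698
```

>>> send_rows([
  [-0.4, 0, 0, -4, 0, 0, 0],
  [-0.4, 0, 0, 0, 0, 0, 0],
  [-0.4, 0, 0, 0, 0, 0, 0],
])

```text
time_s: 58.35
tool_pos: [0.4797, -0.1783, 0.2127]
ee_rot: [3.136, 0.001, 1.335]
wrist_force: [-0.3, 0.3, -0.9]
grip_width: 0.701
```

```bash
python3 - <<'E'
from h import *
d=cam("wrist"); st(); save(d,"w45"); d=cam("scene"); save(d,"s45")
d=cam("top"); save(d,"t45",(50,150,280,300),3.4)
P=cloud(d);s=P[150:215,170:272]; mm=(s[...,2]>.1)&(s[...,2]<.19)&(s[...,0]>.56); h=s[mm]; print(h.max(0),h.min(0))
E
```

```text
t58.40 p [ 0.4785 -0.178   0.2104] rpy [179.885    0.037   76.4783] F [-0.1504  0.241  -1.0117] w 0.703 q [ 0.8122  0.1921 -0.5884  1.6928  0.1113  1.288  -0.0347]
[0.649  0.1444 0.1842] [ 0.5995 -0.0463  0.1   ]
```

View pics/w45.png

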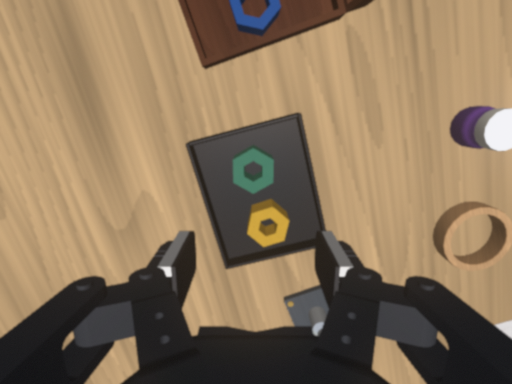

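View pics/s45.png

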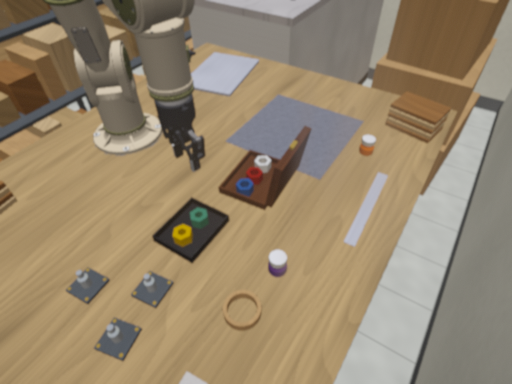

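View pics/t45.png

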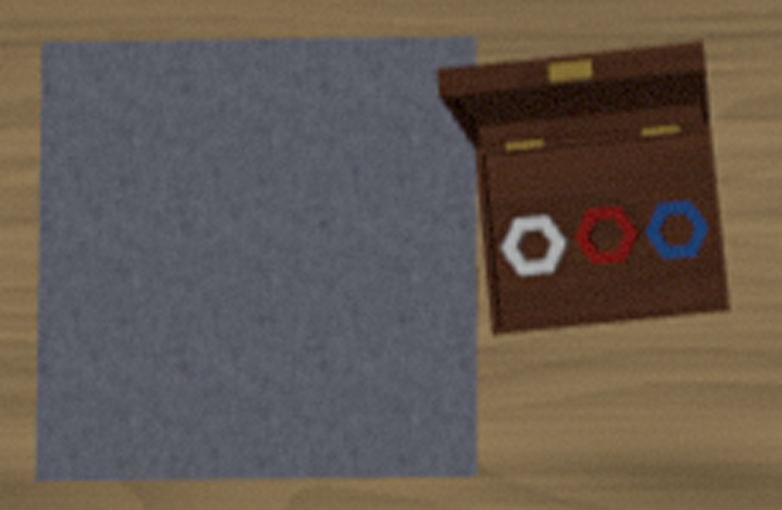

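>>> send_rows([
  [1, 0, 0, -1, 0, 0, -6.3],
  [1, 0, 0, -1, 0, 0, -6.3],
  [1, 0, 0, -1, 0, 0, -6.3],
  [1, 0, 0, 0, 0, 0, 0],
  [1, 0, 0, 0, 0, 0, 0],
])

```text
time_s: 58.92
tool_pos: [0.4778, -0.1779, 0.2383]
ee_rot: [-3.14, -0.001, 1.661]
wrist_force: [-0.4, 0.2, -0.2]
grip_width: 0.004
```

```bash
cat >>h.py <<'E'
H=np.array([.5985,.0472]); XP=np.array([np.cos(np.radians(5.4)),np.sin(np.radians(5.4))]); YP=np.array([-XP[1],XP[0]])
def lid(d,z,yp=0.0):
    p=H+d*XP+yp*YP; to(p[0],p[1],z,5.4)
def pos():
    s=get_state(); q=s['tool_pos'][:2]-H; print("lid frame d=%.4f y=%.4f z=%.4f"%(q@XP,q@YP,s['tool_pos'][2]))
E
python3 - <<'E'
from h import *
st(); pos(); lid(.11,.24)
E
```

```text
t58.92 p [ 0.4778 -0.1779  0.2383] rpy [-179.9314   -0.0615   95.1769] F [-0.3742  0.1628 -0.205 ] w 0.004 q [ 0.8445  0.1803 -0.6232  1.6458  0.1068  1.3515  0.2959]
lid frame d=-0.1413 y=-0.2128 z=0.2383
turn wz (tool) deg: -0.2
  move after turn cm: [21.2766 25.1306 -0.1818]
move without turn cm: [21.3743 25.0476 -0.1816]
```

>>> send_rows([
  [1, 2.37, 2.79, -0.2, 0, 0, 0],
  [1, 2.37, 2.79, -0.2, 0, 0, 0],
  [1, 2.37, 2.79, -0.2, 0, 0, 0],
  [1, 2.37, 2.79, 0, 0, 0, 0],
  [1, 2.37, 2.79, 0, 0, 0, 0],
  [1, 2.37, 2.79, 0, 0, 0, 0],
  [1, 2.37, 2.79, 0, 0, 0, 0],
  [1, 2.37, 2.79, 0, 0, 0, 0],
])

```text
time_s: 59.58
tool_pos: [0.6832, 0.0328, 0.243]
ee_rot: [-3.139, 0.0, 1.66]
wrist_force: [-1.0, -0.9, 1.6]
grip_width: -0.003
```

>>> send_rows([
  [1, 2.37, 2.79, 0, 0, 0, 0],
  [1, 0, 0, 0, 0, 0, 0],
  [1, 0, 0, 0, 0, 0, 0],
  [1, 0, 0, 0, 0, 0, 0],
])

```text
time_s: 59.92
tool_pos: [0.7078, 0.0581, 0.2433]
ee_rot: [-3.139, 0.0, 1.663]
wrist_force: [0.6, -0.4, -0.4]
grip_width: 0.002
```

```bash
python3 - <<'E'
from h import *
st(); pos(); lid(.11,.15); d=cam("wrist"); save(d,"w46"); d=cam("scene"); save(d,"s46",(200,80,380,230),4)
E
```

```text
t59.92 p [0.7078 0.0581 0.2433] rpy [-179.8368    0.0123   95.2784] F [ 0.5515 -0.4081 -0.4117] w 0.002 q [ 0.2199  0.6583 -0.6533  1.0307  0.3806  1.5637 -0.2364]
lid frame d=0.1098 y=0.0005 z=0.2433
turn wz (tool) deg: -0.1
  move after turn cm: [-0.0524  0.0424  9.3262]
move without turn cm: [-0.0523  0.0425  9.3262]
```

View pics/w46.png

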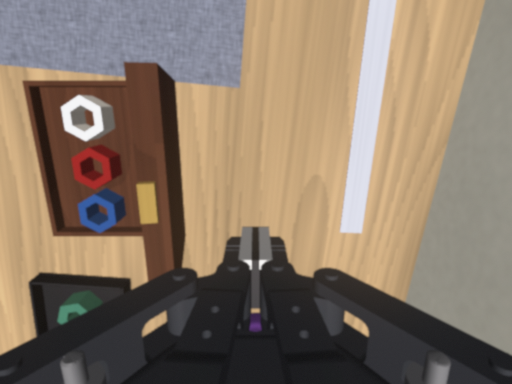

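View pics/s46.png

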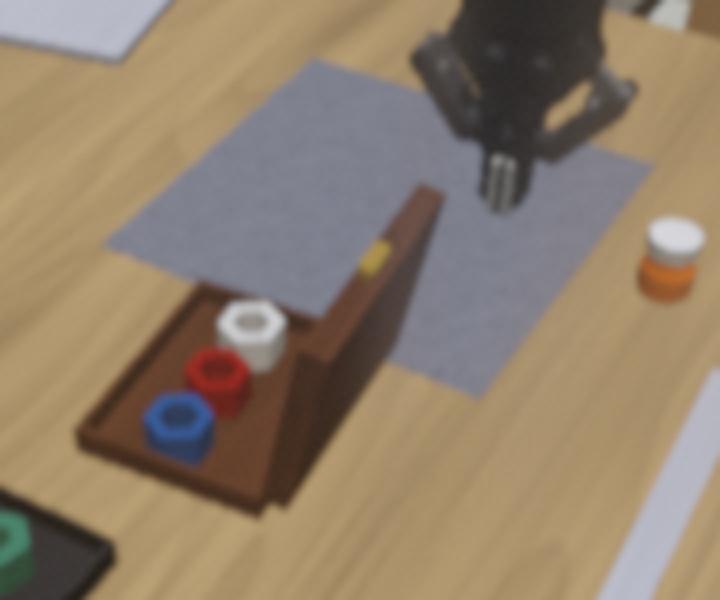

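>>> send_rows([
  [1, 0, 0, 0, 0, 0, 6.9],
  [1, 0, 0, 0, 0, 0, 6.9],
  [1, 0, 0, 0, 0, 0, 6.9],
  [1, 0, 0, 0, 0, 0, 6.9],
  [1, 0, 0, 0, 0, 0, 6.9],
  [1, 0, 0, 0, 0, 0, 6.9],
  [1, 0, 0, 0, 0, 0, 6.9],
  [1, 0, 0, 0, 0, 0, 6.9],
])

```text
time_s: 60.68
tool_pos: [0.7079, 0.0557, 0.2462]
ee_rot: [3.14, -0.0, 0.691]
wrist_force: [-0.8, -0.7, 0.5]
grip_width: -0.0
```

>>> send_rows([
  [1, 0, 0, 0, 0, 0, 6.9],
  [1, 0, 0, 0, 0, 0, 6.9],
  [1, 0, 0, 0, 0, 0, 6.9],
  [1, 0, 0, 0, 0, 0, 6.9],
  [1, 0, 0, 0, 0, 0, 6.9],
  [1, 0, 0, 0, 0, 0, 0],
  [1, 0, 0, 0, 0, 0, 0],
])

```text
time_s: 61.27
tool_pos: [0.708, 0.0563, 0.2461]
ee_rot: [3.141, -0.001, 0.1]
wrist_force: [-0.2, -0.1, -0.9]
grip_width: -0.004
```

```bash
python3 - <<'E'
from h import *
st(); pos(); s=get_state(); p=H+.11*XP; to(p[0],p[1],.15,95.4)
E
```

```text
t61.27 p [0.708  0.0563 0.2461] rpy [179.951   -0.0494   5.7414] F [-0.225  -0.0926 -0.949 ] w -0.004 q [ 0.0841  0.6054 -0.3779  1.0395  0.2127  1.5307 -1.7105]
lid frame d=0.1099 y=-0.0012 z=0.2461
turn wz (tool) deg: 0.3
  move after turn cm: [ 0.0009 -0.1312  9.6086]
move without turn cm: [ 0.0017 -0.1311  9.6086]
```

>>> send_rows([
  [1, 0, -0.1, 3, 0, 0, 0],
  [1, 0, 0, 3, 0, 0, 0],
  [1, 0, 0, 3, 0, 0, 0],
  [1, 0, 0, 0.6, 0, 0, 0],
  [1, -1.5, 0, 0, 0, 0, 0],
  [1, -1, 0, 0, 0, 0, 0],
  [1, 0, 0, 0, 0, 0, 0],
  [1, 0, 0, 0, 0, 0, 0],
])

```text
time_s: 61.93
tool_pos: [0.6838, 0.0559, 0.1512]
ee_rot: [3.141, -0.002, 0.1]
wrist_force: [-0.2, 0.0, 1.3]
grip_width: -0.003
```

```bash
python3 - <<'E'
from h import *
st(); pos(); d=cam("wrist"); save(d,"w47")
E
```

```text
t61.93 p [0.6838 0.0559 0.1512] rpy [179.9873  -0.1199   5.7361] F [-0.182   0.0149  1.2709] w -0.003 q [ 0.1156  0.5894 -0.3833  1.2784  0.2172  1.3119 -1.7345]
lid frame d=0.0857 y=0.0007 z=0.1512
```

View pics/w47.png

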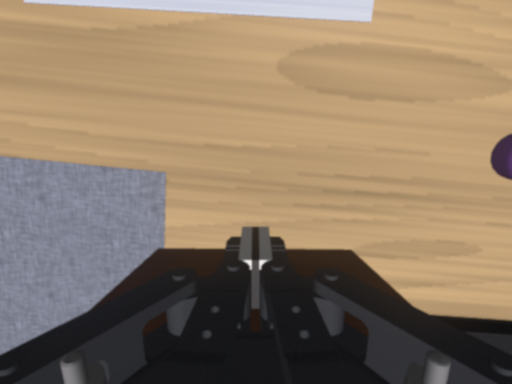

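Now push gently toward −x.

>>> send_rows([
  [1, -0.7, 0, 0, 0, 0, 0],
  [1, -0.7, 0, 0, 0, 0, 0],
  [1, -0.7, 0, 0, 0, 0, 0],
  [1, -0.7, 0, 0, 0, 0, 0],
  [1, 0, 0, 0, 0, 0, 0],
])

```text
time_s: 62.4
tool_pos: [0.6541, 0.0535, 0.1497]
ee_rot: [3.141, 0.0, 0.099]
wrist_force: [0.2, -1.0, 0.4]
grip_width: -0.002
```

>>> send_rows([
  [1, -0.8, 0, 0, 0, 0, 0],
  [1, -0.8, 0, 0, 0, 0, 0],
  [1, -0.8, 0, 0, 0, 0, 0],
  [1, -0.8, 0, 0, 0, 0, 0],
  [1, 0, 0, 0, 0, 0, 0],
])

```text
time_s: 62.82
tool_pos: [0.6222, 0.0503, 0.1497]
ee_rot: [3.141, 0.0, 0.099]
wrist_force: [0.2, -0.5, -0.5]
grip_width: 0.002
```

```bash
python3 - <<'E'
from h import *
st(); pos(); d=cam("scene"); save(d,"s48",(200,60,380,210),4)
E
```

```text
t62.82 p [0.6222 0.0503 0.1497] rpy [179.9797   0.0234   5.6822] F [ 0.1513 -0.5397 -0.4526] w 0.002 q [ 0.1604  0.4626 -0.4027  1.4728  0.1861  1.2444 -1.7359]
lid frame d=0.0239 y=0.0009 z=0.1497
```

View pics/s48.png

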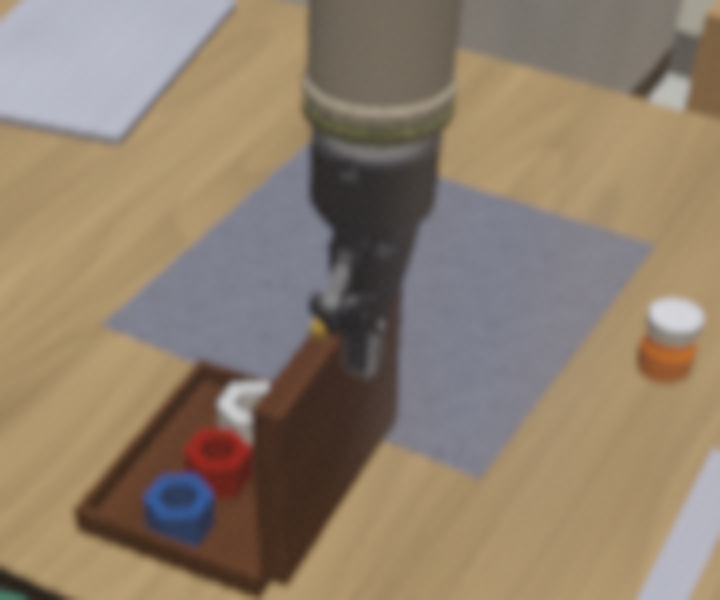

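>>> send_rows([
  [1, -0.9, 0, -0.17, 0, 0, 0],
  [1, -0.9, 0, -0.17, 0, 0, 0],
  [1, -0.9, 0, -0.17, 0, 0, 0],
  [1, -0.95, 0, 0.26, 0, 0, 0],
  [1, -0.95, 0, 0.26, 0, 0, 0],
  [1, -0.95, 0, 0.26, 0, 0, 0],
  [1, -0.95, 0, 0.26, 0, 0, 0],
  [1, 0, 0, 0, 0, 0, 0],
])

```text
time_s: 63.53
tool_pos: [0.5567, 0.0438, 0.1439]
ee_rot: [3.141, 0.002, 0.099]
wrist_force: [0.1, -0.2, 0.7]
grip_width: 0.003
```

```bash
python3 - <<'E'
from h import *
st(); pos(); d=cam("scene"); save(d,"s49",(200,60,380,210),4)
E
```

```text
t63.53 p [0.5567 0.0438 0.1439] rpy [179.9701   0.0914   5.6814] F [ 0.1037 -0.187   0.7133] w 0.003 q [ 0.2063  0.3328 -0.4214  1.6636  0.1456  1.1779 -1.7224]
lid frame d=-0.0420 y=0.0005 z=0.1439
```

View pics/s49.png

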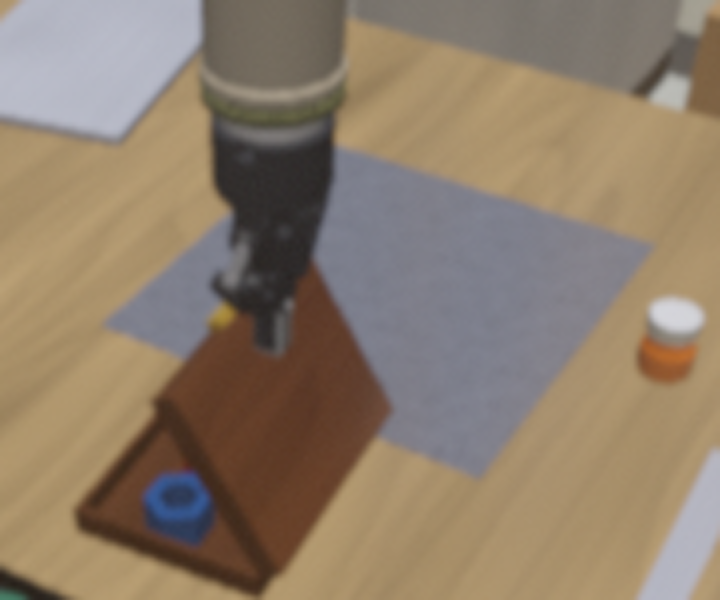

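>>> send_rows([
  [1, -0.83, 0, 0.5, 0, 0, 0],
  [1, -0.83, 0, 0.5, 0, 0, 0],
  [1, -0.83, 0, 0.5, 0, 0, 0],
  [1, -0.83, 0, 0.5, 0, 0, 0],
  [1, -0.64, 0, 0.75, 0, 0, 0],
  [1, -0.64, 0, 0.75, 0, 0, 0],
  [1, -0.64, 0, 0.75, 0, 0, 0],
  [1, -0.64, 0, 0.75, 0, 0, 0],
])

```text
time_s: 64.25
tool_pos: [0.4999, 0.0382, 0.0933]
ee_rot: [-3.141, -0.0, 0.099]
wrist_force: [0.7, -0.3, -0.1]
grip_width: 0.0
```

>>> send_rows([
  [1, -0.4, 0, 0.8, 0, 0, 0],
  [1, -0.4, 0, 0.8, 0, 0, 0],
  [1, -0.4, 0, 0.7, 0, 0, 0],
  [1, -0.2, 0, 0.6, 0, 0, 0],
  [1, -0.2, 0, 0.6, 0, 0, 0],
  [1, 0, 0, 0, 0, 0, 0],
])

```text
time_s: 64.75
tool_pos: [0.4833, 0.0365, 0.0577]
ee_rot: [-3.141, 0.002, 0.099]
wrist_force: [-0.6, 0.2, -1.2]
grip_width: 0.002
```

```bash
python3 - <<'E'
from h import *
st(); pos(); d=cam("scene"); save(d,"s50",(200,60,380,210),4)
E
```

```text
t64.75 p [0.4833 0.0365 0.0577] rpy [-179.9885    0.1256    5.667 ] F [-0.5864  0.2103 -1.1745] w 0.002 q [ 0.2323  0.2855 -0.4257  1.9408  0.1434  0.9466 -1.7343]
lid frame d=-0.1157 y=0.0002 z=0.0577
```

View pics/s50.png

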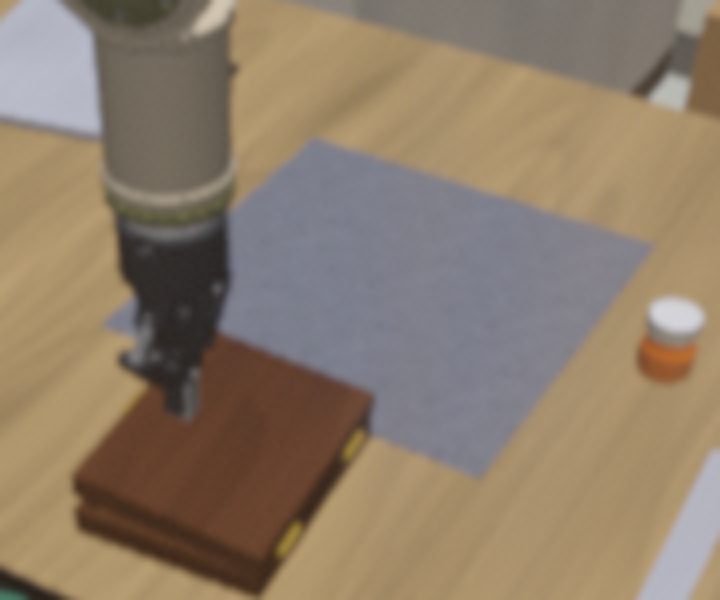

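>>> send_rows([
  [1, -0.1, 0, 0.4, 0, 0, 0],
  [1, 0, 0, 0.4, 0, 0, 0],
  [1, 0, 0, 0.3, 0, 0, 0],
  [1, 0, 0, 0.1, 0, 0, 0],
  [1, 0, 0, 0, 0, 0, 0],
])

```text
time_s: 65.22
tool_pos: [0.4834, 0.0365, 0.0468]
ee_rot: [-3.141, 0.0, 0.099]
wrist_force: [0.5, 0.9, 0.1]
grip_width: 0.002
```

>>> send_rows([
  [1, 0, 0, 0.1, 0, 0, 0],
  [1, 0, 0, 0.1, 0, 0, 0],
  [1, 0, 0, 0, 0, 0, 0],
  [1, 0, 0, 0, 0, 0, 0],
])

```text
time_s: 65.55
tool_pos: [0.4835, 0.0365, 0.0451]
ee_rot: [-3.142, -0.0, 0.099]
wrist_force: [0.1, 1.0, -0.2]
grip_width: 0.004
```

```bash
python3 - <<'E'
from h import *
st(); pos(); d=cam("scene"); save(d,"s51",(200,60,380,210),4)
E
```

```text
t65.55 p [0.4835 0.0365 0.0451] rpy [-179.9963   -0.0147    5.6672] F [ 0.121   0.9952 -0.1977] w 0.004 q [ 0.2279  0.3028 -0.4222  1.9528  0.1545  0.9167 -1.7436]
lid frame d=-0.1154 y=0.0002 z=0.0451
```

View pics/s51.png

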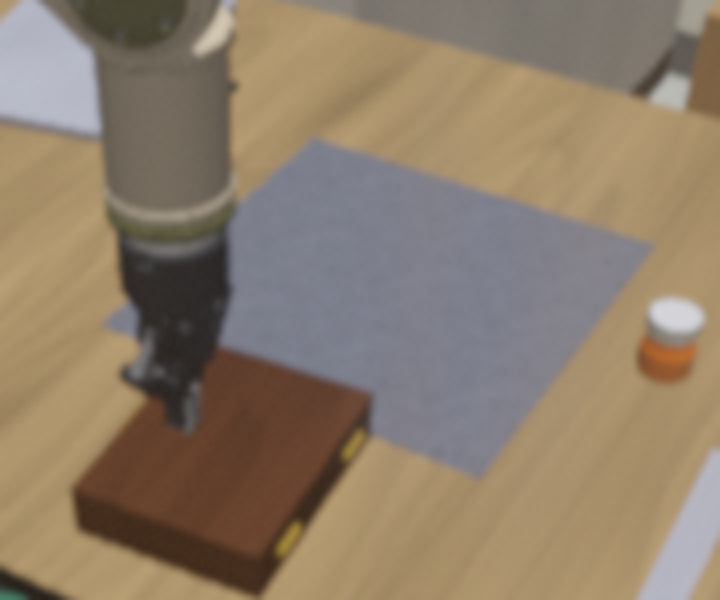

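Appears shut; press until contact force builds to confirm.

>>> send_rows([
  [1, 0, 0, 0.1, 0, 0, 0],
  [1, 0, 0, 0.1, 0, 0, 0],
  [1, 0, 0, 0, 0, 0, 0],
  [1, 0, 0, 0, 0, 0, 0],
])

```text
time_s: 65.93
tool_pos: [0.4836, 0.0366, 0.0449]
ee_rot: [3.141, -0.001, 0.099]
wrist_force: [-9.3, -1.3, 23.2]
grip_width: -0.001
```

>>> send_rows([
  [1, 0, 0, 0.1, 0, 0, 0],
  [1, 0, 0, 0.1, 0, 0, 0],
  [1, 0, 0, 0, 0, 0, 0],
  [1, 0, 0, 0, 0, 0, 0],
])

```text
time_s: 66.27
tool_pos: [0.4837, 0.0366, 0.0447]
ee_rot: [3.14, -0.001, 0.099]
wrist_force: [-19.9, -2.3, 45.3]
grip_width: 0.002
```

>>> send_rows([
  [1, 0, 0, -0.5, 0, 0, 0],
  [1, 0, 0, -2, 0, 0, 0],
  [1, 0, 0, -4, 0, 0, 0],
  [1, 0, 0, -4, 0, 0, 0],
  [1, 0, 0, -4, 0, 0, 0],
  [1, 0, 4, -1, 0, 0, 0],
  [1, 0, 4, 0, 0, 0, 0],
  [1, 0, 4, 0, 0, 0, 0],
])

```text
time_s: 66.93
tool_pos: [0.4962, -0.084, 0.1979]
ee_rot: [3.14, -0.004, 0.101]
wrist_force: [0.8, -1.2, -0.9]
grip_width: 0.002
```

>>> send_rows([
  [1, 0, 4, 0, 0, 0, 0],
  [1, 0, 4, 0, 0, 0, 0],
  [1, 0, 4, 0, 0, 0, 0],
  [1, 0, 4, 0, 0, 0, 0],
  [1, 0, 4, 0, 0, 0, 0],
  [1, 0, 4, 0, 0, 0, 0],
  [1, 0, 0, 0, 0, 0, 0],
  [1, 0, 0, 0, 0, 0, 0],
])

```text
time_s: 67.6
tool_pos: [0.5178, -0.325, 0.195]
ee_rot: [-3.142, 0.001, 0.094]
wrist_force: [-0.0, 0.9, 0.6]
grip_width: 0.003
```

```bash
python3 - <<'E'
from h import *
st(); d=cam("scene"); save(d,"s52",(140,80,400,275),3)
t=cam("top"); save(t,"t52"); P=cloud(t)
for yp in (-.07,0,.07):
    row=[]
    for xd in (-.14,-.1,-.06,-.02):
        p=H+xd*XP+yp*YP; u,v=w2px(t,[p[0],p[1],.045])[0]; row.append(np.nanmedian(P[int(v)-2:int(v)+3,int(u)-2:int(u)+3,2]))
    print(yp,np.array(row))
for n,(u0,v0,u1,v1) in dict(jo=(105,122,130,147),jv=(300,128,322,150),tape=(340,125,375,160)).items():
    sub=P[v0:v1,u0:u1].reshape(-1,3); m=sub[:,2]>0.008; print(n,np.nanmin(sub[m],0),np.nanmax(sub[m],0))
E
```

```text
t67.60 p [ 0.5178 -0.325   0.195 ] rpy [-179.9972    0.0839    5.3655] F [-0.0189  0.9211  0.6165] w 0.003 q [ 0.6476  0.3816 -0.1868  1.4577  0.0724  1.3103 -1.0219]
-0.07 [0.045  0.0452 0.0454 0.0447]
0 [0.045  0.0446 0.0449 0.0453]
0.07 [0.0447 0.0453 0.0456 0.0456]
jo [0.7248 0.3172 0.008 ] [0.7672 0.3607 0.06  ]
jv [ 0.708  -0.2144  0.0083] [ 0.7493 -0.171   0.061 ]
tape [ 0.6799 -0.3692  0.008 ] [ 0.7627 -0.2854  0.0344]
```

View pics/s52.png

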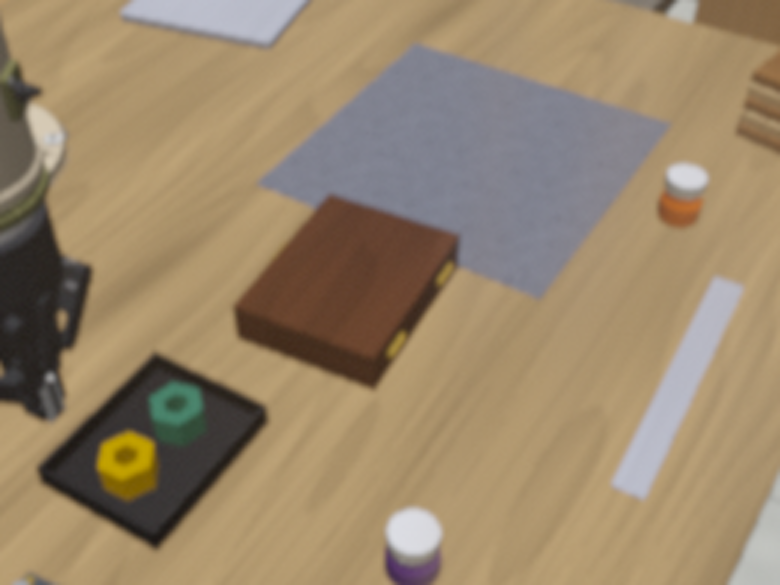

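View pics/t52.png

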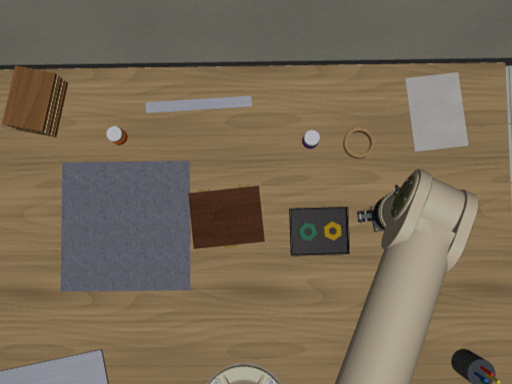

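The case is flat at 45 mm all over with its rims closed. Green and yellow are in the tray, and the jars and tape have not moved. I'm handing it in.

```bash
python3 -c "
from rig import *
print(finish_job())"
```

```text
the job is handed in; nothing more can be done
None
```

The job is done and handed in at about 68 s of the 210 s allowed. All five colours were there, and I tested them one at a time on the leftmost gauge in the order you gave.

| Sleeve | Result on the gauge | Now in |
|---|---|---|
| White | went down to the base plate | case, upright |
| Yellow | stopped on the cone, underside about 42 mm up | tray |
| Red | went down to the base plate | case, upright |
| Blue | went down to the base plate | case, upright |
| Green | stopped on the cone, underside about 42 mm up | tray |

- **Case:** I swung the upper half over and pressed it down until it stopped hard. Its top then measured 44.6 to 45.6 mm at 12 points (45 mm is fully shut), and no gap shows at the rims.
- **Forces:** contact on the gauge reached 16 N at most, with red on the plate. The final press on the lid peaked at about 50 N at the wrist, applied by the fingertips.
- **Bystanders:** the two jars and the tape roll measured the same positions as at the start, to about 1 mm sideways.
- **Disagreement in my checks:** the wrist and top cameras differed by 2 to 5 mm on sleeve and case positions. I relied on the wrist camera for grasping and placing.
- **Mishaps:** none of my checks failed, nothing slipped, and I saw no sleeve knocked aside.

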